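# Put the bonsai rake away in the revolving tool stand

## Task

Turn the revolving tool stand by its black knobs until its empty cup clicks home at the front, at the brass button facing the robot. Then take the rake out of the terracotta pot and lower it, tines down and without dropping it, to the bottom of that cup, and leave it leaning on the cup's front rim with its handle towards the robot. Do not knock the slatted shelf above the stand, and leave the pot, the tie dispenser and the scoop where they are.

Things in the scene. Friction and masses are not known exactly. Their poses are not given: they have to be found in the camera images.
- stand: Fixed round dark steel foot of the tool stand, 236 mm across. Origin on the turning axis at bench height; -x points to the front (towards the robot), z up. On it turns a wooden disc with three aluminium cups at 120 degrees, 64 mm from the axis: one empty, two with labels, brushes and snips wedged fast, up to 165 mm high. Between the cups stand three posts with black knobs.
- carousel (a joint): Angle of the turning part, rad, counter-clockwise from above, endless. 0 or a whole turn: empty cup at the front; at a it stands a counter-clockwise of it. Click stops at 0, 2.094, 4.189; leaving one takes 4 N at a knob, past the hump halfway it is drawn into the next. Starts at one of the two other stops (rarely balanced on the hump between), so a third of a turn brings the cup home.
- cup_mouth (a point): Centre of the mouth of the empty cup, 135 mm above the bench. The cup is an upright round aluminium tube, 76 mm outside, 68 mm inside (wall 4 mm), its inner floor 100 mm below the mouth. It turns with the stand.
- knob0 (a point): Middle (165 mm above the bench) of an upright black cylindrical knob, 20 mm in diameter, 40 mm tall, on a 10 mm post 103 mm from the turning axis, 60 degrees counter-clockwise (from above) of the empty cup. Free all round, about 40 mm from the nearest cups, and higher than their rims. Does not spin. A thin ring joins the posts 105 mm above the bench.
- knob1 (a point): The same, for the knob 180 degrees from the empty cup.
- knob2 (a point): The same, for the knob 60 degrees clockwise (from above) of the empty cup.
- front (a point): Top of the brass button on the small block at the front edge of the foot, 127 mm in front of the axis, 30 mm above the bench. It marks the front, where the empty cup must come.
- shelf: Fixed slatted wooden shelf over the rear of the stand. Origin and axes as the stand's. Slats 420 mm long, underside 285 mm above the bench, from x = -0.040 (40 mm before the axis) to 0.152; end rails, underside 265 mm, at y = +-0.195. The front cup and knobs are at or just before its front edge, so a hand must come in slanting from the robot's side. Four legs at x = 0.080, 0.140, y = +-0.195.
- rake: Black steel bonsai rake, 200 mm long, 100 g. Origin at the tine end, z along the handle to its end at 0.200. Round handle 12 mm thick from z = 0.070 up; three tines 29 mm wide along y, tips bent out to x = +0.015. At the start it stands tines down in the pot, leaning 27 degrees on the rim at the robot's side (to within 25 degrees), some 60 mm of handle clear of the rim.
- rake_tip (a point): Middle of the tine tips, at (0.006, 0, 0) in the rake's frame.
- rake_grip (a point): Point on the axis of the rake's handle, 172 mm from the tine end, 28 mm from the handle's end: a good place to hold it.
- rake_top (a point): End of the rake's handle, 200 mm from the tine end.
- pot: Loose empty terracotta pot, 750 g, 125 mm tall, rim 122 mm outside and 98 mm inside, inner floor 68 mm wide and 10 mm above the bench. Origin: centre of the underside. It stands to the left or to the right of the stand. Must stay where it is and upright.
- dispenser: Loose white plastic push dispenser for plant ties, 110 x 75 x 70 mm, 350 g, on the other side of the stand from the pot. Origin: centre of the underside. Leave alone.
- scoop: Loose grey silicone scoop, 170 mm long, 56 mm wide, 24 mm high, lying flat before the stand. Origin: on its underside near the middle, its x axis along the scoop. Leave alone.
Things that resemble listed ones, but are neither listed nor needed, are in the scene too. What is meant by the rake is not blue, and is the smaller of those in its own colour.

How it is judged:
By the outcome, as a careful person would: the job done as asked, in the order asked, and still so for the second after the job is handed in, with the robot touching nothing.
It also fails if it takes over 72 s, if anything falls off the work surface, if the arm or the gripper's body presses on something with over 40 N, if the wrist force passes 120 N, or if a joint passes its speed limit or range.

## Robot

A 6-joint arm with a two-finger parallel gripper is mounted at the origin on the work surface. World frame = base frame: x ahead of the robot, y to its left, z up, the work surface at z = 0. Lengths are in m, angles in rad, forces in N, time in s.
With the tool pointing down it reaches from about 0.3 to 0.775 m from the base axis. Payload 14.6 kg.
Tool frame: the origin (TCP) lies at the very end of the fingers, on their centre line; the grasp point (between the pads) lies 19 mm behind it; z points along the fingers, y is the direction in which the jaws open and shut (so a half turn about z gives the same grasp; the last joint's range is limited). The gripper opens to 94 mm and grips with 3 to 60 N. Pads are 16 mm wide; open, the fingers measure 119 mm over their backs; the gripper's body (75 mm by 177 mm) begins 78 mm behind the grasp point.
Start: joints at [1.138, 0.3, 1.521, -0, 1.321, -0.067], TCP at [0.197, 0.514, 0.178] pointing down, gripper open.
Joint ranges: [-3.03, 3.03], [-0.79, 2.21], [0.23, 2.52], [-1.04, 4.18], [0, 3.07], [-2.55, 2.55]. Speed limits (rad/s): [2.22, 2.22, 2.57, 3.14, 3.14, 3.14].

## Interface

Orientations are given as [roll, pitch, yaw] about the fixed x, y, z axes, in that order (R = Rz(yaw) Ry(pitch) Rx(roll)).
In Python, from station import ctrl, vision, ticket gives the robot as it stands.
- The arm moves only by the tool step_arm, never from a script. Its argument "steps" is a list of rows, each an object of numbers: "x", "y", "z": the shift along the tool's x, y, z in m; "ax", "ay", "az": the turn, a rotation vector about the tool's x, y, z in degrees; "claw": the finger opening in m, from 0 to 0.094. A call has 1 to 5 rows; each row shifts and turns the pose as measured when the row begins, along the tool's axes as they then stand; what a row does not reach is not made up. A row lasts 1/12 s, in which the tool goes at most 41.7 mm and 7.16 degrees, less where a joint would pass 70% of its speed; a pose out of reach is approached as far as the arm can. A call with a gripper value outside its range is refused whole. The fingers move at their own pace and stop on an object; "grip_force" is the grip in N (left out, the last holds). Time passes only in rows, so rows that do not move let the fingers close. It gives the time, the measured TCP pose, the force and the opening at its end, in the units of the state.
- ctrl.get_obs(): the state, without advancing time (a new reading comes with each control period).
- vision.camera(name): name is "side" or "top" or "wrist"; returns (picture, depth): 400x640x3 uint8, red, green, blue; 400x640 float32, m along the optical axis (not along the pixel's ray), 0 where there is no reading.
- vision.camera_params(name): a dict with "fov_y" (degrees; the focal length in pixels is half the picture's height over the tangent of half this angle, whatever the lens; pixels are square), "cx", "cy" (the principal point, pixels), "origin" and "attitude" of the camera in the world; the wrist camera has in their place "mount" (4x4, takes a point from camera to tool coordinates, whose origin is the TCP and whose axes are the flange's). Camera axes: x right, y up, looking along -z (the intrinsics and any distortion apply to the point x, -y, -z); pixel columns grow to the right and rows downward; lengths in m; the calibration is good to about 2 mm. A picture is of the moment at which its call begins: read the wrist's pose just before it. camera_params takes no time and is no camera call.
- ticket.hand_in(): hands the job in, once; it reports no verdict.
The state is a dict: "time_s": time; "qpos": joint angles; "joint_vel": joint speeds; "tau": joint torques, N m; "ee_pos": TCP position; "eef_rot": TCP orientation; "force": force on the tool from outside, world axes, zero at the start; "moment": the same for the moment, N m; "grip_width": finger opening in m.
Only numpy, scipy, OpenCV 4.12 (cv2) and the standard library are available. Lean on these libraries where they do the work, as an engineer would, in place of code of your own. Each camera call takes 0.05 s, during which the arm holds its last target.

## Working session

There is one attempt and no reset: what is moved stays moved. The work goes in short steps, Python scripts to look and compute and a tool call to move; the robot and the scene stay as the last step left them, time stands still between calls to the robot, and variables do not carry over. Pictures are saved under pics/ and viewed, and the job is handed in when it is done.

Besides the shell and the picture viewer there is one more tool, called as a command line: name --argument value ..., lists and objects as JSON in quotes. step_arm: Moves the arm, as the interface text tells. Its arguments: {"type":"object","properties":{"steps":{"type":"array"},"grip_force":{"type":"number"}},"required":["steps"]}

```bash
ls; mkdir -p pics; cat > h.py <<'E'
import numpy as np, cv2
from station import ctrl, vision, ticket
from scipy.spatial.transform import Rotation as R
def snap(name,fn):
    o=ctrl.get_obs(); im,d=vision.camera(name); cv2.imwrite('pics/%s.png'%fn,im[:,:,::-1]); np.savez('pics/%s.npz'%fn,d=d,im=im,p=o['ee_pos'],r=o['eef_rot']); return im,d,o
E
python3 - <<'E'
from h import *
for n in ['side','top','wrist']:
    p=vision.camera_params(n); print(n,p)
    snap(n,n+'0')
print(ctrl.get_obs())
E
```

```text
pics
side {'fov_y': 51.94447177344321, 'cx': 318.85547585961916, 'cy': 196.71256346920146, 'origin': array([ 0.54068632, -0.29545153,  1.31781001]), 'attitude': array([ 0.34615953,  0.00203128, -0.05008784])}
top {'fov_y': 47.11302064311972, 'cx': 317.41816267158976, 'cy': 196.02226879992185, 'origin': array([0.24922398, 0.14663696, 1.60280831]), 'attitude': array([ 2.17608186e-01,  4.26407992e-04, -1.60456944e+00])}
wrist {'fov_y': 63.805915997276706, 'cx': 320.72391185838546, 'cy': 202.86154157261538, 'mount': array([[ 3.45554164e-05,  9.59763118e-01,  2.80810889e-01,
         8.15872190e-02],
       [ 9.99999732e-01,  1.72064664e-04, -7.11143097e-04,
        -5.81762003e-04],
       [-7.30846548e-04,  2.80810838e-01, -9.59762856e-01,
        -2.06691985e-01],
       [ 0.00000000e+00,  0.00000000e+00,  0.00000000e+00,
         1.00000000e+00]])}
{'time_s': 0.15, 'qpos': array([ 1.13840801e+00,  3.00364547e-01,  1.52143079e+00, -7.02439151e-06,
        1.32070038e+00, -6.65977021e-02]), 'joint_vel': array([-8.38045061e-05, -1.54805589e-03, -1.40224943e-03,  9.27705369e-05,
        1.03507052e-03,  2.70616415e-04]), 'tau': array([ 1.77811195e-03, -5.31964052e+01, -3.52814519e+01,  7.08806911e-02,
        2.36018555e-02, -2.59419971e-05]), 'ee_pos': array([0.19663812, 0.51340861, 0.17800837]), 'eef_rot': array([-3.14069114e+00, -5.33085760e-05,  2.77580375e+00]), 'force': array([ 0.23564578, -0.00159695,  0.00707858]), 'moment': array([-0.00299984,  0.0173539 ,  0.02651959]), 'grip_width': 0.09405185820259966}
```

View pics/side0.png

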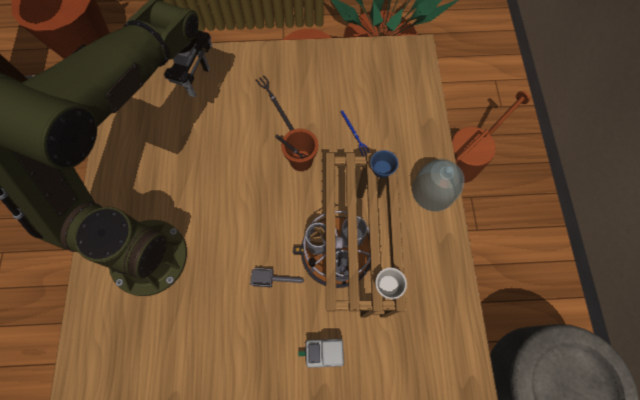

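View pics/top0.png

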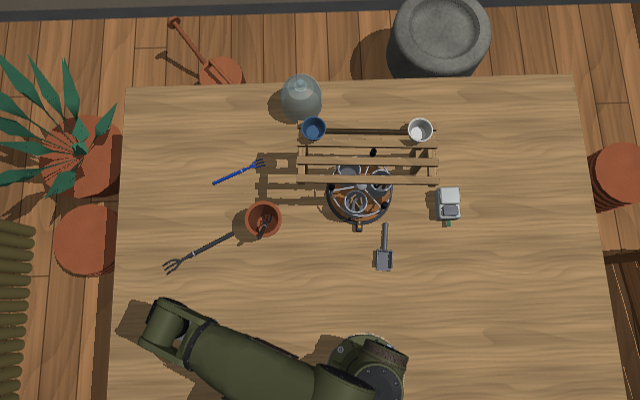

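View pics/wrist0.png

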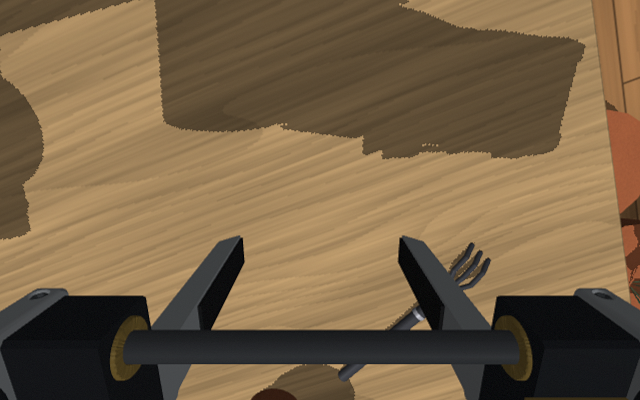

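Overview: in the top picture, the blue rake lies at (238,171), a long black rake lies at (200,250), and a short black rake stands in the pot at (264,225). The stand is at (360,198). The scoop is at (384,248) and the dispenser at (449,203). I'll enlarge crops to check these.

```bash
cat >> h.py <<'E'
def crop(fn,x0,y0,w,h,s,out):
    im=cv2.imread('pics/%s.png'%fn)[y0:y0+h,x0:x0+w]
    im=cv2.resize(im,None,fx=s,fy=s,interpolation=cv2.INTER_CUBIC)
    for i in range(0,w,10):
        cv2.line(im,(int(i*s),0),(int(i*s),6 if (x0+i)%20 else 12),(0,255,255),1)
        if (x0+i)%20==0: cv2.putText(im,str(x0+i),(int(i*s)+2,20),0,.35,(0,255,255),1)
    for i in range(0,h,10):
        cv2.line(im,(0,int(i*s)),(6 if (y0+i)%20 else 12,int(i*s)),(0,255,255),1)
        if (y0+i)%20==0: cv2.putText(im,str(y0+i),(14,int(i*s)+4),0,.35,(0,255,255),1)
    cv2.imwrite('pics/%s.png'%out,im)
def cam(name,p=None,r=None):
    q=vision.camera_params(name); f=200/np.tan(np.radians(q['fov_y'])/2)
    if 'mount' in q:
        T=np.eye(4);T[:3,:3]=R.from_euler('xyz',r).as_matrix();T[:3,3]=p;T=T@q['mount']
    else:
        T=np.eye(4);T[:3,:3]=R.from_euler('xyz',q['attitude']).as_matrix();T[:3,3]=q['origin']
    return f,q['cx'],q['cy'],T
def un(name,u,v,d,p=None,r=None):
    f,cx,cy,T=cam(name,p,r); return (T@np.array([(u-cx)/f*d,-(v-cy)/f*d,-d,1]))[:3]
def unz(name,u,v,z,p=None,r=None):
    a=un(name,u,v,0,p,r);b=un(name,u,v,1,p,r);return a+(b-a)*(z-a[2])/(b[2]-a[2])
def proj(name,X,p=None,r=None):
    f,cx,cy,T=cam(name,p,r);c=np.linalg.inv(T)@np.append(X,1);return np.array([cx+f*c[0]/-c[2],cy-f*c[1]/-c[2],-c[2]])
E
python3 - <<'E'
from h import *
crop('top0',300,120,150,130,5,'c1')
crop('side0',280,180,120,120,5,'c2')
crop('top0',230,190,80,60,8,'c3')
crop('side0',250,110,80,70,8,'c4')
E
```

```text
(no output)
```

View pics/c1.png

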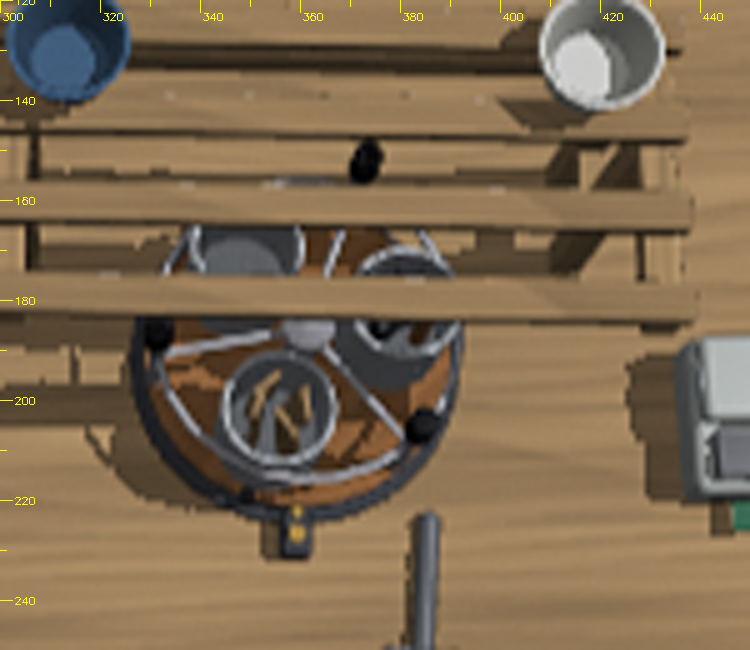

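View pics/c2.png

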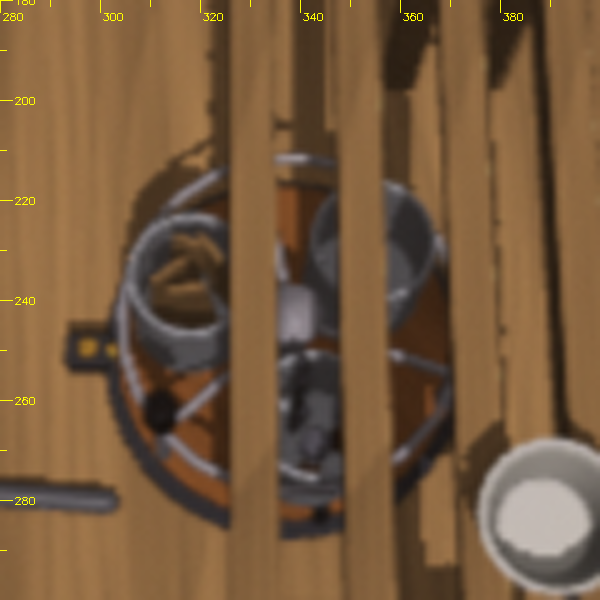

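View pics/c3.png

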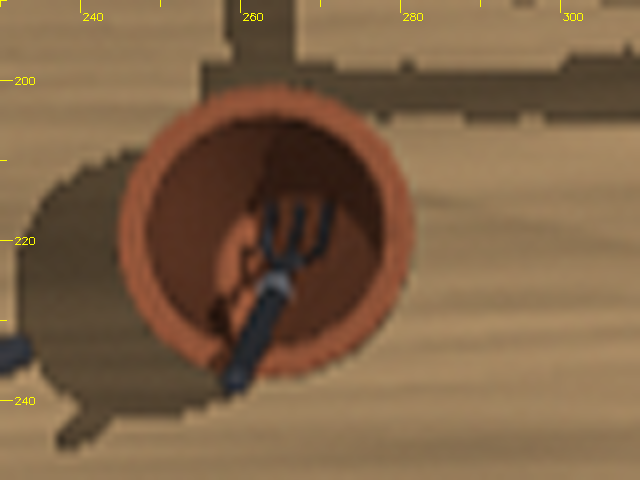

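View pics/c4.png

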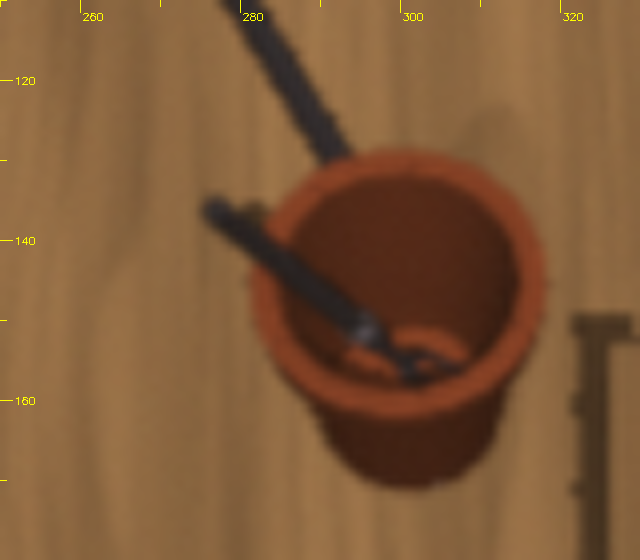

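Measuring the stand.

```bash
python3 - <<'E'
from h import *
np.set_printoptions(precision=4,suppress=True)
D={n:np.load('pics/%s0.npz'%n)['d'] for n in ['side','top']}
def dep(n,u,v): 
    d=D[n][int(round(v)),int(round(u))]; return un(n,u,v,d)
print('button',unz('top',358.8,226.5,.03),unz('side',297.8,249.5,.03),dep('top',358.8,226.5))
print('knob1 top',unz('top',381,205,.18),unz('side',310.5,262,.18),dep('top',381,204),dep('side',310,262))
print('knob0',unz('top',329,187,.18),dep('top',329,186.5),dep('top',328.5,187))
print('knob2',unz('top',371,152,.18),dep('top',371,152))
# foot ring: dark points; hub top
print('hub',dep('top',359,187), dep('side',336.5,242))
print('front cup rim',[dep('top',*p) for p in [(343,202),(366,202),(354,213)]])
# pot rim
for p in [(247,218),(280,218),(262,203)]: print('pot',dep('top',*p))
for p in [(282,143),(316,145),(299,130),(299,159)]: print('pots',dep('side',*p))
print('tipend', dep('top',259.5,237),dep('side',275.5,135.5),dep('top',262,231),dep('side',280,139.5), dep('top',264,225.5),dep('side',295,151.5))
for a in [p for p in [(265,216),(270.5,216)]]: print('tine',dep('top',*a))
E
```

```text
button [ 0.484  -0.0039  0.03  ] [ 0.4854 -0.0066  0.03  ] [ 0.4843 -0.0041  0.028 ]
knob1 top [ 0.5278 -0.0634  0.18  ] [ 0.526  -0.0774  0.18  ] [ 0.5603 -0.0854  0.0322] [ 0.5247 -0.0783  0.1849]
knob0 [0.5919 0.0987 0.18  ] [0.592  0.0988 0.1861] [0.6323 0.0948 0.0124]
knob2 [ 0.704  -0.0421  0.18  ] [ 0.701  -0.0409  0.1894]
hub [ 0.6014 -0.0023  0.1267] [ 0.6048 -0.0117  0.1276]
front cup rim [array([0.5736, 0.0464, 0.0238]), array([ 0.5489, -0.022 ,  0.1319]), array([0.5128, 0.0195, 0.1367])]
pot [0.5094 0.3678 0.1294]
pot [0.5064 0.2607 0.1258]
pot [0.5587 0.3193 0.1242]
pots [0.4493 0.328  0.1199]
pots [0.5595 0.3127 0.1246]
pots [0.5062 0.3735 0.1188]
pots [0.5028 0.266  0.124 ]
tipend [0.439  0.3212 0.1811] [0.4343 0.3235 0.1806] [0.4638 0.3184 0.138 ] [0.4465 0.3189 0.1617] [0.4891 0.3172 0.0902] [0.4891 0.3145 0.0808]
tine [0.5348 0.322  0.0139]
tine [0.5346 0.3029 0.0109]
```

```bash
python3 - <<'E'
from h import *
np.set_printoptions(precision=4,suppress=True)
D=np.load('pics/top0.npz')['d'];S=np.load('pics/side0.npz')['d']
def blob(n,d,im,box,zlo,zhi):
    x0,y0,w,h=box;pts=[]
    for v in range(y0,y0+h):
        for u in range(x0,x0+w):
            if d[v,u]<=0: continue
            P=un(n,u,v,d[v,u])
            if zlo<P[2]<zhi and im[v,u].max()<45: pts.append(P)
    return np.array(pts)
it=np.load('pics/top0.npz')['im'];si=np.load('pics/side0.npz')['im']
for nm,n,d,im,box in [('k1','top',D,it,(376,196,18,18)),('k1s','side',S,si,(300,252,20,20)),('k0','top',D,it,(324,178,16,18)),('k2','top',D,it,(364,144,18,16))]:
    p=blob(n,d,im,box,.178,.2);print(nm,len(p),p.mean(0) if len(p) else '',p[:,:2].min(0),p[:,:2].max(0))
print('button',unz('top',359.4,226.4,.03),unz('side',297.8,249.5,.03))
print(unz('top',384.6,205.4,.178),unz('top',331.6,186.6,.178),unz('top',373.2,152,.178))
# foot circle: fit using dark outer edge at z? pixels near left/right extremes
print('foot edges',unz('top',326.4,187,.02),unz('top',392,190,.02))
E
```

```text
k1 30 [ 0.5286 -0.0738  0.1843] [ 0.5198 -0.0821] [ 0.5368 -0.0658]
k1s 33 [ 0.5287 -0.0758  0.1847] [ 0.5218 -0.0839] [ 0.536  -0.0665]
k0 27 [0.5938 0.0909 0.1856] [0.5859 0.0825] [0.6008 0.099 ]
k2 26 [ 0.7035 -0.0479  0.1861] [ 0.6945 -0.055 ] [ 0.7116 -0.0409]
button [ 0.4843 -0.006   0.03  ] [ 0.4854 -0.0066  0.03  ]
[ 0.5265 -0.075   0.178 ] [0.5934 0.0903 0.178 ] [ 0.7044 -0.0495  0.178 ]
foot edges [0.6307 0.1025 0.02  ] [ 0.6119 -0.1294  0.02  ]
```

step_arm --steps '[{"z": -0.04},{"z": -0.04},{"z": -0.04},{"z": -0.04,"az": 7},{"z": -0.02,"az": 7}]'

```text
validation failed for argument at $.st...
```

```bash
python3 - <<'E'
from h import *
np.set_printoptions(precision=4,suppress=True)
snap('top','top1');snap('side','side1');o=ctrl.get_obs();print(o['time_s'],o['qpos'],o['ee_pos'],o['eef_rot'])
crop('top1',310,140,100,100,7,'c5')
D=np.load('pics/top1.npz')['d'];im=np.load('pics/top1.npz')['im']
for nm,b in [('k1',(376,196,18,18)),('k0',(324,178,16,18)),('k2',(364,144,18,16))]:
    p=[un('top',u,v,D[v,u]) for v in range(b[1],b[1]+b[3]) for u in range(b[0],b[0]+b[2]) if im[v,u].max()<45 and D[v,u]>0]
    p=np.array([q for q in p if .178<q[2]<.2]);print(nm,len(p),p.mean(0))
E
```

```text
0.25 [ 1.1384  0.3002  1.5213  0.      1.3207 -0.0666] [0.1967 0.5135 0.1782] [-3.141  -0.      2.7758]
k1 29 [ 0.5285 -0.0738  0.1858]
k0 28 [0.5943 0.0908 0.1845]
k2 27 [ 0.7035 -0.0482  0.185 ]
```

View pics/c5.png

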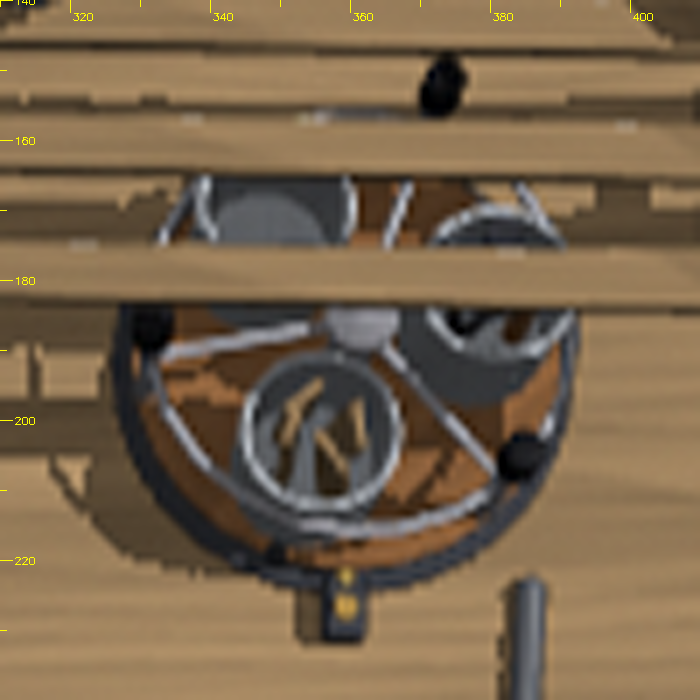

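```bash
cat >> h.py <<'E'
import json
def plan(pos,rpy,n=None,rows=5,vmax=.040,wmax=7.0,claw=None):
    o=ctrl.get_obs();p=np.array(o['ee_pos']);r=R.from_euler('xyz',o['eef_rot']);t=R.from_euler('xyz',rpy);pos=np.array(pos)
    w=(r.inv()*t).as_rotvec(degrees=True)
    N=n or max(1,int(np.ceil(max(np.linalg.norm(pos-p)/vmax,np.linalg.norm(w)/wmax))))
    out=[]
    for i in range(min(rows,N)):
        d=(r*R.from_rotvec(w*i/N,degrees=True)).inv().apply((pos-p)/N); 
        row=dict(zip(['x','y','z'],[round(float(a),4) for a in d]));row.update(dict(zip(['ax','ay','az'],[round(float(a),1) for a in w/N])))
        if claw is not None: row['claw']=claw
        out.append(row)
    print('t',round(o['time_s'],2),'pos',np.round(p,4),'rpy',np.round(o['eef_rot'],3),'F',np.round(o['force'],1),'N',N,'dist',np.round(np.linalg.norm(pos-p),4),'ang',round(np.linalg.norm(w),1)); print(json.dumps(out))
E
python3 -c "
from h import *
np.set_printoptions(precision=4,suppress=True)
print(unz('top',300,179,.29),unz('top',438,183.5,.29))
plan([.30,.25,.40],[3.14,-.4,.9])"
```

```text
[0.5926 0.1871 0.29  ] [ 0.5651 -0.2192  0.29  ]
t 0.25 pos [0.1967 0.5135 0.1782] rpy [-3.141 -0.     2.776] F [ 0.4 -0.1 -0.2] N 16 dist 0.3596 ang 109.2
[{"x": -0.0119, "y": -0.0131, "z": -0.0139, "ax": -1.3, "ay": 1.0, "az": 6.6}, {"x": -0.0131, "y": -0.0113, "z": -0.0144, "ax": -1.3, "ay": 1.0, "az": 6.6}, {"x": -0.014, "y": -0.0094, "z": -0.0148, "ax": -1.3, "ay": 1.0, "az": 6.6}, {"x": -0.0147, "y": -0.0074, "z": -0.0153, "ax": -1.3, "ay": 1.0, "az": 6.6}, {"x": -0.0152, "y": -0.0053, "z": -0.0157, "ax": -1.3, "ay": 1.0, "az": 6.6}]
```

step_arm --steps '[{"x": 0.0,"y": 0.0,"z": -0.04,"ax": 0.0,"ay": 0.0,"az": 7.0,"claw": 0.0}]'

```text
time_s: 0.33
ee_pos: [0.1956, 0.5111, 0.212]
eef_rot: [-3.13, 0.001, 2.656]
force: [0.6, 0.9, -0.6]
grip_width: 0.0902
```

```bash
python3 -c "
from h import *
plan([.36,.10,.38],[3.14,-.6,.7],claw=0.0)"
```

```text
t 0.33 pos [0.1956 0.5111 0.212 ] rpy [-3.130e+00  1.000e-03  2.656e+00] F [ 0.6  0.9 -0.6] N 17 dist 0.4736 ang 115.7
[{"x": -0.0198, "y": -0.017, "z": -0.0097, "ax": -2.0, "ay": 1.4, "az": 6.4, "claw": 0.0}, {"x": -0.0213, "y": -0.0143, "z": -0.0107, "ax": -2.0, "ay": 1.4, "az": 6.4, "claw": 0.0}, {"x": -0.0225, "y": -0.0115, "z": -0.0117, "ax": -2.0, "ay": 1.4, "az": 6.4, "claw": 0.0}, {"x": -0.0233, "y": -0.0085, "z": -0.0126, "ax": -2.0, "ay": 1.4, "az": 6.4, "claw": 0.0}, {"x": -0.0238, "y": -0.0055, "z": -0.0134, "ax": -2.0, "ay": 1.4, "az": 6.4, "claw": 0.0}]
```

step_arm --steps '[{"x": -0.02,"y": -0.017,"z": -0.016,"ax": -2.0,"ay": 1.4,"az": 6.4,"claw": 0.0},{"x": -0.021,"y": -0.014,"z": -0.018,"ax": -2.0,"ay": 1.4,"az": 6.4,"claw": 0.0},{"x": -0.0225,"y": -0.0115,"z": -0.018,"ax": -2.0,"ay": 1.4,"az": 6.4,"claw": 0.0},{"x": -0.023,"y": -0.0085,"z": -0.018,"ax": -2.0,"ay": 1.4,"az": 6.4,"claw": 0.0},{"x": -0.024,"y": -0.0055,"z": -0.018,"ax": -2.0,"ay": 1.4,"az": 6.4,"claw": 0.0}]'

```text
time_s: 0.75
ee_pos: [0.2428, 0.3883, 0.2962]
eef_rot: [3.013, -0.165, 2.084]
force: [1.7, 0.8, 1.3]
grip_width: 0.0573
```

step_arm --steps '[{"x": -0.024,"y": -0.003,"z": -0.014,"ax": -2.0,"ay": 1.4,"az": 6.4,"claw": 0.0},{"x": -0.024,"y": 0.001,"z": -0.014,"ax": -2.0,"ay": 1.4,"az": 6.4,"claw": 0.0},{"x": -0.024,"y": 0.004,"z": -0.014,"ax": -2.0,"ay": 1.4,"az": 6.4,"claw": 0.0},{"x": -0.023,"y": 0.008,"z": -0.014,"ax": -2.0,"ay": 1.4,"az": 6.4,"claw": 0.0},{"x": -0.022,"y": 0.01,"z": -0.014,"ax": -2.0,"ay": 1.4,"az": 6.4,"claw": 0.0}]'

```text
time_s: 1.17
ee_pos: [0.2894, 0.2572, 0.3414]
eef_rot: [2.981, -0.384, 1.507]
force: [1.4, -0.3, -0.2]
grip_width: 0.0244
```

```bash
python3 -c "
from h import *
print(ctrl.get_obs()['qpos'])
plan([.36,.0,.38],[3.14,-.7,.2],claw=0.0,rows=10)"
```

```text
[ 0.43816339 -0.41965696  1.88752837  0.25606665  1.34671984  0.51762056]
t 1.17 pos [0.2894 0.2572 0.3414] rpy [ 2.981 -0.384  1.507] F [ 1.4 -0.3 -0.2] N 11 dist 0.2695 ang 72.5
[{"x": -0.0199, "y": 0.0097, "z": -0.0104, "ax": -2.8, "ay": 0.9, "az": 5.9, "claw": 0.0}, {"x": -0.0186, "y": 0.0122, "z": -0.0102, "ax": -2.8, "ay": 0.9, "az": 5.9, "claw": 0.0}, {"x": -0.0171, "y": 0.0145, "z": -0.0098, "ax": -2.8, "ay": 0.9, "az": 5.9, "claw": 0.0}, {"x": -0.0154, "y": 0.0167, "z": -0.0093, "ax": -2.8, "ay": 0.9, "az": 5.9, "claw": 0.0}, {"x": -0.0134, "y": 0.0186, "z": -0.0087, "ax": -2.8, "ay": 0.9, "az": 5.9, "claw": 0.0}, {"x": -0.0113, "y": 0.0203, "z": -0.008, "ax": -2.8, "ay": 0.9, "az": 5.9, "claw": 0.0}, {"x": -0.009, "y": 0.0217, "z": -0.0071, "ax": -2.8, "ay": 0.9, "az": 5.9, "claw": 0.0}, {"x": -0.0066, "y": 0.0228, "z": -0.0061, "ax": -2.8, "ay": 0.9, "az": 5.9, "claw": 0.0}, {"x": -0.0041, "y": 0.0236, "z": -0.0051, "ax": -2.8, "ay": 0.9, "az": 5.9, "claw": 0.0}, {"x": -0.0016, "y": 0.0241, "z": -0.004, "ax": -2.8, "ay": 0.9, "az": 5.9, "claw": 0.0}]
```

step_arm --steps '[{"x": -0.02,"y": 0.0097,"z": -0.0104,"ax": -2.8,"ay": 0.9,"az": 5.9,"claw": 0.0},{"x": -0.0186,"y": 0.0122,"z": -0.0102,"ax": -2.8,"ay": 0.9,"az": 5.9,"claw": 0.0},{"x": -0.0171,"y": 0.0145,"z": -0.0098,"ax": -2.8,"ay": 0.9,"az": 5.9,"claw": 0.0},{"x": -0.0154,"y": 0.0167,"z": -0.0093,"ax": -2.8,"ay": 0.9,"az": 5.9,"claw": 0.0},{"x": -0.0134,"y": 0.0186,"z": -0.0087,"ax": -2.8,"ay": 0.9,"az": 5.9,"claw": 0.0}]'

```text
time_s: 1.58
ee_pos: [0.3204, 0.1335, 0.3608]
eef_rot: [2.986, -0.558, 0.924]
force: [1.1, 1.1, 0.3]
grip_width: -0.0
```

step_arm --steps '[{"x": -0.0113,"y": 0.02,"z": -0.008,"ax": -2.8,"ay": 0.9,"az": 5.9,"claw": 0.0},{"x": -0.009,"y": 0.0217,"z": -0.0071,"ax": -2.8,"ay": 0.9,"az": 5.9,"claw": 0.0},{"x": -0.0066,"y": 0.0228,"z": -0.0061,"ax": -2.8,"ay": 0.9,"az": 5.9,"claw": 0.0},{"x": -0.0041,"y": 0.0236,"z": -0.0051,"ax": -2.8,"ay": 0.9,"az": 5.9,"claw": 0.0},{"x": -0.0016,"y": 0.024,"z": -0.004,"ax": -2.8,"ay": 0.9,"az": 5.9,"claw": 0.0}]'

```text
time_s: 2.0
ee_pos: [0.3464, 0.0093, 0.3793]
eef_rot: [3.114, -0.699, 0.268]
force: [0.2, 0.2, -0.2]
grip_width: 0.0006
```

```bash
python3 -c "
from h import *
print(ctrl.get_obs()['qpos'])
snap('wrist','w1')
plan([.40,-.03,.30],[3.14,-.96,-.05],claw=0.0,rows=10)"
```

```text
[-0.43284924 -0.7359668   2.05608402  0.42583508  1.26186521  0.86722115]
t 2.05 pos [0.3469 0.0068 0.3795] rpy [ 3.116 -0.7    0.256] F [-0.5 -1.  -0.6] N 4 dist 0.1024 ang 22.2
[{"x": -0.0048, "y": 0.0117, "z": 0.0223, "ax": -2.9, "ay": 3.6, "az": 3.0, "claw": 0.0}, {"x": -0.0056, "y": 0.0108, "z": 0.0225, "ax": -2.9, "ay": 3.6, "az": 3.0, "claw": 0.0}, {"x": -0.0065, "y": 0.01, "z": 0.0226, "ax": -2.9, "ay": 3.6, "az": 3.0, "claw": 0.0}, {"x": -0.0074, "y": 0.0092, "z": 0.0227, "ax": -2.9, "ay": 3.6, "az": 3.0, "claw": 0.0}]
```

View pics/w1.png

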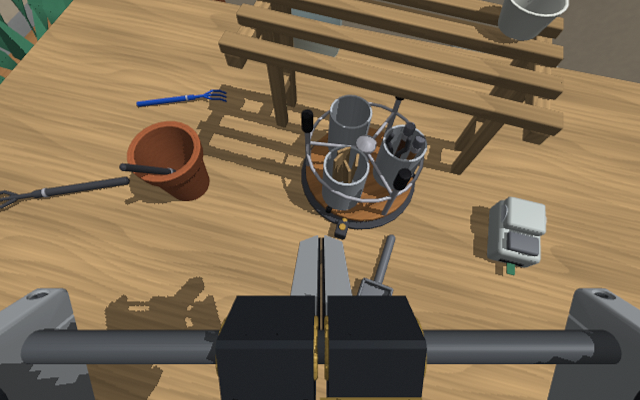

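step_arm --steps '[{"x": -0.0048,"y": 0.0117,"z": 0.022,"ax": -2.9,"ay": 3.6,"az": 3.0,"claw": 0.0},{"x": -0.0056,"y": 0.011,"z": 0.0225,"ax": -2.9,"ay": 3.6,"az": 3.0,"claw": 0.0},{"x": -0.0065,"y": 0.01,"z": 0.0226,"ax": -2.9,"ay": 3.6,"az": 3.0,"claw": 0.0},{"x": -0.0074,"y": 0.0092,"z": 0.0227,"ax": -2.9,"ay": 3.6,"az": 3.0,"claw": 0.0}]'

```text
time_s: 2.38
ee_pos: [0.4012, -0.0348, 0.3046]
eef_rot: [3.134, -0.974, -0.058]
force: [1.3, -0.8, 1.8]
grip_width: 0.0003
```

```bash
python3 -c "
from h import *
print(ctrl.get_obs()['qpos'])
plan([.485,-.052,.185],[3.14,-.96,-.05],claw=0.0,rows=10,vmax=.036)"
```

```text
[-0.35160334 -0.76446636  2.36789618  0.40781485  0.62341826  1.06561466]
t 2.38 pos [ 0.4012 -0.0348  0.3046] rpy [ 3.134 -0.974 -0.058] F [ 1.3 -0.8  1.8] N 5 dist 0.147 ang 1.1
[{"x": -0.0103, "y": 0.0022, "z": 0.0275, "ax": 0.2, "ay": -0.2, "az": -0.1, "claw": 0.0}, {"x": -0.0102, "y": 0.0023, "z": 0.0275, "ax": 0.2, "ay": -0.2, "az": -0.1, "claw": 0.0}, {"x": -0.0101, "y": 0.0024, "z": 0.0275, "ax": 0.2, "ay": -0.2, "az": -0.1, "claw": 0.0}, {"x": -0.01, "y": 0.0024, "z": 0.0275, "ax": 0.2, "ay": -0.2, "az": -0.1, "claw": 0.0}, {"x": -0.01, "y": 0.0025, "z": 0.0276, "ax": 0.2, "ay": -0.2, "az": -0.1, "claw": 0.0}]
```

step_arm --steps '[{"x": -0.01,"y": 0.0022,"z": 0.0275,"ax": 0.2,"ay": 0.0,"az": 0.0,"claw": 0.0},{"x": -0.01,"y": 0.0023,"z": 0.0275,"ax": 0.2,"ay": 0.0,"az": 0.0,"claw": 0.0},{"x": -0.01,"y": 0.0024,"z": 0.0275,"ax": 0.2,"ay": 0.0,"az": 0.0,"claw": 0.0},{"x": -0.01,"y": 0.0024,"z": 0.0275,"ax": 0.2,"ay": 0.0,"az": 0.0,"claw": 0.0},{"x": -0.01,"y": 0.0025,"z": 0.0275,"ax": 0.2,"ay": 0.0,"az": 0.0,"claw": 0.0}]'

```text
time_s: 2.8
ee_pos: [0.4715, -0.0447, 0.2058]
eef_rot: [-3.131, -0.984, -0.054]
force: [0.4, 1.1, 0.0]
grip_width: 0.0007
```

```bash
python3 -c "
from h import *
print(ctrl.get_obs()['qpos'])
snap('wrist','w2');snap('top','top2');crop('top2',290,120,150,120,5,'c6')
plan([.512,-.054,.172],[3.14,-.96,-.05],claw=0.0,rows=10,vmax=.036)"
```

```text
[-0.31431424 -0.36695796  2.42740386  1.10870775  0.25301847  0.32836414]
t 2.9 pos [ 0.4713 -0.0443  0.2057] rpy [-3.129 -0.983 -0.055] F [ 0.  -0.3  0.2] N 2 dist 0.0537 ang 1.4
[{"x": -0.0026, "y": 0.0041, "z": 0.0264, "ax": -0.3, "ay": -0.7, "az": -0.1, "claw": 0.0}, {"x": -0.0023, "y": 0.0039, "z": 0.0265, "ax": -0.3, "ay": -0.7, "az": -0.1, "claw": 0.0}]
```

View pics/w2.png

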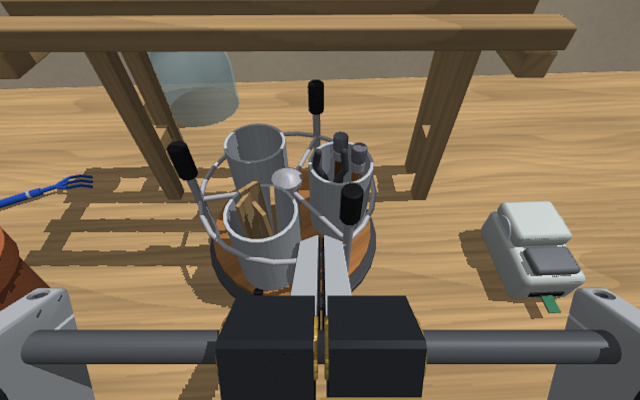

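View pics/c6.png

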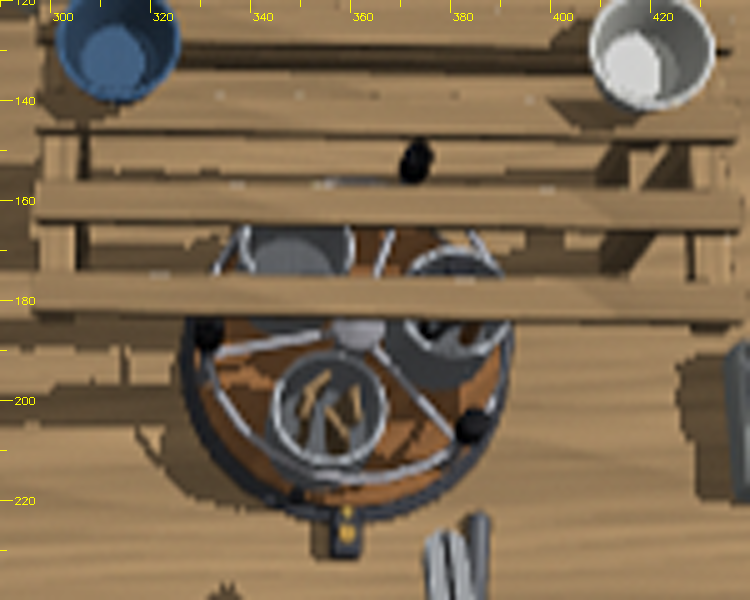

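step_arm --steps '[{"x": -0.003,"y": 0.004,"z": 0.026,"ax": -0.3,"ay": -0.7,"az": 0.0,"claw": 0.0},{"x": -0.003,"y": 0.004,"z": 0.0265,"ax": -0.3,"ay": -0.7,"az": 0.0,"claw": 0.0}]'

```text
time_s: 3.07
ee_pos: [0.5022, -0.0504, 0.1838]
eef_rot: [-3.137, -0.971, -0.051]
force: [0.4, 0.2, 1.2]
grip_width: 0.0005
```

```bash
python3 -c "
from h import *
print(ctrl.get_obs()['qpos'])
plan([.535,-.066,.170],[3.14,-.96,-.05],claw=0.0,rows=10,vmax=.012)"
```

```text
[-0.29276344 -0.21717623  2.37980381  1.46153447  0.20449052 -0.0266986 ]
t 3.07 pos [ 0.5022 -0.0504  0.1838] rpy [-3.137 -0.971 -0.051] F [0.4 0.2 1.2] N 4 dist 0.0389 ang 0.7
[{"x": 0.0019, "y": 0.0035, "z": 0.0089, "ax": -0.1, "ay": -0.2, "az": -0.0, "claw": 0.0}, {"x": 0.0019, "y": 0.0035, "z": 0.0089, "ax": -0.1, "ay": -0.2, "az": -0.0, "claw": 0.0}, {"x": 0.0019, "y": 0.0035, "z": 0.0089, "ax": -0.1, "ay": -0.2, "az": -0.0, "claw": 0.0}, {"x": 0.002, "y": 0.0035, "z": 0.0089, "ax": -0.1, "ay": -0.2, "az": -0.0, "claw": 0.0}]
```

```bash
cat >> h.py <<'E'
AX=np.array([.6087,-.0110])
def tip(phi,off=18.,r=.1026):
    a=np.radians(phi); return AX+r*np.array([np.cos(a),np.sin(a)])-off/1000*np.array([-np.sin(a),np.cos(a)])
E
python3 -c "
from h import *
for f in range(215,320,10): print(f,tip(f).round(4))
plan([*tip(232),.172],[3.14,-.96,-.05],claw=0.0,rows=10,vmax=.012)"
```

```text
215 [ 0.5143 -0.0551]
225 [ 0.5234 -0.0708]
235 [ 0.5351 -0.0847]
245 [ 0.549  -0.0964]
255 [ 0.5648 -0.1054]
265 [ 0.5818 -0.1116]
275 [ 0.5997 -0.1148]
285 [ 0.6179 -0.1148]
295 [ 0.6357 -0.1116]
305 [ 0.6528 -0.1054]
315 [ 0.6685 -0.0963]
t 3.07 pos [ 0.5022 -0.0504  0.1838] rpy [-3.137 -0.971 -0.051] F [0.4 0.2 1.2] N 4 dist 0.0437 ang 0.7
[{"x": 0.0019, "y": 0.0072, "z": 0.008, "ax": -0.1, "ay": -0.2, "az": -0.0, "claw": 0.0}, {"x": 0.0019, "y": 0.0072, "z": 0.008, "ax": -0.1, "ay": -0.2, "az": -0.0, "claw": 0.0}, {"x": 0.0019, "y": 0.0072, "z": 0.008, "ax": -0.1, "ay": -0.2, "az": -0.0, "claw": 0.0}, {"x": 0.002, "y": 0.0072, "z": 0.008, "ax": -0.1, "ay": -0.2, "az": -0.0, "claw": 0.0}]
```

step_arm --steps '[{"x": -0.003,"y": 0.004,"z": 0.0165,"ax": 0.0,"ay": 0.0,"az": 0.0,"claw": 0.0},{"x": 0.003,"y": 0.01,"z": 0.006,"ax": 0.0,"ay": 0.0,"az": 0.0,"claw": 0.0},{"x": 0.003,"y": 0.01,"z": 0.006,"ax": 0.0,"ay": 0.0,"az": 0.0,"claw": 0.0}]'

```text
time_s: 3.32
ee_pos: [0.5254, -0.0719, 0.1741]
eef_rot: [-3.132, -0.973, -0.049]
force: [0.6, 0.6, 0.5]
grip_width: 0.0005
```

```bash
python3 -c "
from h import *
print(ctrl.get_obs()['qpos'])
snap('wrist','w3')
plan([*tip(245),.172],[3.14,-.96,-.05],claw=0.0,rows=10,vmax=.012)"
```

```text
[-0.34888138 -0.11741002  2.33042287  1.65109826  0.2568922  -0.25589729]
t 3.37 pos [ 0.5262 -0.0732  0.1745] rpy [-3.133 -0.973 -0.049] F [0.4 0.7 0.1] N 3 dist 0.0326 ang 1.0
[{"x": 0.0038, "y": 0.0074, "z": 0.007, "ax": -0.2, "ay": -0.3, "az": 0.0, "claw": 0.0}, {"x": 0.0038, "y": 0.0074, "z": 0.007, "ax": -0.2, "ay": -0.3, "az": 0.0, "claw": 0.0}, {"x": 0.0039, "y": 0.0073, "z": 0.007, "ax": -0.2, "ay": -0.3, "az": 0.0, "claw": 0.0}]
```

View pics/w3.png

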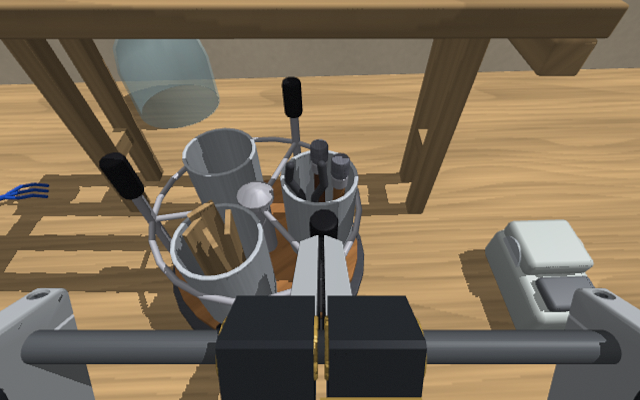

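```bash
cat >> h.py <<'E'
def knobs(fn):
    im,D,o=snap('top',fn); mask=(im.max(2)<48)&(D>0); ys,xs=np.nonzero(mask); P=np.array([un('top',u,v,D[v,u]) for u,v in zip(xs,ys) if 300<u<420 and 120<v<245])
    rr=np.hypot(*(P[:,:2]-AX).T); P=P[(P[:,2]>.176)&(P[:,2]<.196)&(rr>.085)&(rr<.122)]
    ang=np.degrees(np.arctan2(P[:,1]-AX[1],P[:,0]-AX[0]))%360
    h,_=np.histogram(ang,36,(0,360)); print('angles hist',[(i*10,int(c)) for i,c in enumerate(h) if c])
    c=np.angle(np.exp(1j*np.radians(ang*3)).mean(),deg=True)/3%120
    print('knob phase mod120: %.1f (start 98.3; home ~117-118)'%c, 'conc',abs(np.exp(1j*np.radians(ang*3)).mean()).round(2))
E
python3 -c "
from h import *
knobs('top3')
crop('top3',290,120,150,120,5,'c7')"
```

```text
angles hist [(90, 21), (100, 7), (210, 22), (220, 8), (330, 17), (340, 9)]
knob phase mod120: 98.3 (start 98.3; home ~117-118) conc 0.99
```

View pics/c7.png

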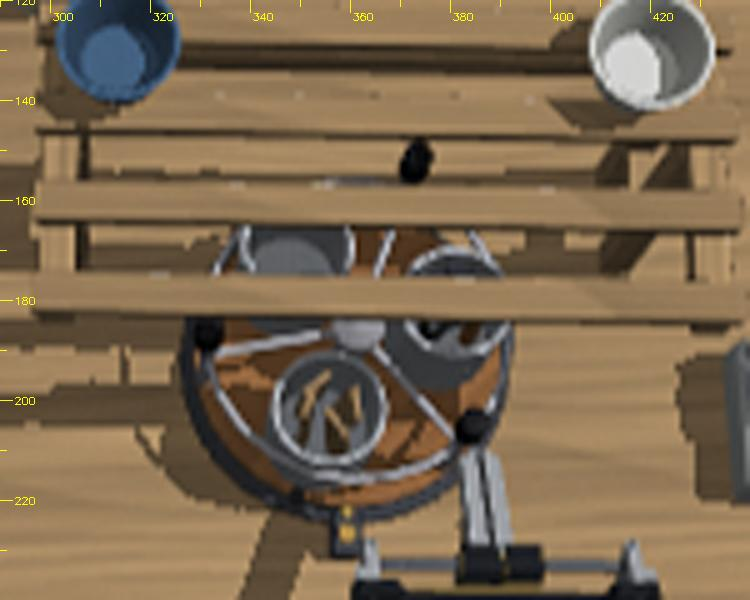

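step_arm --steps '[{"x": -0.006,"y": 0.0,"z": -0.011,"ax": 0.0,"ay": 0.0,"az": 0.0,"claw": 0.0},{"x": 0.0,"y": -0.014,"z": 0.0,"ax": 0.0,"ay": 0.0,"az": 0.0,"claw": 0.0},{"x": 0.006,"y": 0.006,"z": 0.008,"ax": 0.0,"ay": 0.0,"az": 0.0,"claw": 0.0},{"x": 0.003,"y": 0.008,"z": 0.006,"ax": 0.0,"ay": 0.0,"az": 0.0,"claw": 0.0}]'

```text
time_s: 3.75
ee_pos: [0.5282, -0.0704, 0.1791]
eef_rot: [-3.133, -0.977, -0.047]
force: [0.2, -0.4, 0.0]
grip_width: 0.0005
```

```bash
python3 -c "
from h import *
print(ctrl.get_obs()['qpos'])
knobs('top4')
crop('top4',290,120,150,120,5,'c7')
plan([*tip(240),.172],[3.14,-.96,-.05],claw=0.0,rows=10,vmax=.012)"
```

```text
[-0.34220675 -0.12176603  2.32286211  1.62798427  0.25274548 -0.22774727]
angles hist [(90, 20), (100, 9), (210, 22), (220, 9), (330, 18), (340, 10)]
knob phase mod120: 98.3 (start 98.3; home ~117-118) conc 0.99
t 3.8 pos [ 0.5289 -0.0717  0.1789] rpy [-3.133 -0.977 -0.048] F [-0.4  0.4  0.5] N 3 dist 0.0241 ang 1.2
[{"x": 0.0007, "y": 0.0062, "z": 0.005, "ax": -0.2, "ay": -0.3, "az": 0.0, "claw": 0.0}, {"x": 0.0007, "y": 0.0062, "z": 0.0051, "ax": -0.2, "ay": -0.3, "az": 0.0, "claw": 0.0}, {"x": 0.0007, "y": 0.0062, "z": 0.0051, "ax": -0.2, "ay": -0.3, "az": 0.0, "claw": 0.0}]
```

View pics/c7.png

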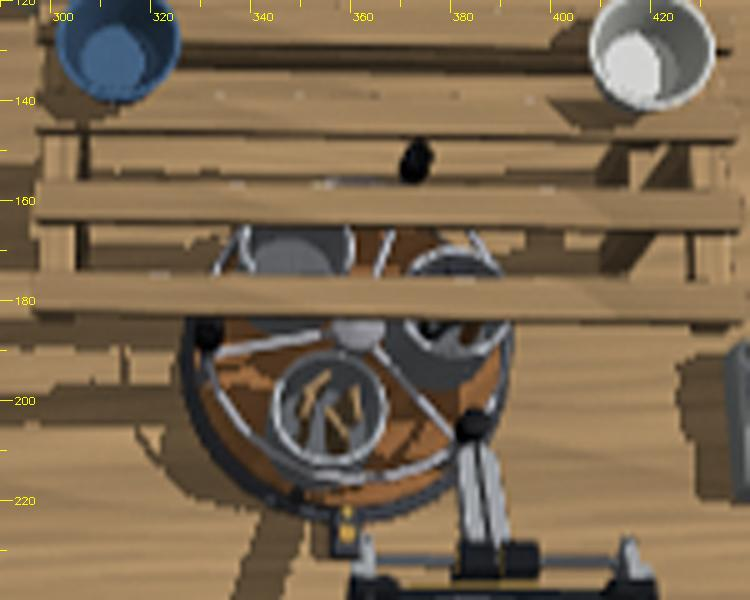

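```bash
python3 -c "
from h import *
print(proj('top',[.5289,-.0717,.1789]),proj('side',[.5289,-.0717,.1789]), proj('top',[.5283,-.0748,.185]))
snap('side','side4');crop('top4',360,190,50,50,12,'c8');crop('side4',285,235,60,50,12,'c9')"
```

```text
[383.55819623 204.63724856   1.45217856] [311.4601676  259.98715151   1.14701531] [384.82396622 204.40883717   1.44611426]
```

View pics/c8.png

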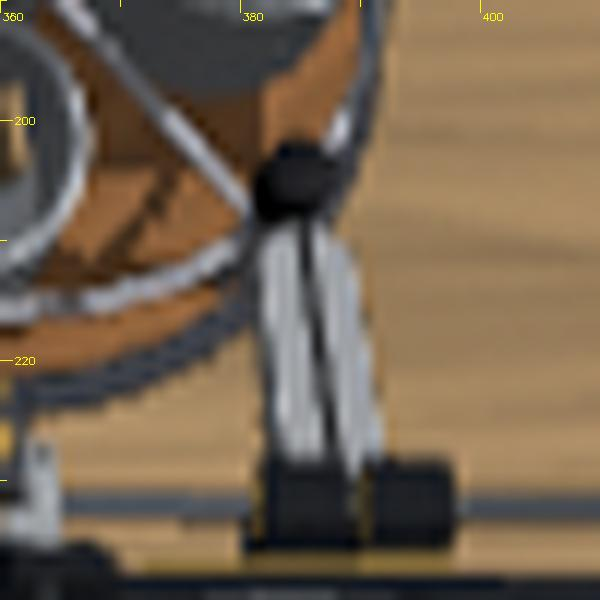

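View pics/c9.png

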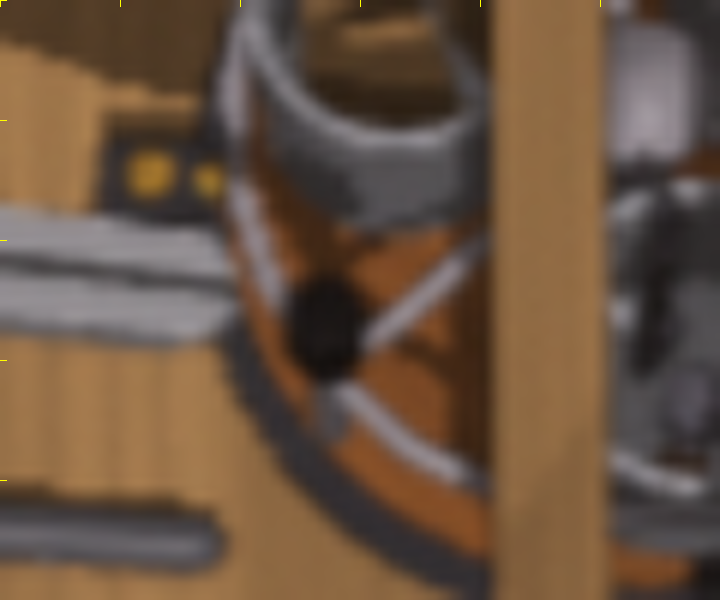

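```bash
python3 -c "
from h import *
np.set_printoptions(precision=4,suppress=True)
o=np.load('pics/w3.npz');d=o['d'];im=o['im'];p=o['p'];r=o['r']
print('tcp px',proj('wrist',p,p,r),'grasp px',proj('wrist',p-R.from_euler('xyz',r).apply([0,0,.019]),p,r))
print('finger depth pts',[ (v,d[v,312],np.linalg.inv(cam('wrist',p,r)[3])[2,3]*0) for v in (232,238,242,250)])
T=np.eye(4)
for v in (232,236,238,240,245,255):
    X=un('wrist',313,v,d[v,313],p,r); print(v,R.from_euler('xyz',r).inv().apply(X-p))
for u,v in [(116,160),(292,82),(255,190),(323,216)]:
    print((u,v),un('wrist',u,v,d[v,u],p,r))
print('proj knob0 top',proj('wrist',[.594,.0907,.185],p,r),'k2',proj('wrist',[.7038,-.049,.185],p,r),'k1',proj('wrist',[.5283,-.0748,.185],p,r))
"
```

```text
tcp px [319.8968 233.9331   0.2212] grasp px [319.8092 245.1732   0.2029]
finger depth pts [(232, np.float32(0.21785624), np.float64(-0.0)), (238, np.float32(0.1868297), np.float64(-0.0)), (242, np.float32(0.18242149), np.float64(-0.0)), (250, np.float32(0.17105336), np.float64(-0.0))]
232 [ 0.003  -0.0046 -0.0041]
236 [ 0.0103 -0.004  -0.0289]
238 [ 0.0102 -0.0039 -0.0317]
240 [ 0.0104 -0.0038 -0.0353]
245 [ 0.0101 -0.0037 -0.0416]
255 [ 0.0097 -0.0034 -0.0535]
(116, 160) [ 0.4015 -0.0685  0.3585]
(292, 82) [ 0.7031 -0.0508  0.1854]
(255, 190) [ 0.6076 -0.013   0.1304]
(323, 216) [ 0.5325 -0.0744  0.185 ]
proj knob0 top [109.851  161.297    0.2528] k2 [290.2472  82.0638   0.3255] k1 [323.8565 220.9839   0.2147]
```

```bash
python3 -c "
from h import *
snap('wrist','w5');crop('w5',280,180,80,75,8,'c10')
im=cv2.imread('pics/c10.png'); cv2.imwrite('pics/c10.png',cv2.convertScaleAbs(cv2.pow(im/255.,.5)*255))
print(ctrl.get_obs()['ee_pos'])"
```

```text
[ 0.52775283 -0.07163336  0.17763008]
```

View pics/c10.png

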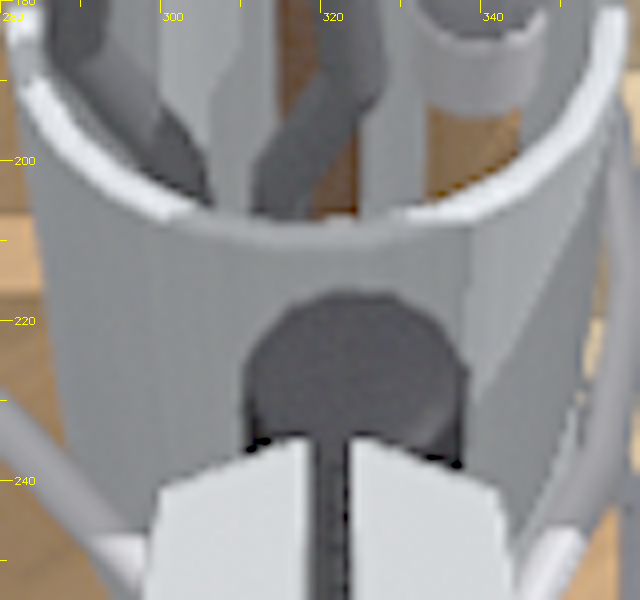

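```bash
python3 -c "
from h import *
np.set_printoptions(precision=4,suppress=True)
for nm,cols in [('wrist0',(225,235,240,242)),('w5',(308,313,317,327))]:
  o=np.load('pics/%s.npz'%nm);d=o['d'];p=o['p'];r=o['r']
  for u in cols:
    for v in range(234,262,3):
      X=R.from_euler('xyz',r).inv().apply(un('wrist',u,v,d[v,u],p,r)-p)
      if X[2]<.02: print(nm,u,v,X)
"; python3 - <<'E'
from h import *
crop('wrist0',190,220,80,75,8,'c11')
E
```

```text
wrist0 225 240 [ 0.0103 -0.0545 -0.0349]
wrist0 225 243 [ 0.0098 -0.0536 -0.0381]
wrist0 225 246 [ 0.0103 -0.052  -0.0435]
wrist0 225 249 [ 0.0108 -0.0506 -0.0484]
wrist0 225 252 [ 0.0099 -0.0501 -0.0502]
wrist0 225 255 [ 0.0103 -0.0488 -0.0547]
wrist0 225 258 [ 0.0098 -0.0481 -0.0573]
wrist0 225 261 [ 0.0083 -0.0481 -0.0576]
wrist0 235 237 [ 0.0099 -0.0501 -0.0295]
wrist0 235 240 [ 0.0099 -0.049  -0.0339]
wrist0 235 243 [ 0.0096 -0.0481 -0.0376]
wrist0 235 246 [ 0.0086 -0.0476 -0.0396]
wrist0 235 249 [ 0.0086 -0.0466 -0.0437]
wrist0 235 252 [ 0.007  -0.0466 -0.0441]
wrist0 235 255 [ 0.0056 -0.0465 -0.045 ]
wrist0 235 258 [ 0.0038 -0.0466 -0.0449]
wrist0 235 261 [ 0.0024 -0.0465 -0.0457]
wrist0 240 237 [ 0.0085 -0.0481 -0.0261]
wrist0 240 240 [ 0.0084 -0.047  -0.0305]
wrist0 240 243 [ 0.0077 -0.0464 -0.0333]
wrist0 240 246 [ 0.0058 -0.0465 -0.0334]
wrist0 240 249 [ 0.0046 -0.0463 -0.0349]
wrist0 240 252 [ 0.0029 -0.0463 -0.0352]
wrist0 240 255 [ 0.001  -0.0464 -0.0352]
wrist0 240 258 [-0.0012 -0.0467 -0.0347]
wrist0 240 261 [-0.0025 -0.0465 -0.036 ]
wrist0 242 237 [ 0.0088 -0.0467 -0
[... 1040 characters left out ...]
 317 237 [ 0.0104 -0.0016 -0.0308]
w5 317 240 [ 0.0103 -0.0016 -0.035 ]
w5 317 243 [ 0.0106 -0.0015 -0.0401]
w5 317 246 [ 0.01   -0.0015 -0.0428]
w5 317 249 [ 0.0101 -0.0014 -0.047 ]
w5 317 252 [ 0.01   -0.0014 -0.0504]
w5 317 255 [ 0.0105 -0.0013 -0.0552]
w5 317 258 [ 0.01   -0.0013 -0.0576]
w5 317 261 [ 0.0099 -0.0013 -0.0608]
w5 327 234 [ 0.0031  0.0047 -0.0077]
w5 327 237 [ 0.0103  0.0043 -0.0306]
w5 327 240 [ 0.0104  0.0042 -0.0353]
w5 327 243 [ 0.0103  0.0041 -0.0393]
w5 327 246 [ 0.0105  0.004  -0.044 ]
w5 327 249 [ 0.0104  0.004  -0.0477]
w5 327 252 [ 0.0103  0.0039 -0.0511]
w5 327 255 [ 0.0101  0.0038 -0.0543]
w5 327 258 [ 0.0103  0.0038 -0.0583]
w5 327 261 [ 0.011   0.0037 -0.0629]
```

View pics/c11.png

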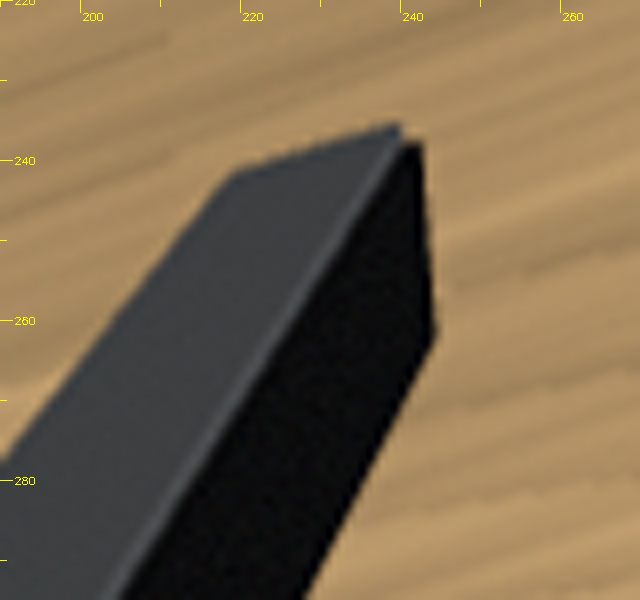

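```bash
cat >> h.py <<'E'
def planE(E,rpy,**k):
    z=R.from_euler('xyz',rpy).apply([0,0,1]); plan(np.array(E)+.026*z,rpy,**k)
    o=ctrl.get_obs(); print('E now',np.round(o['ee_pos']-.026*R.from_euler('xyz',o['eef_rot']).apply([0,0,1]),4),'q',np.round(o['qpos'],2))
E
python3 -c "
from h import *
print(proj('side',[.506,-.0716,.192]),proj('top',[.506,-.0716,.192]))
planE([.503,-.048,.166],[3.14,-.96,-.05],claw=0.0,rows=10,vmax=.015)"
```

```text
[303.08859154 259.44528076   1.13438098] [384.58938535 210.98688431   1.43444532]
t 3.9 pos [ 0.5278 -0.0716  0.1776] rpy [-3.132 -0.975 -0.051] F [-0.1 -0.5 -0.7] N 3 dist 0.035 ang 1.1
[{"x": -0.0082, "y": -0.0074, "z": 0.0038, "ax": -0.2, "ay": -0.3, "az": -0.0, "claw": 0.0}, {"x": -0.0082, "y": -0.0074, "z": 0.0038, "ax": -0.2, "ay": -0.3, "az": -0.0, "claw": 0.0}, {"x": -0.0081, "y": -0.0074, "z": 0.0038, "ax": -0.2, "ay": -0.3, "az": -0.0, "claw": 0.0}]
E now [ 0.5062 -0.0708  0.1922] q [-0.34 -0.12  2.32  1.63  0.25 -0.23]
```

step_arm --steps '[{"x": -0.008,"y": -0.0074,"z": 0.004,"ax": 0.0,"ay": 0.0,"az": 0.0,"claw": 0.0},{"x": -0.008,"y": -0.0074,"z": 0.004,"ax": 0.0,"ay": 0.0,"az": 0.0,"claw": 0.0},{"x": -0.008,"y": -0.0074,"z": 0.004,"ax": 0.0,"ay": 0.0,"az": 0.0,"claw": 0.0},{"x": 0.0,"y": 0.0,"z": 0.0,"ax": 0.0,"ay": 0.0,"az": 0.0,"claw": 0.0}]'

```text
time_s: 4.23
ee_pos: [0.5244, -0.05, 0.1506]
eef_rot: [-3.132, -0.975, -0.054]
force: [0.3, -0.2, 0.5]
grip_width: 0.0006
```

```bash
python3 -c "
from h import *
planE([*tip(235),.166],[3.14,-.96,-.05],claw=0.0,rows=10,vmax=.012)"
```

```text
t 4.23 pos [ 0.5244 -0.05    0.1506] rpy [-3.132 -0.975 -0.054] F [ 0.3 -0.2  0.5] N 5 dist 0.048 ang 1.0
[{"x": 0.0039, "y": 0.0069, "z": 0.0055, "ax": -0.1, "ay": -0.2, "az": -0.0, "claw": 0.0}, {"x": 0.0039, "y": 0.0069, "z": 0.0055, "ax": -0.1, "ay": -0.2, "az": -0.0, "claw": 0.0}, {"x": 0.0039, "y": 0.0068, "z": 0.0055, "ax": -0.1, "ay": -0.2, "az": -0.0, "claw": 0.0}, {"x": 0.0039, "y": 0.0068, "z": 0.0055, "ax": -0.1, "ay": -0.2, "az": -0.0, "claw": 0.0}, {"x": 0.0039, "y": 0.0068, "z": 0.0055, "ax": -0.1, "ay": -0.2, "az": -0.0, "claw": 0.0}]
E now [ 0.5029 -0.0491  0.1652] q [-0.27 -0.07  2.36  2.11  0.22 -0.67]
```

step_arm --steps '[{"x": 0.004,"y": 0.007,"z": 0.0055,"ax": 0.0,"ay": 0.0,"az": 0.0,"claw": 0.0},{"x": 0.004,"y": 0.007,"z": 0.0055,"ax": 0.0,"ay": 0.0,"az": 0.0,"claw": 0.0},{"x": 0.004,"y": 0.007,"z": 0.0055,"ax": 0.0,"ay": 0.0,"az": 0.0,"claw": 0.0},{"x": 0.004,"y": 0.007,"z": 0.0055,"ax": 0.0,"ay": 0.0,"az": 0.0,"claw": 0.0},{"x": 0.004,"y": 0.007,"z": 0.0055,"ax": 0.0,"ay": 0.0,"az": 0.0,"claw": 0.0}]'

```text
time_s: 4.65
ee_pos: [0.5551, -0.0856, 0.1503]
eef_rot: [-3.129, -0.969, -0.049]
force: [-3.7, 5.6, 0.8]
grip_width: 0.0001
```

```bash
python3 -c "
from h import *
knobs('top6');crop('top6',290,120,150,120,5,'c7')
planE([*tip(255),.166],[3.14,-.96,-.05],claw=0.0,rows=10,vmax=.012)"
```

```text
angles hist [(100, 11), (110, 21), (220, 14), (230, 13), (340, 6), (350, 14)]
knob phase mod120: 110.8 (start 98.3; home ~117-118) conc 0.99
t 4.7 pos [ 0.5562 -0.0868  0.1508] rpy [-3.13 -0.97 -0.05] F [-0.   0.4 -0.8] N 3 dist 0.0358 ang 1.0
[{"x": 0.0059, "y": 0.0062, "z": 0.0084, "ax": -0.3, "ay": -0.2, "az": 0.0, "claw": 0.0}, {"x": 0.0059, "y": 0.0061, "z": 0.0084, "ax": -0.3, "ay": -0.2, "az": 0.0, "claw": 0.0}, {"x": 0.0059, "y": 0.0061, "z": 0.0084, "ax": -0.3, "ay": -0.2, "az": 0.0, "claw": 0.0}]
E now [ 0.5347 -0.086   0.1655] q [-0.36  0.02  2.27  1.9   0.28 -0.52]
```

View pics/c7.png

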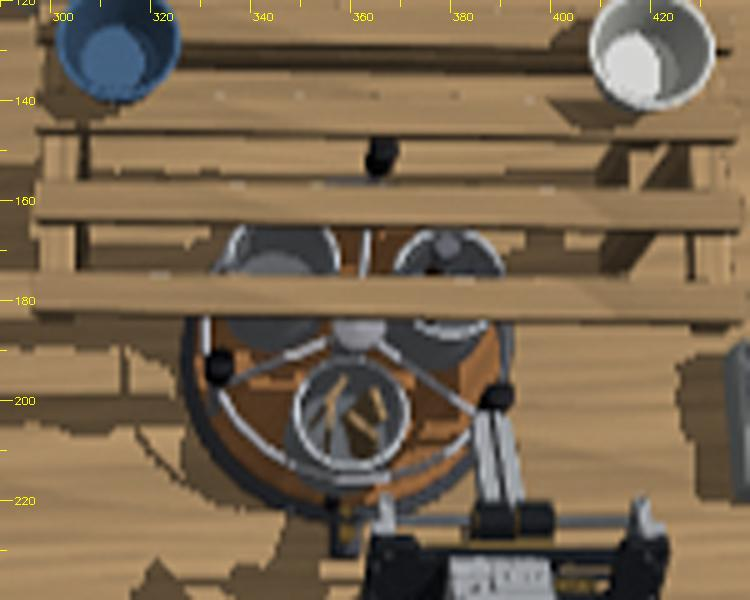

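step_arm --steps '[{"x": 0.005,"y": 0.007,"z": 0.0075,"ax": 0.0,"ay": 0.0,"az": 0.0,"claw": 0.0},{"x": 0.006,"y": 0.006,"z": 0.008,"ax": 0.0,"ay": 0.0,"az": 0.0,"claw": 0.0},{"x": 0.007,"y": 0.005,"z": 0.009,"ax": 0.0,"ay": 0.0,"az": 0.0,"claw": 0.0},{"x": 0.007,"y": 0.004,"z": 0.01,"ax": 0.0,"ay": 0.0,"az": 0.0,"claw": 0.0}]'

```text
time_s: 5.03
ee_pos: [0.5946, -0.1099, 0.1496]
eef_rot: [-3.127, -0.962, -0.048]
force: [-19.4, 4.8, 11.1]
grip_width: 0.0001
```

```bash
python3 -c "
from h import *
knobs('top7');snap('wrist','w7')
planE([*tip(285,12),.168],[3.14,-.96,-.05],claw=0.0,rows=10,vmax=.012)"
```

```text
angles hist [(10, 28), (20, 3), (120, 1), (130, 29), (140, 1), (230, 2), (240, 2), (250, 26), (260, 1)]
knob phase mod120: 15.3 (start 98.3; home ~117-118) conc 0.98
t 5.13 pos [ 0.5958 -0.1103  0.1502] rpy [-3.128 -0.963 -0.048] F [-0.2  0.2 -0.3] N 5 dist 0.0494 ang 1.0
[{"x": 0.0061, "y": 0.0004, "z": 0.0078, "ax": -0.2, "ay": -0.0, "az": 0.0, "claw": 0.0}, {"x": 0.0061, "y": 0.0004, "z": 0.0078, "ax": -0.2, "ay": -0.0, "az": 0.0, "claw": 0.0}, {"x": 0.0061, "y": 0.0004, "z": 0.0078, "ax": -0.2, "ay": -0.0, "az": 0.0, "claw": 0.0}, {"x": 0.0061, "y": 0.0004, "z": 0.0078, "ax": -0.2, "ay": -0.0, "az": 0.0, "claw": 0.0}, {"x": 0.0061, "y": 0.0003, "z": 0.0077, "ax": -0.2, "ay": -0.0, "az": 0.0, "claw": 0.0}]
E now [ 0.5744 -0.1096  0.165 ] q [-0.38  0.12  2.16  1.81  0.3  -0.44]
```

View pics/w7.png

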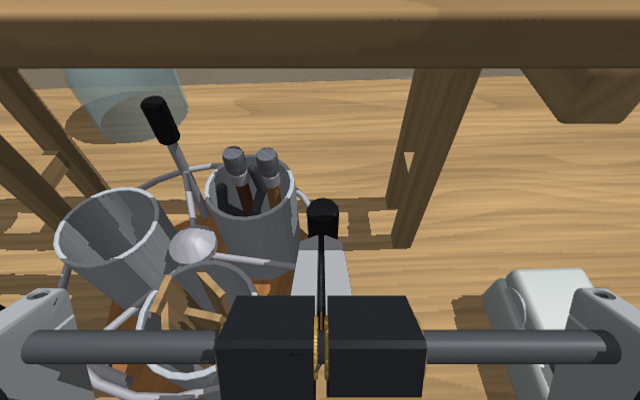

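step_arm --steps '[{"x": 0.005,"y": 0.002,"z": 0.007,"ax": 0.0,"ay": 0.0,"az": 0.0,"claw": 0.0},{"x": 0.005,"y": 0.001,"z": 0.007,"ax": 0.0,"ay": 0.0,"az": 0.0,"claw": 0.0},{"x": 0.005,"y": 0.0,"z": 0.007,"ax": 0.0,"ay": 0.0,"az": 0.0,"claw": 0.0},{"x": 0.005,"y": 0.0,"z": 0.007,"ax": 0.0,"ay": 0.0,"az": 0.0,"claw": 0.0}]'

```text
time_s: 5.47
ee_pos: [0.6288, -0.1155, 0.1498]
eef_rot: [-3.129, -0.959, -0.049]
force: [-21.6, 2.9, 9.7]
grip_width: 0.0006
```

```bash
python3 -c "
from h import *
knobs('top8')
planE([*tip(300,12),.168],[3.14,-.96,-.05],claw=0.0,rows=10,vmax=.012)"
```

```text
angles hist [(30, 13), (140, 3), (150, 28), (250, 2), (270, 3), (280, 1)]
knob phase mod120: 33.8 (start 98.3; home ~117-118) conc 0.97
t 5.52 pos [ 0.6302 -0.1155  0.1502] rpy [-3.129 -0.96  -0.049] F [0.6 0.5 0.1] N 4 dist 0.0417 ang 0.9
[{"x": 0.0064, "y": -0.0025, "z": 0.0079, "ax": -0.2, "ay": 0.0, "az": 0.0, "claw": 0.0}, {"x": 0.0064, "y": -0.0026, "z": 0.0079, "ax": -0.2, "ay": 0.0, "az": 0.0, "claw": 0.0}, {"x": 0.0064, "y": -0.0026, "z": 0.0078, "ax": -0.2, "ay": 0.0, "az": 0.0, "claw": 0.0}, {"x": 0.0064, "y": -0.0026, "z": 0.0078, "ax": -0.2, "ay": 0.0, "az": 0.0, "claw": 0.0}]
E now [ 0.6089 -0.1148  0.1651] q [-0.36  0.19  2.07  1.76  0.27 -0.39]
```

step_arm --steps '[{"x": -0.003,"y": 0.0,"z": -0.006,"ax": 0.0,"ay": 0.0,"az": 0.0,"claw": 0.0},{"x": -0.003,"y": 0.0,"z": -0.006,"ax": 0.0,"ay": 0.0,"az": 0.0,"claw": 0.0}]'

```text
time_s: 5.68
ee_pos: [0.6173, -0.1149, 0.1522]
eef_rot: [-3.129, -0.959, -0.048]
force: [-0.2, -0.4, -0.1]
grip_width: 0.0004
```

```bash
python3 -c "
from h import *
knobs('top9');knobs('top10');print(ctrl.get_obs()['ee_pos'])"
```

```text
angles hist [(30, 3), (150, 12), (160, 18), (250, 1), (270, 2), (280, 20)]
knob phase mod120: 41.0 (start 98.3; home ~117-118) conc 0.97
angles hist [(30, 2), (150, 12), (160, 21), (250, 3), (270, 3), (280, 21)]
knob phase mod120: 40.9 (start 98.3; home ~117-118) conc 0.96
[ 0.61679339 -0.11501529  0.15239479]
```

step_arm --steps '[{"x": 0.0,"y": 0.0,"z": -0.02,"ax": 0.0,"ay": 0.0,"az": 0.0,"claw": 0.0},{"x": 0.0,"y": 0.0,"z": -0.035,"ax": 0.0,"ay": 0.0,"az": 0.0,"claw": 0.0},{"x": 0.0,"y": 0.0,"z": -0.035,"ax": 0.0,"ay": 0.0,"az": 0.0,"claw": 0.0},{"x": 0.0,"y": -0.02,"z": -0.035,"ax": 0.0,"ay": 0.0,"az": 0.0,"claw": 0.0},{"x": 0.0,"y": -0.035,"z": -0.01,"ax": 0.0,"ay": 0.0,"az": 0.0,"claw": 0.0}]'

```text
time_s: 6.2
ee_pos: [0.5137, -0.0713, 0.2235]
eef_rot: [-3.127, -0.953, -0.055]
force: [0.3, 0.1, 0.0]
grip_width: 0.0004
```

```bash
python3 -c "
from h import *
planE([.47,.07,.23],[3.14,-.90,0],claw=0.0,rows=10,vmax=.034)"
```

```text
t 6.2 pos [ 0.5137 -0.0713  0.2235] rpy [-3.127 -0.953 -0.055] F [0.3 0.1 0. ] N 5 dist 0.1435 ang 3.9
[{"x": -0.0052, "y": -0.028, "z": -0.0035, "ax": 0.3, "ay": -0.6, "az": -0.4, "claw": 0.0}, {"x": -0.005, "y": -0.0281, "z": -0.0033, "ax": 0.3, "ay": -0.6, "az": -0.4, "claw": 0.0}, {"x": -0.0049, "y": -0.0281, "z": -0.0031, "ax": 0.3, "ay": -0.6, "az": -0.4, "claw": 0.0}, {"x": -0.0047, "y": -0.0282, "z": -0.0029, "ax": 0.3, "ay": -0.6, "az": -0.4, "claw": 0.0}, {"x": -0.0046, "y": -0.0282, "z": -0.0027, "ax": 0.3, "ay": -0.6, "az": -0.4, "claw": 0.0}]
E now [ 0.4926 -0.0705  0.2385] q [-0.36 -0.25  2.29  0.97  0.32  0.44]
```

step_arm --steps '[{"x": -0.003,"y": -0.03,"z": -0.007,"ax": 0.3,"ay": -0.6,"az": -0.4,"claw": 0.0},{"x": -0.003,"y": -0.03,"z": -0.006,"ax": 0.3,"ay": -0.6,"az": -0.4,"claw": 0.0},{"x": -0.003,"y": -0.03,"z": -0.004,"ax": 0.3,"ay": -0.6,"az": -0.4,"claw": 0.0},{"x": -0.004,"y": -0.03,"z": -0.003,"ax": 0.3,"ay": -0.6,"az": -0.4,"claw": 0.0},{"x": -0.004,"y": -0.028,"z": -0.003,"ax": 0.3,"ay": -0.6,"az": -0.4,"claw": 0.0}]'

```text
time_s: 6.62
ee_pos: [0.4982, 0.0125, 0.2222]
eef_rot: [-3.138, -0.911, -0.023]
force: [0.5, -0.4, -0.3]
grip_width: 0.0008
```

```bash
python3 -c "
from h import *
knobs('top11');crop('top11',290,120,150,120,5,'c7')
snap('wrist','w11')
planE([.495,.058,.166],[3.14,-.90,0],claw=0.0,rows=10,vmax=.034)"
```

```text
angles hist [(150, 7), (160, 22), (270, 2), (280, 25)]
knob phase mod120: 42.9 (start 98.3; home ~117-118) conc 0.99
t 6.72 pos [0.4982 0.0132 0.222 ] rpy [-3.137 -0.91  -0.022] F [ 0.5 -0.1 -0.1] N 3 dist 0.0866 ang 1.2
[{"x": -0.0157, "y": -0.015, "z": 0.0191, "ax": 0.2, "ay": -0.2, "az": -0.3, "claw": 0.0}, {"x": -0.0155, "y": -0.015, "z": 0.0192, "ax": 0.2, "ay": -0.2, "az": -0.3, "claw": 0.0}, {"x": -0.0154, "y": -0.015, "z": 0.0193, "ax": 0.2, "ay": -0.2, "az": -0.3, "claw": 0.0}]
E now [0.4776 0.0135 0.2379] q [-0.07 -0.31  2.3   0.19  0.24  1.35]
```

View pics/w11.png

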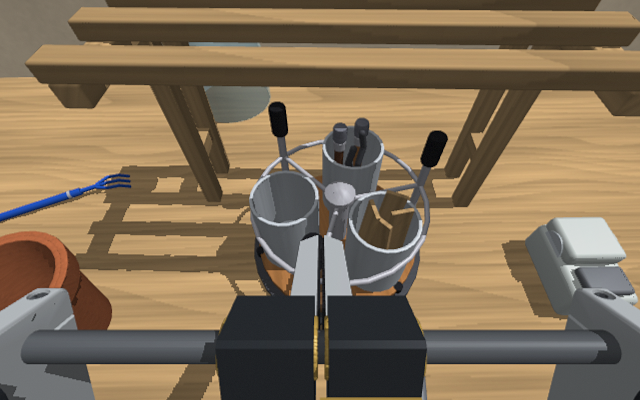

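View pics/c7.png

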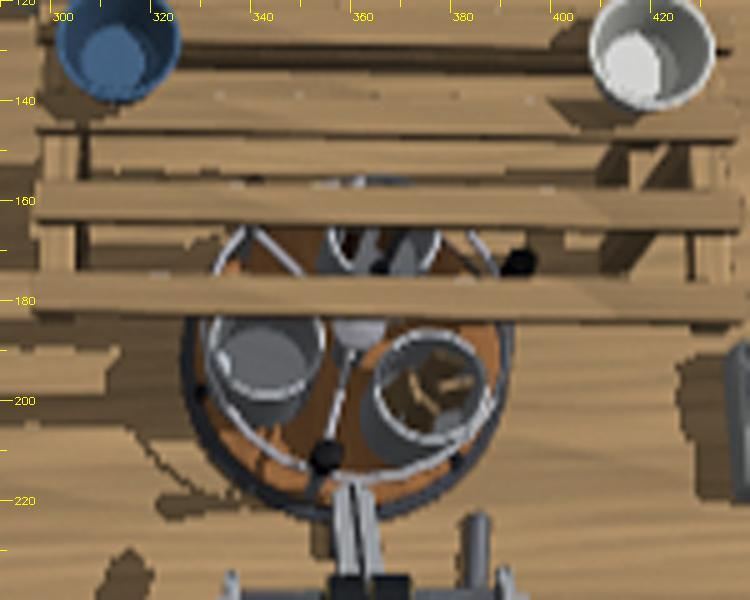

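step_arm --steps '[{"x": 0.0,"y": -0.03,"z": 0.0,"ax": 0.0,"ay": 0.0,"az": 0.0,"claw": 0.0},{"x": -0.012,"y": -0.015,"z": 0.012,"ax": 0.0,"ay": 0.0,"az": 0.0,"claw": 0.0},{"x": -0.017,"y": 0.0,"z": 0.022,"ax": 0.0,"ay": 0.0,"az": 0.0,"claw": 0.0},{"x": -0.016,"y": 0.0,"z": 0.022,"ax": 0.0,"ay": 0.0,"az": 0.0,"claw": 0.0},{"x": 0.0,"y": 0.0,"z": 0.0,"ax": 0.0,"ay": 0.0,"az": 0.0,"claw": 0.0}]'

```text
time_s: 7.13
ee_pos: [0.5117, 0.032, 0.1667]
eef_rot: [3.133, -0.908, -0.014]
force: [-1.7, -0.4, 0.2]
grip_width: 0.0005
```

```bash
python3 -c "
from h import *
knobs('top12')
for f in range(165,245,10): print(f,tip(f,20).round(4))
planE([*tip(175,20),.166],[3.14,-.90,0],claw=0.0,rows=10,vmax=.010)"
```

```text
angles hist [(150, 7), (160, 24), (270, 3), (280, 24)]
knob phase mod120: 42.9 (start 98.3; home ~117-118) conc 0.99
165 [0.5148 0.0349]
175 [0.5082 0.0179]
185 [ 0.5047 -0.    ]
195 [ 0.5044 -0.0182]
205 [ 0.5073 -0.0362]
215 [ 0.5132 -0.0535]
225 [ 0.522  -0.0694]
235 [ 0.5335 -0.0836]
t 7.18 pos [0.5117 0.032  0.1677] rpy [ 3.133 -0.908 -0.015] F [-0.3  0.2 -0.6] N 3 dist 0.0284 ang 1.2
[{"x": -0.0012, "y": 0.0046, "z": 0.0082, "ax": 0.3, "ay": -0.2, "az": -0.2, "claw": 0.0}, {"x": -0.0012, "y": 0.0046, "z": 0.0082, "ax": 0.3, "ay": -0.2, "az": -0.2, "claw": 0.0}, {"x": -0.0012, "y": 0.0047, "z": 0.0082, "ax": 0.3, "ay": -0.2, "az": -0.2, "claw": 0.0}]
E now [0.4912 0.0325 0.1837] q [ 0.   -0.16  2.34 -0.4   0.06  1.98]
```

```bash
python3 -c "
from h import *
planE([.49,.058,.19],[3.14,-.62,0],claw=0.0,rows=10,vmax=.010,wmax=6)"
```

```text
t 7.18 pos [0.5117 0.032  0.1677] rpy [ 3.133 -0.908 -0.015] F [-0.3  0.2 -0.6] N 3 dist 0.0268 ang 16.5
[{"x": -0.0011, "y": -0.0086, "z": -0.0021, "ax": 0.3, "ay": -5.5, "az": -0.2, "claw": 0.0}, {"x": -0.0013, "y": -0.0086, "z": -0.002, "ax": 0.3, "ay": -5.5, "az": -0.2, "claw": 0.0}, {"x": -0.0014, "y": -0.0086, "z": -0.0018, "ax": 0.3, "ay": -5.5, "az": -0.2, "claw": 0.0}]
E now [0.4912 0.0325 0.1837] q [ 0.   -0.16  2.34 -0.4   0.06  1.98]
```

step_arm --steps '[{"x": -0.001,"y": -0.008,"z": -0.003,"ax": 0.0,"ay": -6.0,"az": 0.0,"claw": 0.0},{"x": -0.001,"y": -0.008,"z": -0.003,"ax": 0.0,"ay": -6.0,"az": 0.0,"claw": 0.0},{"x": -0.001,"y": -0.009,"z": -0.003,"ax": 0.0,"ay": -5.0,"az": 0.0,"claw": 0.0},{"x": 0.0,"y": -0.006,"z": 0.0,"ax": 0.0,"ay": 0.0,"az": 0.0,"claw": 0.0}]'

```text
time_s: 7.52
ee_pos: [0.5022, 0.0634, 0.174]
eef_rot: [-3.138, -0.62, -0.016]
force: [0.7, -0.1, 0.3]
grip_width: 0.0003
```

```bash
python3 -c "
from h import *
planE([.50,.054,.165],[3.14,-.62,0],claw=0.0,rows=10,vmax=.014,wmax=6)"
```

```text
t 7.52 pos [0.5022 0.0634 0.174 ] rpy [-3.138 -0.62  -0.016] F [ 0.7 -0.1  0.3] N 3 dist 0.0341 ang 0.8
[{"x": -0.0023, "y": 0.0031, "z": 0.0107, "ax": 0.1, "ay": 0.0, "az": -0.2, "claw": 0.0}, {"x": -0.0023, "y": 0.0031, "z": 0.0107, "ax": 0.1, "ay": 0.0, "az": -0.2, "claw": 0.0}, {"x": -0.0023, "y": 0.0031, "z": 0.0107, "ax": 0.1, "ay": 0.0, "az": -0.2, "claw": 0.0}]
E now [0.4871 0.0635 0.1951] q [ 0.09 -0.13  2.14 -0.11  0.52  1.75]
```

step_arm --steps '[{"x": -0.0015,"y": 0.004,"z": 0.0175,"ax": 0.0,"ay": 0.0,"az": 0.0,"claw": 0.0},{"x": -0.0015,"y": 0.005,"z": 0.0165,"ax": 0.0,"ay": 0.0,"az": 0.0,"claw": 0.0},{"x": 0.0,"y": 0.009,"z": 0.0,"ax": 0.0,"ay": 0.0,"az": 0.0,"claw": 0.0},{"x": 0.0,"y": 0.009,"z": 0.0,"ax": 0.0,"ay": 0.0,"az": 0.0,"claw": 0.0}]'

```text
time_s: 7.85
ee_pos: [0.5213, 0.0405, 0.148]
eef_rot: [-3.127, -0.637, -0.01]
force: [-0.3, 1.1, 0.1]
grip_width: 0.0006
```

```bash
python3 -c "
from h import *
knobs('top13')
planE([*tip(185,22),.166],[3.14,-.62,0],claw=0.0,rows=10,vmax=.010)"
```

```text
angles hist [(150, 8), (160, 23), (270, 2), (280, 25)]
knob phase mod120: 42.7 (start 98.3; home ~117-118) conc 0.99
t 7.9 pos [0.5211 0.0396 0.1479] rpy [-3.127 -0.636 -0.011] F [-1.   2.3 -0.3] N 4 dist 0.0378 ang 1.2
[{"x": -0.0006, "y": 0.0094, "z": 0.0003, "ax": -0.1, "ay": -0.2, "az": -0.1, "claw": 0.0}, {"x": -0.0007, "y": 0.0094, "z": 0.0003, "ax": -0.1, "ay": -0.2, "az": -0.1, "claw": 0.0}, {"x": -0.0007, "y": 0.0094, "z": 0.0004, "ax": -0.1, "ay": -0.2, "az": -0.1, "claw": 0.0}, {"x": -0.0007, "y": 0.0094, "z": 0.0004, "ax": -0.1, "ay": -0.2, "az": -0.1, "claw": 0.0}]
E now [0.5056 0.0394 0.1688] q [ 0.   -0.06  2.15  0.02  0.42  1.56]
```

step_arm --steps '[{"x": -0.001,"y": 0.008,"z": 0.0,"ax": 0.0,"ay": 0.0,"az": 0.0,"claw": 0.0},{"x": -0.001,"y": 0.008,"z": 0.0,"ax": 0.0,"ay": 0.0,"az": 0.0,"claw": 0.0},{"x": -0.001,"y": 0.008,"z": 0.0,"ax": 0.0,"ay": 0.0,"az": 0.0,"claw": 0.0},{"x": -0.001,"y": 0.008,"z": 0.0,"ax": 0.0,"ay": 0.0,"az": 0.0,"claw": 0.0},{"x": 0.0,"y": 0.006,"z": 0.0,"ax": 0.0,"ay": 0.0,"az": 0.0,"claw": 0.0}]'

```text
time_s: 8.32
ee_pos: [0.5155, 0.0093, 0.1479]
eef_rot: [-3.111, -0.649, -0.008]
force: [-5.3, 15.3, 2.3]
grip_width: 0.0002
```

```bash
python3 -c "
from h import *
knobs('top14')
planE([*tip(200,22),.166],[3.14,-.62,0],claw=0.0,rows=10,vmax=.010)"
```

```text
angles hist [(50, 4), (60, 10), (170, 17), (180, 9), (290, 4)]
knob phase mod120: 59.2 (start 98.3; home ~117-118) conc 0.99
t 8.37 pos [0.5155 0.0086 0.1479] rpy [-3.111 -0.649 -0.008] F [-2.5  1.1  0.1] N 4 dist 0.0345 ang 2.3
[{"x": 0.0005, "y": 0.0085, "z": 0.0011, "ax": -0.4, "ay": -0.4, "az": -0.1, "claw": 0.0}, {"x": 0.0005, "y": 0.0085, "z": 0.0011, "ax": -0.4, "ay": -0.4, "az": -0.1, "claw": 0.0}, {"x": 0.0005, "y": 0.0085, "z": 0.0012, "ax": -0.4, "ay": -0.4, "az": -0.1, "claw": 0.0}, {"x": 0.0005, "y": 0.0085, "z": 0.0012, "ax": -0.4, "ay": -0.4, "az": -0.1, "claw": 0.0}]
E now [0.4998 0.0079 0.1686] q [-0.11 -0.08  2.17  0.22  0.41  1.29]
```

step_arm --steps '[{"x": 0.001,"y": 0.007,"z": 0.001,"ax": -0.4,"ay": -0.4,"az": 0.0,"claw": 0.0},{"x": 0.001,"y": 0.007,"z": 0.001,"ax": -0.4,"ay": -0.4,"az": 0.0,"claw": 0.0},{"x": 0.001,"y": 0.007,"z": 0.001,"ax": -0.4,"ay": -0.4,"az": 0.0,"claw": 0.0},{"x": 0.001,"y": 0.007,"z": 0.001,"ax": -0.4,"ay": -0.4,"az": 0.0,"claw": 0.0},{"x": 0.0,"y": 0.0,"z": 0.0,"ax": 0.0,"ay": 0.0,"az": 0.0,"claw": 0.0}]'

```text
time_s: 8.78
ee_pos: [0.5169, -0.0132, 0.1475]
eef_rot: [-3.129, -0.627, -0.004]
force: [0.5, 0.2, -0.0]
grip_width: 0.0007
```

```bash
python3 -c "
from h import *
knobs('top15');knobs('top16')
planE([*tip(212,20),.166],[3.14,-.62,0],claw=0.0,rows=10,vmax=.008)"
```

```text
angles hist [(60, 5), (70, 17), (180, 5), (190, 22), (310, 4)]
knob phase mod120: 72.3 (start 98.3; home ~117-118) conc 0.99
angles hist [(60, 3), (70, 17), (180, 3), (190, 24), (310, 5)]
knob phase mod120: 73.2 (start 98.3; home ~117-118) conc 0.99
t 8.88 pos [ 0.5169 -0.0132  0.1474] rpy [-3.129 -0.627 -0.005] F [ 0.   0.8 -0.3] N 5 dist 0.0366 ang 0.8
[{"x": 0.0012, "y": 0.0071, "z": 0.0014, "ax": -0.1, "ay": -0.1, "az": -0.0, "claw": 0.0}, {"x": 0.0012, "y": 0.0071, "z": 0.0014, "ax": -0.1, "ay": -0.1, "az": -0.0, "claw": 0.0}, {"x": 0.0012, "y": 0.0071, "z": 0.0015, "ax": -0.1, "ay": -0.1, "az": -0.0, "claw": 0.0}, {"x": 0.0012, "y": 0.0071, "z": 0.0015, "ax": -0.1, "ay": -0.1, "az": -0.0, "claw": 0.0}, {"x": 0.0012, "y": 0.0071, "z": 0.0015, "ax": -0.1, "ay": -0.1, "az": -0.0, "claw": 0.0}]
E now [ 0.5017 -0.0134  0.1684] q [-0.15 -0.07  2.15  0.23  0.45  1.24]
```

step_arm --steps '[{"x": 0.0,"y": 0.0,"z": 0.0,"ax": 0.0,"ay": 0.0,"az": 0.0,"claw": 0.0},{"x": 0.0,"y": 0.0,"z": 0.0,"ax": 0.0,"ay": 0.0,"az": 0.0,"claw": 0.0},{"x": 0.0,"y": 0.0,"z": 0.0,"ax": 0.0,"ay": 0.0,"az": 0.0,"claw": 0.0},{"x": 0.0,"y": 0.0,"z": 0.0,"ax": 0.0,"ay": 0.0,"az": 0.0,"claw": 0.0},{"x": 0.0,"y": 0.0,"z": 0.0,"ax": 0.0,"ay": 0.0,"az": 0.0,"claw": 0.0}]'

```text
time_s: 9.3
ee_pos: [0.5171, -0.0127, 0.1483]
eef_rot: [-3.128, -0.632, -0.004]
force: [-0.1, -1.5, -0.2]
grip_width: 0.0007
```

```bash
python3 -c "
from h import *
knobs('top17')
planE([*tip(215,20),.166],[3.14,-.62,0],claw=0.0,rows=10,vmax=.008)"
```

```text
angles hist [(60, 2), (70, 14), (180, 1), (190, 28), (200, 1), (310, 7), (320, 1)]
knob phase mod120: 74.6 (start 98.3; home ~117-118) conc 0.99
t 9.35 pos [ 0.5171 -0.0127  0.1483] rpy [-3.128 -0.632 -0.004] F [-0.3  1.   0.3] N 6 dist 0.0425 ang 1.0
[{"x": 0.0012, "y": 0.0068, "z": 0.0015, "ax": -0.1, "ay": -0.1, "az": -0.0, "claw": 0.0}, {"x": 0.0012, "y": 0.0068, "z": 0.0015, "ax": -0.1, "ay": -0.1, "az": -0.0, "claw": 0.0}, {"x": 0.0012, "y": 0.0068, "z": 0.0015, "ax": -0.1, "ay": -0.1, "az": -0.0, "claw": 0.0}, {"x": 0.0012, "y": 0.0068, "z": 0.0015, "ax": -0.1, "ay": -0.1, "az": -0.0, "claw": 0.0}, {"x": 0.0012, "y": 0.0068, "z": 0.0015, "ax": -0.1, "ay": -0.1, "az": -0.0, "claw": 0.0}, {"x": 0.0012, "y": 0.0068, "z": 0.0016, "ax": -0.1, "ay": -0.1, "az": -0.0, "claw": 0.0}]
E now [ 0.5017 -0.0129  0.1693] q [-0.15 -0.07  2.16  0.24  0.44  1.23]
```

step_arm --steps '[{"x": 0.001,"y": 0.008,"z": 0.001,"ax": 0.0,"ay": 0.0,"az": 0.0,"claw": 0.0},{"x": 0.002,"y": 0.008,"z": 0.001,"ax": 0.0,"ay": 0.0,"az": 0.0,"claw": 0.0},{"x": 0.003,"y": 0.008,"z": 0.002,"ax": 0.0,"ay": 0.0,"az": 0.0,"claw": 0.0},{"x": 0.003,"y": 0.008,"z": 0.002,"ax": 0.0,"ay": 0.0,"az": 0.0,"claw": 0.0},{"x": 0.003,"y": 0.007,"z": 0.002,"ax": 0.0,"ay": 0.0,"az": 0.0,"claw": 0.0}]'

```text
time_s: 9.77
ee_pos: [0.5291, -0.0482, 0.1469]
eef_rot: [-3.122, -0.625, -0.001]
force: [-11.3, 6.2, 7.5]
grip_width: 0.0006
```

```bash
python3 -c "
from h import *
knobs('top18');knobs('top19')
planE([*tip(222,20),.166],[3.14,-.62,0],claw=0.0,rows=10,vmax=.008)"
```

```text
angles hist [(90, 8), (200, 7), (210, 19), (320, 6), (330, 22)]
knob phase mod120: 92.2 (start 98.3; home ~117-118) conc 0.99
angles hist [(90, 14), (200, 5), (210, 24), (320, 1), (330, 27)]
knob phase mod120: 94.0 (start 98.3; home ~117-118) conc 0.99
t 9.87 pos [ 0.5298 -0.0491  0.1471] rpy [-3.123e+00 -6.270e-01 -2.000e-03] F [-0.2  0.6  0.1] N 3 dist 0.0164 ang 1.2
[{"x": 0.0007, "y": 0.0053, "z": 0.0014, "ax": -0.4, "ay": -0.1, "az": -0.0, "claw": 0.0}, {"x": 0.0007, "y": 0.0052, "z": 0.0014, "ax": -0.4, "ay": -0.1, "az": -0.0, "claw": 0.0}, {"x": 0.0007, "y": 0.0052, "z": 0.0014, "ax": -0.4, "ay": -0.1, "az": -0.0, "claw": 0.0}]
E now [ 0.5146 -0.0496  0.1682] q [-0.25 -0.03  2.11  0.37  0.47  1.03]
```

step_arm --steps '[{"x": 0.0,"y": 0.0,"z": 0.0,"ax": 0.0,"ay": 0.0,"az": 0.0,"claw": 0.0},{"x": 0.0,"y": 0.0,"z": 0.0,"ax": 0.0,"ay": 0.0,"az": 0.0,"claw": 0.0},{"x": 0.0,"y": 0.0,"z": 0.0,"ax": 0.0,"ay": 0.0,"az": 0.0,"claw": 0.0},{"x": 0.0,"y": 0.0,"z": 0.0,"ax": 0.0,"ay": 0.0,"az": 0.0,"claw": 0.0}]'

```text
time_s: 10.2
ee_pos: [0.5297, -0.0489, 0.1469]
eef_rot: [-3.123, -0.627, -0.003]
force: [-0.6, -0.0, -0.1]
grip_width: 0.0002
```

```bash
python3 -c "
from h import *
knobs('top20');knobs('top21')
planE([*tip(222,20),.166],[3.14,-.62,0],claw=0.0,rows=10,vmax=.008)"
```

```text
angles hist [(90, 20), (100, 8), (210, 22), (220, 7), (330, 20), (340, 9)]
knob phase mod120: 97.9 (start 98.3; home ~117-118) conc 0.99
angles hist [(90, 21), (100, 7), (210, 22), (220, 7), (330, 20), (340, 9)]
knob phase mod120: 98.0 (start 98.3; home ~117-118) conc 0.99
t 10.3 pos [ 0.5297 -0.0489  0.1469] rpy [-3.123e+00 -6.270e-01 -2.000e-03] F [ 0.7 -0.   1. ] N 3 dist 0.0167 ang 1.1
[{"x": 0.0008, "y": 0.0053, "z": 0.0014, "ax": -0.4, "ay": -0.1, "az": -0.0, "claw": 0.0}, {"x": 0.0008, "y": 0.0053, "z": 0.0014, "ax": -0.4, "ay": -0.1, "az": -0.0, "claw": 0.0}, {"x": 0.0008, "y": 0.0053, "z": 0.0014, "ax": -0.4, "ay": -0.1, "az": -0.0, "claw": 0.0}]
E now [ 0.5145 -0.0494  0.168 ] q [-0.25 -0.03  2.12  0.37  0.47  1.04]
```

step_arm --steps '[{"x": 0.0,"y": -0.005,"z": -0.035,"ax": 0.0,"ay": 0.0,"az": 0.0,"claw": 0.0},{"x": 0.0,"y": -0.02,"z": -0.04,"ax": 0.0,"ay": 0.0,"az": 0.0,"claw": 0.0},{"x": 0.0,"y": -0.02,"z": -0.04,"ax": 0.0,"ay": 0.0,"az": 0.0,"claw": 0.0},{"x": 0.0,"y": -0.02,"z": -0.04,"ax": 0.0,"ay": -4.0,"az": 0.0,"claw": 0.09}]'

```text
time_s: 10.63
ee_pos: [0.4368, 0.0101, 0.2626]
eef_rot: [-3.121, -0.537, -0.01]
force: [0.6, 0.6, -0.7]
grip_width: 0.0041
```

```bash
python3 -c "
from h import *
knobs('top22');snap('wrist','w22');crop('top22',310,140,100,100,6,'c7')"
```

```text
angles hist [(90, 19), (100, 8), (210, 21), (220, 8), (330, 19), (340, 9)]
knob phase mod120: 98.2 (start 98.3; home ~117-118) conc 0.99
```

View pics/w22.png

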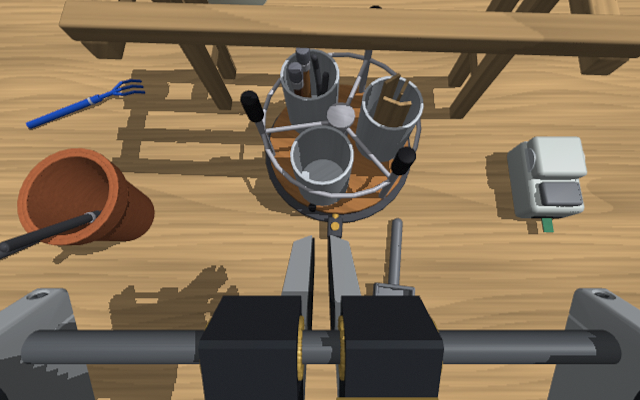

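View pics/c7.png

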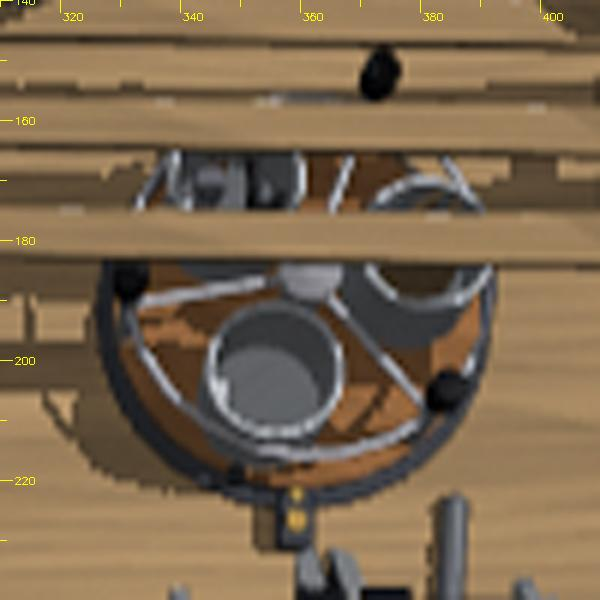

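```bash
python3 -c "
from h import *
planE([.5105,-.044,.167],[3.14,-.62,0],claw=0.0,rows=10,vmax=.034,wmax=6)"
```

```text
t 10.73 pos [0.439  0.0115 0.2688] rpy [-3.121 -0.543 -0.006] F [1.1 0.7 0.2] N 5 dist 0.1603 ang 4.6
[{"x": 0.0022, "y": 0.0116, "z": 0.0298, "ax": -0.2, "ay": 0.9, "az": -0.1, "claw": 0.0}, {"x": 0.0017, "y": 0.0115, "z": 0.0299, "ax": -0.2, "ay": 0.9, "az": -0.1, "claw": 0.0}, {"x": 0.0012, "y": 0.0114, "z": 0.0299, "ax": -0.2, "ay": 0.9, "az": -0.1, "claw": 0.0}, {"x": 0.0008, "y": 0.0113, "z": 0.03, "ax": -0.2, "ay": 0.9, "az": -0.1, "claw": 0.0}, {"x": 0.0003, "y": 0.0112, "z": 0.03, "ax": -0.2, "ay": 0.9, "az": -0.1, "claw": 0.0}]
E now [0.4256 0.011  0.2911] q [-0.11 -0.38  2.06  0.09  0.92  1.43]
```

step_arm --steps '[{"x": 0.002,"y": 0.0115,"z": 0.03,"ax": -0.2,"ay": 0.9,"az": 0.0,"claw": 0.0},{"x": 0.0015,"y": 0.0115,"z": 0.03,"ax": -0.2,"ay": 0.9,"az": 0.0,"claw": 0.0},{"x": 0.001,"y": 0.0115,"z": 0.03,"ax": -0.2,"ay": 0.9,"az": 0.0,"claw": 0.0},{"x": 0.001,"y": 0.0115,"z": 0.03,"ax": -0.2,"ay": 0.9,"az": 0.0,"claw": 0.0},{"x": 0.0,"y": 0.01,"z": 0.025,"ax": -0.2,"ay": 0.9,"az": 0.0,"claw": 0.0}]'

```text
time_s: 11.15
ee_pos: [0.5288, -0.0437, 0.1552]
eef_rot: [3.138, -0.645, 0.0]
force: [0.1, 0.3, 1.8]
grip_width: 0.0003
```

```bash
python3 -c "
from h import *
planE([*tip(228,18),.167],[3.14,-.62,0],claw=0.0,rows=10,vmax=.006,wmax=6)"
```

```text
t 11.15 pos [ 0.5288 -0.0437  0.1552] rpy [ 3.138 -0.645  0.   ] F [0.1 0.3 1.8] N 6 dist 0.0354 ang 1.4
[{"x": 0.0008, "y": 0.0052, "z": 0.0026, "ax": 0.0, "ay": -0.2, "az": 0.0, "claw": 0.0}, {"x": 0.0008, "y": 0.0053, "z": 0.0026, "ax": 0.0, "ay": -0.2, "az": 0.0, "claw": 0.0}, {"x": 0.0008, "y": 0.0053, "z": 0.0026, "ax": 0.0, "ay": -0.2, "az": 0.0, "claw": 0.0}, {"x": 0.0008, "y": 0.0053, "z": 0.0025, "ax": 0.0, "ay": -0.2, "az": 0.0, "claw": 0.0}, {"x": 0.0008, "y": 0.0053, "z": 0.0025, "ax": 0.0, "ay": -0.2, "az": 0.0, "claw": 0.0}, {"x": 0.0008, "y": 0.0053, "z": 0.0025, "ax": 0.0, "ay": -0.2, "az": 0.0, "claw": 0.0}]
E now [ 0.5132 -0.0436  0.176 ] q [-0.23 -0.05  2.13  0.31  0.45  1.11]
```

Push about 10° slowly and read the force at each step.

step_arm --steps '[{"x": 0.0,"y": 0.006,"z": 0.003,"ax": 0.0,"ay": 0.0,"az": 0.0,"claw": 0.0},{"x": 0.001,"y": 0.006,"z": 0.003,"ax": 0.0,"ay": 0.0,"az": 0.0,"claw": 0.0},{"x": 0.001,"y": 0.005,"z": 0.0025,"ax": 0.0,"ay": 0.0,"az": 0.0,"claw": 0.0}]'

```text
time_s: 11.4
ee_pos: [0.5346, -0.0624, 0.1412]
eef_rot: [3.14, -0.636, -0.003]
force: [-9.0, 5.8, 7.0]
grip_width: 0.0004
```

step_arm --steps '[{"x": 0.001,"y": 0.005,"z": 0.0025,"ax": 0.0,"ay": 0.0,"az": 0.0,"claw": 0.0},{"x": 0.001,"y": 0.005,"z": 0.0025,"ax": 0.0,"ay": 0.0,"az": 0.0,"claw": 0.0}]'

```text
time_s: 11.57
ee_pos: [0.5384, -0.0724, 0.1363]
eef_rot: [-3.141, -0.633, -0.003]
force: [-5.4, 5.4, 5.0]
grip_width: 0.0004
```

```bash
python3 -c "
from h import *
knobs('top23');knobs('top24')
planE([*tip(230,18),.167],[3.14,-.62,0],claw=0.0,rows=10,vmax=.006,wmax=6)"
```

```text
angles hist [(90, 3), (100, 26), (210, 4), (220, 21), (330, 1), (340, 23)]
knob phase mod120: 103.5 (start 98.3; home ~117-118) conc 0.99
angles hist [(90, 1), (100, 28), (200, 2), (210, 3), (220, 28), (340, 23)]
knob phase mod120: 104.2 (start 98.3; home ~117-118) conc 0.98
t 11.67 pos [ 0.5387 -0.0729  0.1365] rpy [ 3.141 -0.633 -0.004] F [-0.3  0.3  1.1] N 2 dist 0.0119 ang 0.8
[{"x": 0.0049, "y": 0.0026, "z": -0.0022, "ax": 0.0, "ay": -0.4, "az": -0.1, "claw": 0.0}, {"x": 0.0049, "y": 0.0026, "z": -0.0022, "ax": 0.0, "ay": -0.4, "az": -0.1, "claw": 0.0}]
E now [ 0.5233 -0.0729  0.1574] q [-0.3   0.02  2.1   0.41  0.44  0.96]
```

step_arm --steps '[{"x": 0.0,"y": 0.0,"z": 0.0,"ax": 0.0,"ay": 0.0,"az": 0.0,"claw": 0.0},{"x": 0.0,"y": 0.0,"z": 0.0,"ax": 0.0,"ay": 0.0,"az": 0.0,"claw": 0.0}]'

```text
time_s: 11.83
ee_pos: [0.5386, -0.0731, 0.136]
eef_rot: [3.141, -0.633, -0.004]
force: [-0.4, -0.1, -0.3]
grip_width: -0.0001
```

```bash
python3 -c "
from h import *
knobs('top25')"
```

```text
angles hist [(100, 26), (110, 4), (200, 1), (210, 1), (220, 26), (230, 3), (340, 17), (350, 4)]
knob phase mod120: 106.5 (start 98.3; home ~117-118) conc 0.98
```

step_arm --steps '[{"x": 0.0,"y": 0.0,"z": 0.0,"ax": 0.0,"ay": 0.0,"az": 0.0,"claw": 0.0},{"x": 0.0,"y": 0.0,"z": 0.0,"ax": 0.0,"ay": 0.0,"az": 0.0,"claw": 0.0},{"x": 0.0,"y": 0.0,"z": 0.0,"ax": 0.0,"ay": 0.0,"az": 0.0,"claw": 0.0},{"x": 0.0,"y": 0.0,"z": 0.0,"ax": 0.0,"ay": 0.0,"az": 0.0,"claw": 0.0}]'

```text
time_s: 12.22
ee_pos: [0.5387, -0.0727, 0.1365]
eef_rot: [3.14, -0.634, -0.003]
force: [0.4, 0.1, -0.3]
grip_width: 0.0002
```

```bash
python3 -c "
from h import *
knobs('top26');snap('side','side26');crop('top26',310,140,100,100,6,'c7');crop('side26',285,200,100,90,6,'c8')
planE([*tip(230,18),.167],[3.14,-.62,0],claw=0.0,rows=10,vmax=.006,wmax=6)"
```

```text
angles hist [(100, 25), (110, 6), (220, 24), (230, 5), (340, 17), (350, 6)]
knob phase mod120: 107.3 (start 98.3; home ~117-118) conc 0.99
t 12.32 pos [ 0.5386 -0.0727  0.1364] rpy [ 3.14e+00 -6.34e-01 -3.00e-03] F [-0.2  0.9 -0.3] N 3 dist 0.0121 ang 0.8
[{"x": 0.0033, "y": 0.0018, "z": -0.0014, "ax": 0.0, "ay": -0.3, "az": -0.1, "claw": 0.0}, {"x": 0.0033, "y": 0.0018, "z": -0.0015, "ax": 0.0, "ay": -0.3, "az": -0.1, "claw": 0.0}, {"x": 0.0033, "y": 0.0018, "z": -0.0015, "ax": 0.0, "ay": -0.3, "az": -0.1, "claw": 0.0}]
E now [ 0.5232 -0.0726  0.1574] q [-0.29  0.02  2.1   0.41  0.44  0.96]
```

View pics/c7.png

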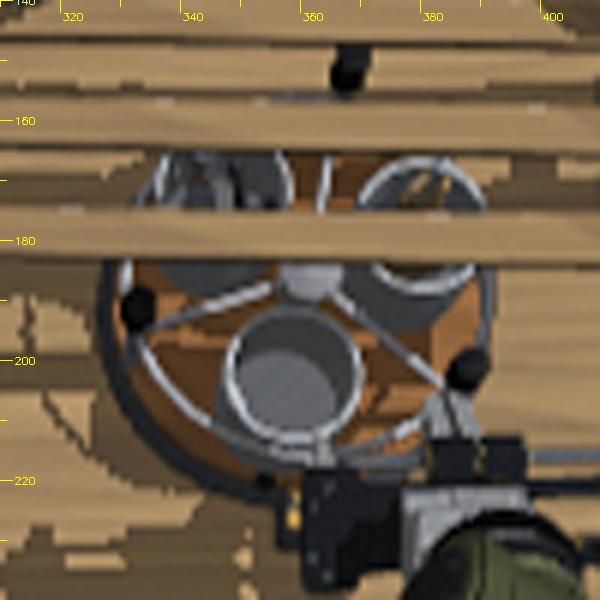

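View pics/c8.png

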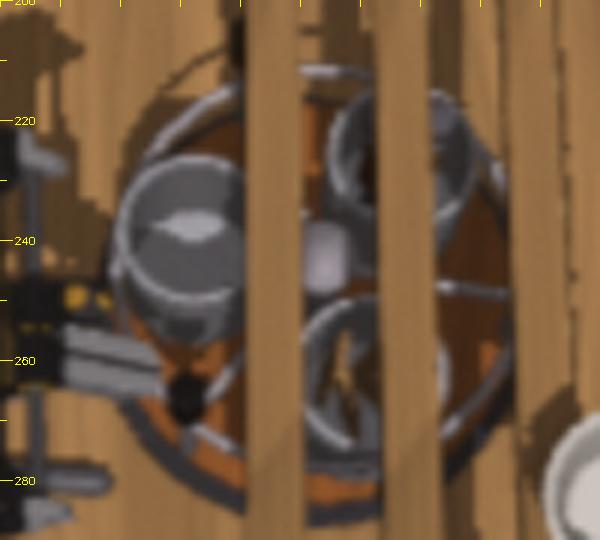

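step_arm --steps '[{"x": 0.007,"y": 0.004,"z": -0.004,"ax": 0.0,"ay": 0.0,"az": 0.0,"claw": 0.0},{"x": 0.003,"y": 0.004,"z": 0.002,"ax": 0.0,"ay": 0.0,"az": 0.0,"claw": 0.0},{"x": 0.003,"y": 0.004,"z": 0.002,"ax": 0.0,"ay": 0.0,"az": 0.0,"claw": 0.0}]'

```text
time_s: 12.57
ee_pos: [0.5483, -0.084, 0.1439]
eef_rot: [-3.141, -0.63, -0.002]
force: [-3.9, 5.2, -2.8]
grip_width: 0.0005
```

```bash
python3 -c "
from h import *
knobs('top27');knobs('top28');o=ctrl.get_obs();print(o['force'])"
```

```text
angles hist [(100, 11), (110, 20), (220, 8), (230, 20), (340, 4), (350, 16)]
knob phase mod120: 111.9 (start 98.3; home ~117-118) conc 0.99
angles hist [(100, 7), (110, 24), (220, 4), (230, 20), (340, 2), (350, 18)]
knob phase mod120: 113.1 (start 98.3; home ~117-118) conc 0.99
[-0.66384097  0.02158558 -0.3088871 ]
```

step_arm --steps '[{"x": 0.0,"y": 0.0,"z": 0.0,"ax": 0.0,"ay": 0.0,"az": 0.0,"claw": 0.0},{"x": 0.0,"y": 0.0,"z": 0.0,"ax": 0.0,"ay": 0.0,"az": 0.0,"claw": 0.0},{"x": 0.0,"y": 0.0,"z": 0.0,"ax": 0.0,"ay": 0.0,"az": 0.0,"claw": 0.0}]'

```text
time_s: 12.92
ee_pos: [0.5497, -0.0855, 0.1453]
eef_rot: [3.14, -0.634, -0.003]
force: [-0.3, -0.4, 0.2]
grip_width: 0.0005
```

```bash
python3 -c "
from h import *
knobs('top29');planE([*tip(235,14),.167],[3.14,-.62,0],claw=0.0,rows=10,vmax=.006,wmax=6)"
```

```text
angles hist [(100, 1), (110, 28), (220, 2), (230, 24), (240, 2), (350, 20)]
knob phase mod120: 114.9 (start 98.3; home ~117-118) conc 0.99
t 12.97 pos [ 0.5497 -0.0855  0.1453] rpy [ 3.14e+00 -6.34e-01 -3.00e-03] F [0.5 0.2 0.7] N 1 dist 0.0041 ang 0.8
[{"x": 0.0033, "y": 0.0015, "z": 0.0018, "ax": 0.1, "ay": -0.8, "az": -0.2, "claw": 0.0}]
E now [ 0.5343 -0.0854  0.1663] q [-0.32  0.03  2.06  0.41  0.47  0.94]
```

step_arm --steps '[{"x": 0.0,"y": -0.01,"z": -0.035,"ax": 0.0,"ay": 0.0,"az": 0.0,"claw": 0.0},{"x": 0.0,"y": -0.02,"z": -0.04,"ax": 0.0,"ay": 0.0,"az": 0.0,"claw": 0.0},{"x": 0.0,"y": -0.02,"z": -0.04,"ax": 0.0,"ay": -3.0,"az": 0.0,"claw": 0.0},{"x": 0.0,"y": -0.02,"z": -0.04,"ax": 0.0,"ay": -5.0,"az": 0.0,"claw": 0.0},{"x": 0.0,"y": -0.02,"z": -0.02,"ax": 0.0,"ay": -5.0,"az": 0.0,"claw": 0.0}]'

```text
time_s: 13.38
ee_pos: [0.4476, 0.0008, 0.2812]
eef_rot: [3.141, -0.39, -0.016]
force: [0.0, -0.0, 0.4]
grip_width: 0.0007
```

```bash
python3 -c "
from h import *
knobs('top30');snap('wrist','w30');crop('top30',310,140,100,100,6,'c7');crop('w30',250,60,160,130,5,'c8')"
```

```text
angles hist [(0, 1), (100, 2), (110, 28), (230, 28), (240, 1), (350, 18)]
knob phase mod120: 115.1 (start 98.3; home ~117-118) conc 0.99
```

View pics/w30.png

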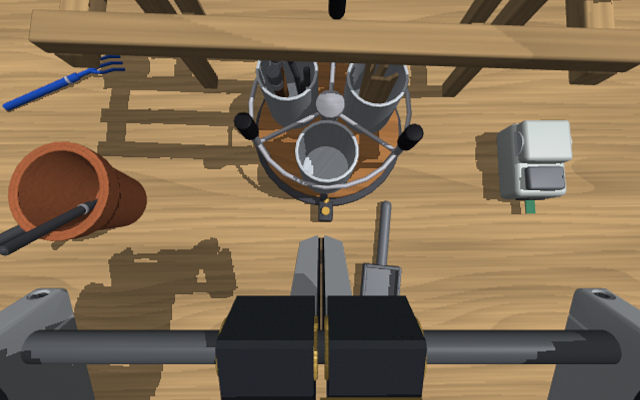

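View pics/c7.png

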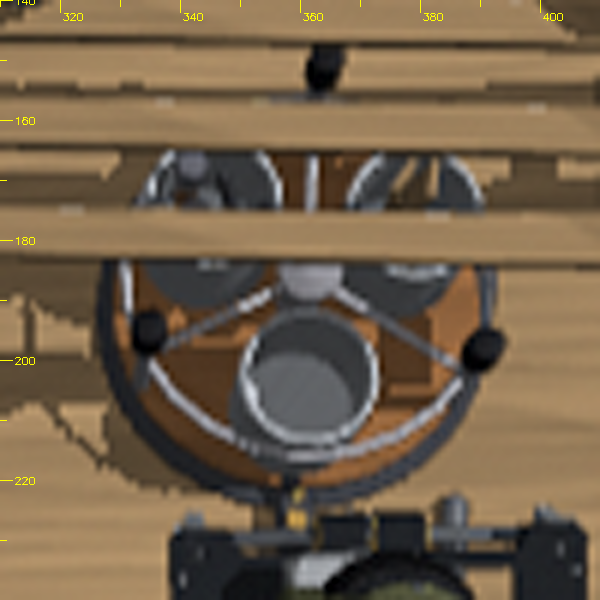

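```bash
python3 -c "
from h import *
np.set_printoptions(precision=4,suppress=True)
crop('w30',290,170,70,60,10,'c8')
o=np.load('pics/w30.npz');d=o['d'];p=o['p'];r=o['r']
def ang(X): return np.degrees(np.arctan2(X[1]-AX[1],X[0]-AX[0])), np.hypot(*(X[:2]-AX))
for n,u,v,z in [('button',325.5,211,.03)]:
    X=unz('wrist',u,v,z,p,r);print(n,X,ang(X), un('wrist',u,v,d[int(v),int(u)],p,r))
# hub
print('hub',un('wrist',331,103,d[103,331],p,r))
# cup rim
g=cv2.imread('pics/w30.png')
"
```

```text
button [ 0.4832 -0.0048  0.03  ] (np.float64(177.15398852385744), np.float64(0.12561129164593168)) [ 0.4831 -0.0047  0.032 ]
hub [ 0.608  -0.0121  0.1288]
```

View pics/c8.png

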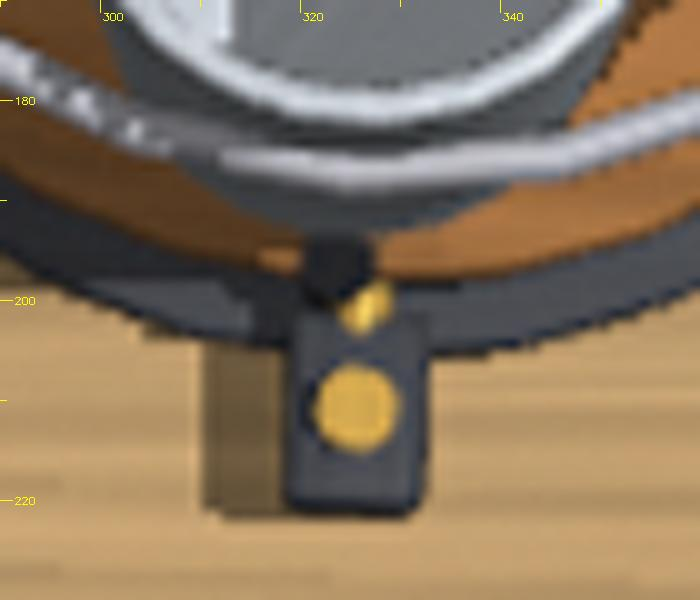

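```bash
python3 -c "
from h import *
planE([.528,-.078,.167],[3.14,-.62,0],claw=0.0,rows=10,vmax=.034,wmax=6)"
```

```text
t 13.48 pos [0.4502 0.0027 0.282 ] rpy [-3.141 -0.393 -0.011] F [0.2 0.3 0.6] N 6 dist 0.1835 ang 13.0
[{"x": 0.0058, "y": 0.0133, "z": 0.0269, "ax": 0.0, "ay": 2.2, "az": -0.1, "claw": 0.0}, {"x": 0.0047, "y": 0.0133, "z": 0.0271, "ax": 0.0, "ay": 2.2, "az": -0.1, "claw": 0.0}, {"x": 0.0037, "y": 0.0133, "z": 0.0273, "ax": 0.0, "ay": 2.2, "az": -0.1, "claw": 0.0}, {"x": 0.0026, "y": 0.0134, "z": 0.0274, "ax": 0.0, "ay": 2.2, "az": -0.1, "claw": 0.0}, {"x": 0.0015, "y": 0.0134, "z": 0.0275, "ax": 0.0, "ay": 2.2, "az": -0.1, "claw": 0.0}, {"x": 0.0005, "y": 0.0134, "z": 0.0275, "ax": 0.0, "ay": 2.2, "az": -0.1, "claw": 0.0}]
E now [0.4402 0.0027 0.306 ] q [-0.1  -0.26  1.91  0.04  1.11  1.47]
```

step_arm --steps '[{"x": 0.006,"y": 0.0133,"z": 0.027,"ax": 0.0,"ay": 2.2,"az": 0.0,"claw": 0.0},{"x": 0.005,"y": 0.0133,"z": 0.027,"ax": 0.0,"ay": 2.2,"az": 0.0,"claw": 0.0},{"x": 0.0037,"y": 0.0133,"z": 0.027,"ax": 0.0,"ay": 2.2,"az": 0.0,"claw": 0.0},{"x": 0.0026,"y": 0.0133,"z": 0.0275,"ax": 0.0,"ay": 2.2,"az": 0.0,"claw": 0.0},{"x": 0.0015,"y": 0.013,"z": 0.0275,"ax": 0.0,"ay": 2.2,"az": 0.0,"claw": 0.0}]'

```text
time_s: 13.9
ee_pos: [0.5337, -0.0658, 0.1723]
eef_rot: [3.136, -0.609, -0.005]
force: [1.0, -0.9, 0.5]
grip_width: 0.0003
```

step_arm --steps '[{"x": 0.0,"y": 0.006,"z": 0.014,"ax": 0.0,"ay": 1.0,"az": 0.0,"claw": 0.0},{"x": 0.0,"y": 0.0,"z": 0.0,"ax": 0.0,"ay": 0.0,"az": 0.0,"claw": 0.0}]'

```text
time_s: 14.07
ee_pos: [0.54, -0.0748, 0.1534]
eef_rot: [3.136, -0.622, -0.009]
force: [1.0, 0.2, -0.1]
grip_width: 0.0008
```

```bash
python3 -c "
from h import *
knobs('top31');planE([.539,-.0887,.167],[3.14,-.62,0],claw=0.0,rows=10,vmax=.005,wmax=6)"
```

```text
angles hist [(0, 1), (100, 2), (110, 27), (120, 1), (230, 28), (240, 1), (350, 17)]
knob phase mod120: 115.0 (start 98.3; home ~117-118) conc 0.99
t 14.12 pos [ 0.5398 -0.0744  0.1544] rpy [ 3.136 -0.622 -0.009] F [ 0.8 -0.1 -0.7] N 5 dist 0.022 ang 0.7
[{"x": 0.0013, "y": 0.0028, "z": 0.0031, "ax": 0.1, "ay": -0.0, "az": -0.1, "claw": 0.0}, {"x": 0.0013, "y": 0.0028, "z": 0.0031, "ax": 0.1, "ay": -0.0, "az": -0.1, "claw": 0.0}, {"x": 0.0013, "y": 0.0028, "z": 0.0031, "ax": 0.1, "ay": -0.0, "az": -0.1, "claw": 0.0}, {"x": 0.0013, "y": 0.0029, "z": 0.0031, "ax": 0.1, "ay": -0.0, "az": -0.1, "claw": 0.0}, {"x": 0.0013, "y": 0.0029, "z": 0.0031, "ax": 0.1, "ay": -0.0, "az": -0.1, "claw": 0.0}]
E now [ 0.5247 -0.0741  0.1755] q [-0.29 -0.01  2.07  0.34  0.49  1.04]
```

step_arm --steps '[{"x": 0.001,"y": 0.003,"z": 0.003,"ax": 0.0,"ay": 0.0,"az": 0.0,"claw": 0.0},{"x": 0.001,"y": 0.003,"z": 0.003,"ax": 0.0,"ay": 0.0,"az": 0.0,"claw": 0.0},{"x": 0.001,"y": 0.003,"z": 0.003,"ax": 0.0,"ay": 0.0,"az": 0.0,"claw": 0.0}]'

```text
time_s: 14.37
ee_pos: [0.5478, -0.0834, 0.1511]
eef_rot: [3.135, -0.624, -0.007]
force: [-0.6, 0.3, -0.6]
grip_width: 0.0005
```

step_arm --steps '[{"x": 0.001,"y": 0.003,"z": 0.003,"ax": 0.0,"ay": 0.0,"az": 0.0,"claw": 0.0}]'

```text
time_s: 14.45
ee_pos: [0.5509, -0.0866, 0.1501]
eef_rot: [3.134, -0.625, -0.007]
force: [-0.4, 0.1, 0.5]
grip_width: 0.0005
```

step_arm --steps '[{"x": 0.001,"y": 0.003,"z": 0.003,"ax": 0.0,"ay": 0.0,"az": 0.0,"claw": 0.0}]'

```text
time_s: 14.53
ee_pos: [0.5538, -0.0895, 0.149]
eef_rot: [3.134, -0.626, -0.006]
force: [-6.2, 4.0, 5.2]
grip_width: 0.0003
```

```bash
python3 -c "
from h import *
knobs('top32');planE([.5414,-.0904,.167],[3.14,-.62,0],claw=0.0,rows=10,vmax=.005,wmax=6)"
```

```text
angles hist [(0, 4), (100, 1), (110, 27), (120, 3), (220, 1), (230, 21), (240, 3), (350, 17)]
knob phase mod120: 116.3 (start 98.3; home ~117-118) conc 0.99
t 14.58 pos [ 0.5541 -0.09    0.1487] rpy [ 3.134 -0.626 -0.006] F [-0.3  0.5  0.9] N 1 dist 0.0037 ang 0.7
[{"x": 0.0003, "y": 0.0004, "z": 0.0037, "ax": 0.5, "ay": -0.3, "az": -0.3, "claw": 0.0}]
E now [ 0.5389 -0.0897  0.1697] q [-0.32  0.04  2.04  0.38  0.48  0.97]
```

step_arm --steps '[{"x": 0.0,"y": 0.0,"z": 0.0,"ax": 0.0,"ay": 0.0,"az": 0.0,"claw": 0.0},{"x": 0.0,"y": 0.0,"z": 0.0,"ax": 0.0,"ay": 0.0,"az": 0.0,"claw": 0.0},{"x": 0.0,"y": 0.0,"z": 0.0,"ax": 0.0,"ay": 0.0,"az": 0.0,"claw": 0.0}]'

```text
time_s: 14.83
ee_pos: [0.5545, -0.0903, 0.149]
eef_rot: [3.134, -0.627, -0.006]
force: [1.0, 0.2, -0.0]
grip_width: 0.0004
```

```bash
python3 -c "
from h import *
knobs('top33')"
```

```text
angles hist [(0, 8), (110, 24), (120, 7), (230, 19), (240, 5), (350, 14)]
knob phase mod120: 117.7 (start 98.3; home ~117-118) conc 0.99
```

step_arm --steps '[{"x": 0.0,"y": -0.01,"z": -0.035,"ax": 0.0,"ay": 0.0,"az": 0.0,"claw": 0.0},{"x": 0.0,"y": -0.02,"z": -0.04,"ax": 0.0,"ay": 0.0,"az": 0.0,"claw": 0.0},{"x": 0.0,"y": -0.02,"z": -0.04,"ax": 0.0,"ay": -3.0,"az": 0.0,"claw": 0.0},{"x": 0.0,"y": -0.02,"z": -0.04,"ax": 0.0,"ay": -5.0,"az": 0.0,"claw": 0.0},{"x": 0.0,"y": -0.02,"z": -0.02,"ax": 0.0,"ay": -5.0,"az": 0.0,"claw": 0.0}]'

```text
time_s: 15.3
ee_pos: [0.4538, -0.0024, 0.2853]
eef_rot: [3.135, -0.382, -0.019]
force: [0.8, -0.2, 0.5]
grip_width: 0.0006
```

```bash
python3 -c "
from h import *
knobs('top34');snap('wrist','w34');crop('w34',290,160,70,60,10,'c8')"
```

```text
angles hist [(0, 7), (110, 24), (120, 5), (230, 21), (240, 6), (350, 15)]
knob phase mod120: 117.5 (start 98.3; home ~117-118) conc 0.99
```

View pics/c8.png

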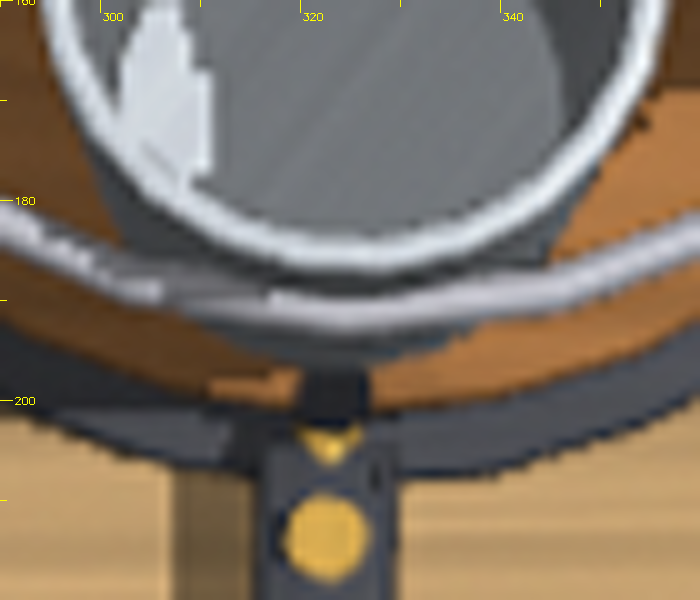

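View pics/w34.png

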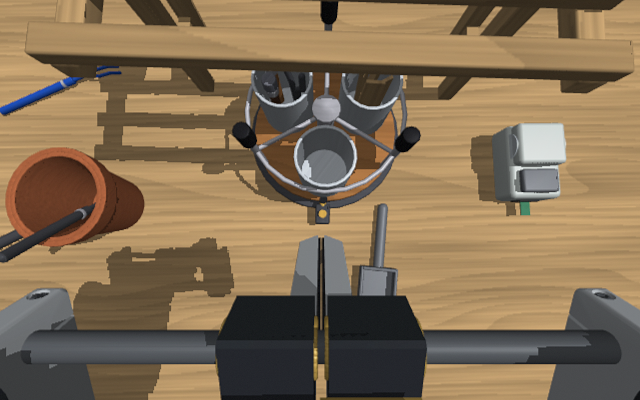

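```bash
python3 -c "
from h import *
planE([.385,.327,.27],[3.14,-.50,-.10],claw=0.06,rows=10,vmax=.038,wmax=6)"
```

```text
t 15.4 pos [ 0.4563 -0.0005  0.2859] rpy [ 3.137 -0.385 -0.015] F [ 0.2  0.6 -1.3] N 9 dist 0.3337 ang 8.2
[{"x": -0.0082, "y": -0.0361, "z": 0.0012, "ax": -0.2, "ay": 0.7, "az": 0.5, "claw": 0.06}, {"x": -0.0085, "y": -0.0361, "z": 0.0009, "ax": -0.2, "ay": 0.7, "az": 0.5, "claw": 0.06}, {"x": -0.0088, "y": -0.036, "z": 0.0007, "ax": -0.2, "ay": 0.7, "az": 0.5, "claw": 0.06}, {"x": -0.0091, "y": -0.0359, "z": 0.0004, "ax": -0.2, "ay": 0.7, "az": 0.5, "claw": 0.06}, {"x": -0.0095, "y": -0.0359, "z": 0.0002, "ax": -0.2, "ay": 0.7, "az": 0.5, "claw": 0.06}, {"x": -0.0098, "y": -0.0358, "z": -0.0001, "ax": -0.2, "ay": 0.7, "az": 0.5, "claw": 0.06}, {"x": -0.0101, "y": -0.0357, "z": -0.0003, "ax": -0.2, "ay": 0.7, "az": 0.5, "claw": 0.06}, {"x": -0.0104, "y": -0.0356, "z": -0.0006, "ax": -0.2, "ay": 0.7, "az": 0.5, "claw": 0.06}, {"x": -0.0107, "y": -0.0355, "z": -0.0009, "ax": -0.2, "ay": 0.7, "az": 0.5, "claw": 0.06}]
E now [ 4.466e-01 -2.000e-04  3.100e-01] q [-0.1  -0.24  1.88  0.03  1.12  1.48]
```

step_arm --steps '[{"x": -0.014,"y": -0.036,"z": -0.01,"ax": -0.2,"ay": 0.7,"az": 0.5,"claw": 0.06},{"x": -0.014,"y": -0.036,"z": -0.008,"ax": -0.2,"ay": 0.7,"az": 0.5,"claw": 0.06},{"x": -0.012,"y": -0.036,"z": -0.005,"ax": -0.2,"ay": 0.7,"az": 0.5,"claw": 0.06},{"x": -0.01,"y": -0.036,"z": 0.0,"ax": -0.2,"ay": 0.7,"az": 0.5,"claw": 0.06},{"x": -0.01,"y": -0.036,"z": 0.0,"ax": -0.2,"ay": 0.7,"az": 0.5,"claw": 0.06}]'

```text
time_s: 15.82
ee_pos: [0.3999, 0.1801, 0.2823]
eef_rot: [-3.141, -0.456, -0.078]
force: [1.6, 0.6, 0.5]
grip_width: 0.0304
```

```bash
python3 -c "
from h import *
planE([.385,.327,.27],[3.14,-.50,-.10],claw=0.06,rows=10,vmax=.036,wmax=6)"
```

```text
t 15.82 pos [0.3999 0.1801 0.2823] rpy [-3.141 -0.456 -0.078] F [1.6 0.6 0.5] N 5 dist 0.1498 ang 2.9
[{"x": -0.0056, "y": -0.029, "z": 0.0051, "ax": -0.1, "ay": 0.5, "az": 0.2, "claw": 0.06}, {"x": -0.0057, "y": -0.029, "z": 0.005, "ax": -0.1, "ay": 0.5, "az": 0.2, "claw": 0.06}, {"x": -0.0059, "y": -0.029, "z": 0.0049, "ax": -0.1, "ay": 0.5, "az": 0.2, "claw": 0.06}, {"x": -0.006, "y": -0.029, "z": 0.0047, "ax": -0.1, "ay": 0.5, "az": 0.2, "claw": 0.06}, {"x": -0.0062, "y": -0.0289, "z": 0.0046, "ax": -0.1, "ay": 0.5, "az": 0.2, "claw": 0.06}]
E now [0.3885 0.181  0.3057] q [ 0.5  -0.27  1.93 -0.27  1.11  2.23]
```

```bash
cat >> h.py <<'E'
def rpy_for(zdir,roll_deg):
    z=np.array(zdir)/np.linalg.norm(zdir); y=np.cross(z,[0,0,1.]); 
    y=-np.cross([0,0,1.],z)*-1; y=y/np.linalg.norm(y)
    x=np.cross(y,z)
    if x[2]<0: x=-x; y=-y
    return (R.from_matrix(np.c_[x,y,z])*R.from_euler('z',roll_deg,degrees=True)).as_euler('xyz')
E
python3 -c "
from h import *
print(rpy_for([.49,-.055,-.87],0),rpy_for([.49,-.055,-.87],-30))
planE([.395,.326,.262],rpy_for([.49,-.055,-.87],-30),claw=0.06,rows=10,vmax=.036,wmax=6)"
```

```text
[ 3.14159265 -0.51561606 -0.11177704] [ 2.86545463 -0.4411857   0.47411982]
t 15.82 pos [0.3999 0.1801 0.2823] rpy [-3.141 -0.456 -0.078] F [1.6 0.6 0.5] N 5 dist 0.1509 ang 28.5
[{"x": -0.0044, "y": -0.0289, "z": 0.0074, "ax": -0.4, "ay": 0.6, "az": -5.7, "claw": 0.06}, {"x": -0.0016, "y": -0.0293, "z": 0.0072, "ax": -0.4, "ay": 0.6, "az": -5.7, "claw": 0.06}, {"x": 0.0012, "y": -0.0293, "z": 0.007, "ax": -0.4, "ay": 0.6, "az": -5.7, "claw": 0.06}, {"x": 0.004, "y": -0.0291, "z": 0.0069, "ax": -0.4, "ay": 0.6, "az": -5.7, "claw": 0.06}, {"x": 0.0068, "y": -0.0286, "z": 0.0067, "ax": -0.4, "ay": 0.6, "az": -5.7, "claw": 0.06}]
E now [0.3885 0.181  0.3057] q [ 0.5  -0.27  1.93 -0.27  1.11  2.23]
```

step_arm --steps '[{"x": -0.004,"y": -0.029,"z": 0.007,"ax": -0.4,"ay": 0.6,"az": -5.7,"claw": 0.06},{"x": -0.0016,"y": -0.029,"z": 0.007,"ax": -0.4,"ay": 0.6,"az": -5.7,"claw": 0.06},{"x": 0.001,"y": -0.029,"z": 0.007,"ax": -0.4,"ay": 0.6,"az": -5.7,"claw": 0.06},{"x": 0.004,"y": -0.029,"z": 0.007,"ax": -0.4,"ay": 0.6,"az": -5.7,"claw": 0.06},{"x": 0.007,"y": -0.028,"z": 0.007,"ax": -0.4,"ay": 0.6,"az": -5.7,"claw": 0.06}]'

```text
time_s: 16.23
ee_pos: [0.404, 0.3331, 0.236]
eef_rot: [2.855, -0.441, 0.504]
force: [1.1, -0.1, 0.7]
grip_width: 0.0597
```

```bash
python3 -c "
from h import *
snap('wrist','w40')
planE([.395,.326,.262],rpy_for([.49,-.055,-.87],-30),claw=0.06,rows=10,vmax=.036,wmax=6)"
```

```text
t 16.28 pos [0.4036 0.3359 0.2331] rpy [ 2.85  -0.437  0.514] F [-0.   0.3 -4.4] N 1 dist 0.0136 ang 2.1
[{"x": 0.0008, "y": 0.0133, "z": -0.0028, "ax": -0.1, "ay": -0.3, "az": 2.1, "claw": 0.06}]
E now [0.3908 0.3373 0.2557] q [ 0.86  0.03  1.8  -0.49  1.05  2.17]
```

View pics/w40.png

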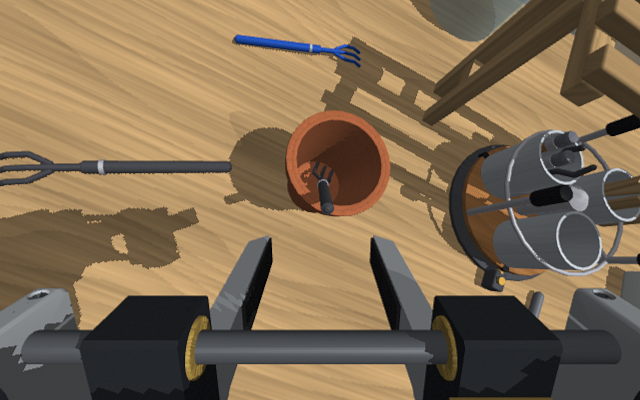

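```bash
python3 -c "
from h import *
np.set_printoptions(precision=4,suppress=True)
knobs('top41')
o=np.load('pics/w40.npz');d=o['d'];p=o['p'];r=o['r']
for u,v in [(328,210),(328,207),(327,203),(326,198),(325,193),(324,187),(323,181)]:
    print(u,v,un('wrist',u,v,d[v,u],p,r))
crop('w40',280,140,90,85,8,'c12')
D=np.load('pics/side0.npz')['d'];
"
```

```text
angles hist [(0, 7), (110, 23), (120, 5), (230, 23), (240, 3), (350, 16)]
knob phase mod120: 117.4 (start 98.3; home ~117-118) conc 0.99
328 210 [0.4352 0.3223 0.1821]
328 207 [0.4374 0.3235 0.1831]
327 203 [0.4404 0.3256 0.183 ]
326 198 [0.4476 0.3258 0.171 ]
325 193 [0.4569 0.3253 0.1535]
324 187 [0.471  0.3237 0.1254]
323 181 [0.4875 0.3221 0.0935]
```

View pics/c12.png

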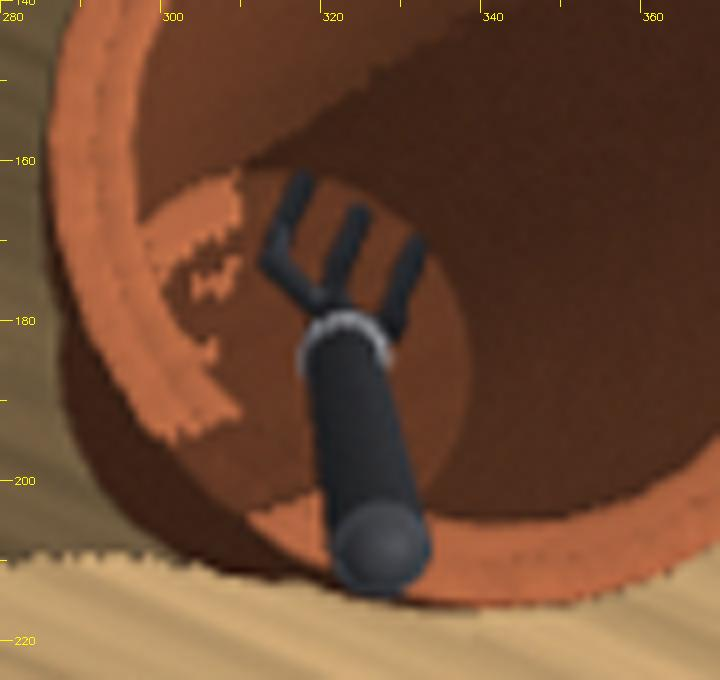

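```bash
python3 -c "
from h import *
planE([.4233,.3248,.209],rpy_for([.457,-.042,-.888],-30),claw=0.05,rows=10,vmax=.025,wmax=4)"
```

```text
t 16.33 pos [0.4035 0.3338 0.2338] rpy [ 2.854 -0.437  0.506] F [ 0.   0.7 -0.8] N 3 dist 0.0583 ang 2.5
[{"x": 0.0001, "y": 0.0027, "z": 0.0193, "ax": 0.5, "ay": -0.6, "az": 0.2, "claw": 0.05}, {"x": 0.0003, "y": 0.0029, "z": 0.0192, "ax": 0.5, "ay": -0.6, "az": 0.2, "claw": 0.05}, {"x": 0.0006, "y": 0.003, "z": 0.0192, "ax": 0.5, "ay": -0.6, "az": 0.2, "claw": 0.05}]
E now [0.3907 0.3352 0.2564] q [ 0.85  0.02  1.8  -0.48  1.05  2.17]
```

step_arm --steps '[{"x": 0.0,"y": 0.003,"z": 0.019,"ax": 0.5,"ay": -0.6,"az": 0.2,"claw": 0.05},{"x": 0.0,"y": 0.003,"z": 0.019,"ax": 0.5,"ay": -0.6,"az": 0.2,"claw": 0.05},{"x": 0.0005,"y": 0.003,"z": 0.015,"ax": 0.5,"ay": -0.6,"az": 0.2,"claw": 0.05},{"x": 0.0,"y": 0.0,"z": 0.0,"ax": 0.0,"ay": 0.0,"az": 0.0,"claw": 0.05}]'

```text
time_s: 16.67
ee_pos: [0.4327, 0.3232, 0.1855]
eef_rot: [2.893, -0.407, 0.486]
force: [1.0, -0.5, -0.6]
grip_width: 0.05
```

```bash
python3 -c "
from h import *
snap('wrist','w42');snap('side','side42');crop('side42',230,100,100,80,8,'c13')
planE([.4553,.3218,.1471],rpy_for([.457,-.042,-.888],-30),claw=0.05,rows=10,vmax=.02,wmax=4)"
```

```text
t 16.77 pos [0.4324 0.324  0.1878] rpy [ 2.893 -0.41   0.487] F [-0.2  0.1  1.2] N 4 dist 0.0728 ang 0.3
[{"x": 0.0003, "y": 0.0003, "z": 0.0182, "ax": -0.1, "ay": -0.0, "az": 0.0, "claw": 0.05}, {"x": 0.0003, "y": 0.0003, "z": 0.0182, "ax": -0.1, "ay": -0.0, "az": 0.0, "claw": 0.05}, {"x": 0.0003, "y": 0.0003, "z": 0.0182, "ax": -0.1, "ay": -0.0, "az": 0.0, "claw": 0.05}, {"x": 0.0004, "y": 0.0003, "z": 0.0182, "ax": -0.1, "ay": -0.0, "az": 0.0, "claw": 0.05}]
E now [0.4205 0.325  0.2109] q [ 0.76  0.09  1.83 -0.44  0.94  2.11]
```

View pics/w42.png

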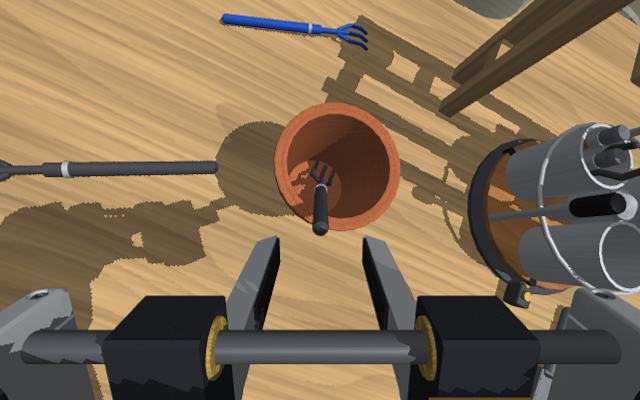

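View pics/c13.png

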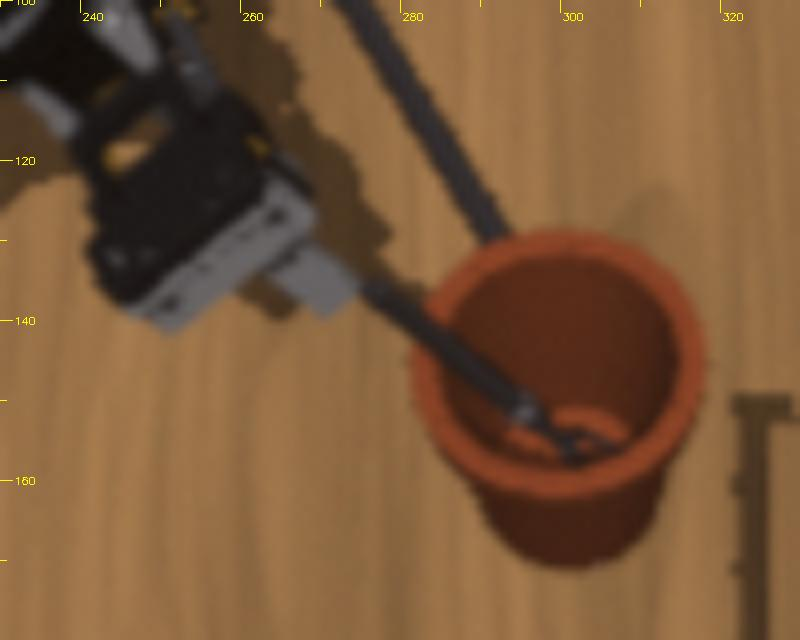

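step_arm --steps '[{"x": 0.0,"y": 0.0,"z": 0.018,"ax": 0.0,"ay": 0.0,"az": 0.0,"claw": 0.05},{"x": 0.0,"y": 0.0,"z": 0.018,"ax": 0.0,"ay": 0.0,"az": 0.0,"claw": 0.05},{"x": 0.0,"y": 0.0,"z": 0.016,"ax": 0.0,"ay": 0.0,"az": 0.0,"claw": 0.05},{"x": 0.0,"y": 0.0,"z": 0.01,"ax": 0.0,"ay": 0.0,"az": 0.0,"claw": 0.05}]'

```text
time_s: 17.1
ee_pos: [0.4618, 0.3236, 0.1379]
eef_rot: [2.895, -0.422, 0.487]
force: [-0.2, 0.2, 0.6]
grip_width: 0.0498
```

```bash
python3 -c "
from h import *
snap('wrist','w43');snap('side','side43');crop('side43',250,110,80,65,8,'c13')
planE([.4553,.3218,.1471],rpy_for([.457,-.042,-.888],-30),claw=0.05,rows=10,vmax=.02,wmax=4)"
```

```text
t 17.2 pos [0.4616 0.3233 0.1376] rpy [ 2.895 -0.42   0.486] F [ 0.2  0.2 -0. ] N 1 dist 0.0149 ang 0.8
[{"x": -0.0021, "y": 0.0014, "z": 0.0147, "ax": -0.4, "ay": -0.7, "az": -0.1, "claw": 0.05}]
E now [0.4495 0.3241 0.1606] q [ 0.72  0.19  1.84 -0.47  0.81  2.13]
```

View pics/w43.png

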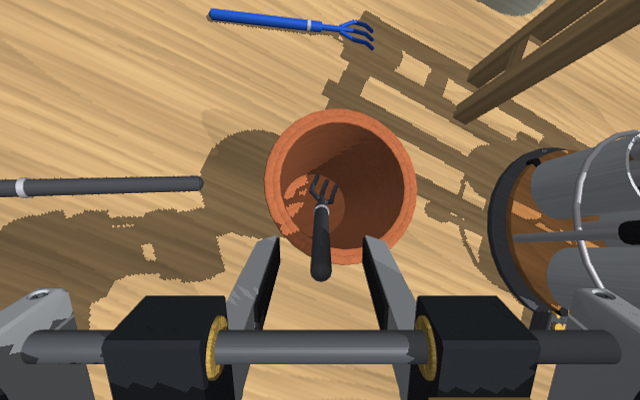

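View pics/c13.png

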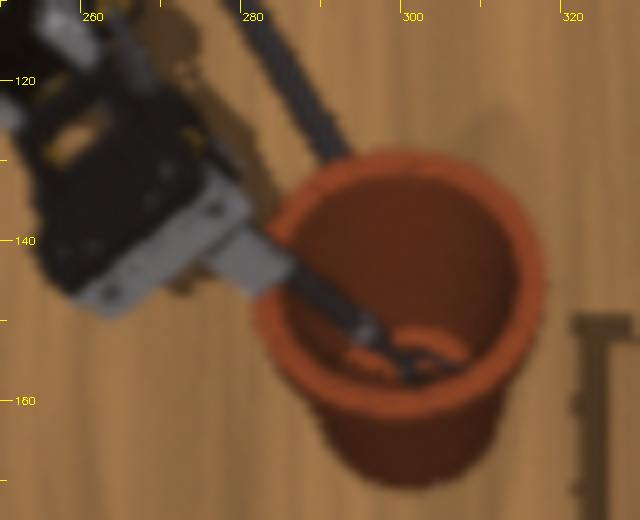

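step_arm --steps '[{"x": -0.001,"y": 0.001,"z": 0.012,"ax": 0.0,"ay": 0.0,"az": 0.0,"claw": 0.05},{"x": 0.0,"y": 0.0,"z": 0.0,"ax": 0.0,"ay": 0.0,"az": 0.0,"claw": 0.02},{"x": 0.0,"y": 0.0,"z": 0.0,"ax": 0.0,"ay": 0.0,"az": 0.0,"claw": 0.02},{"x": 0.0,"y": 0.0,"z": 0.0,"ax": 0.0,"ay": 0.0,"az": 0.0,"claw": 0.02}]' --grip_force 25

```text
time_s: 17.53
ee_pos: [0.4664, 0.3229, 0.131]
eef_rot: [2.896, -0.425, 0.487]
force: [-0.2, -0.0, 0.4]
grip_width: 0.0332
```

step_arm --steps '[{"x": 0.0,"y": 0.0,"z": 0.0,"ax": 0.0,"ay": 0.0,"az": 0.0,"claw": 0.0},{"x": 0.0,"y": 0.0,"z": 0.0,"ax": 0.0,"ay": 0.0,"az": 0.0,"claw": 0.0},{"x": 0.0,"y": 0.0,"z": 0.0,"ax": 0.0,"ay": 0.0,"az": 0.0,"claw": 0.0},{"x": 0.0,"y": 0.0,"z": 0.0,"ax": 0.0,"ay": 0.0,"az": 0.0,"claw": 0.0}]' --grip_force 25

```text
time_s: 17.87
ee_pos: [0.4663, 0.3239, 0.1339]
eef_rot: [2.897, -0.428, 0.487]
force: [0.4, 0.2, -1.2]
grip_width: 0.011
```

```bash
python3 -c "
from h import *
snap('wrist','w44');snap('side','side44');crop('side44',250,110,80,65,8,'c13')
planE([.4553,.3218,.1471],rpy_for([.457,-.042,-.888],-30),claw=0.05,rows=10,vmax=.02,wmax=4)"
```

```text
t 17.97 pos [0.4663 0.3239 0.1337] rpy [ 2.897 -0.428  0.487] F [-0.7  0.7  0.5] N 1 dist 0.0103 ang 1.2
[{"x": -0.0046, "y": 0.001, "z": 0.0091, "ax": -0.5, "ay": -1.1, "az": -0.2, "claw": 0.05}]
E now [0.4541 0.3245 0.1567] q [ 0.71  0.2   1.84 -0.48  0.79  2.14]
```

View pics/w44.png

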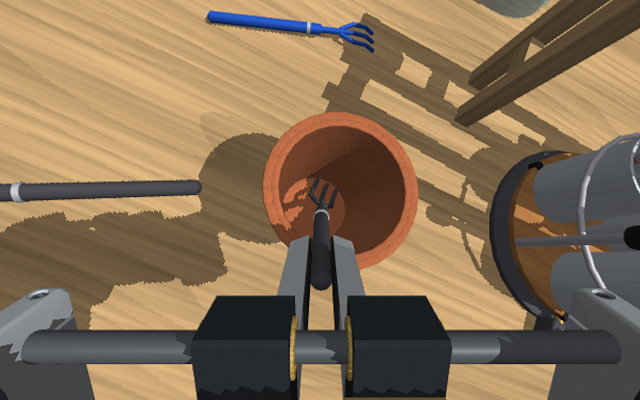

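View pics/c13.png

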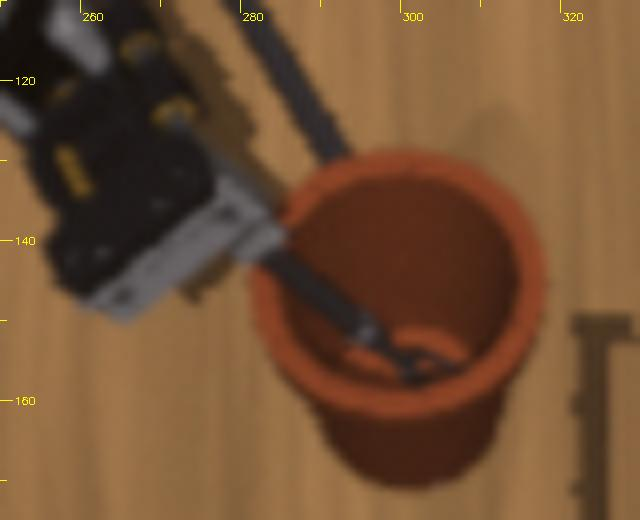

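```bash
python3 -c "
from h import *
o=ctrl.get_obs()
planE([.4531,.3245,.32],o['eef_rot'],claw=0.0,rows=5,vmax=.02,wmax=4)"
```

```text
t 17.97 pos [0.4663 0.3239 0.1337] rpy [ 2.897 -0.428  0.487] F [-0.7  0.7  0.5] N 9 dist 0.1633 ang 0.0
[{"x": 0.0074, "y": 0.004, "z": -0.0161, "ax": 0.0, "ay": 0.0, "az": 0.0, "claw": 0.0}, {"x": 0.0074, "y": 0.004, "z": -0.0161, "ax": 0.0, "ay": 0.0, "az": 0.0, "claw": 0.0}, {"x": 0.0074, "y": 0.004, "z": -0.0161, "ax": 0.0, "ay": 0.0, "az": 0.0, "claw": 0.0}, {"x": 0.0074, "y": 0.004, "z": -0.0161, "ax": 0.0, "ay": 0.0, "az": 0.0, "claw": 0.0}, {"x": 0.0074, "y": 0.004, "z": -0.0161, "ax": 0.0, "ay": 0.0, "az": 0.0, "claw": 0.0}]
E now [0.4541 0.3245 0.1567] q [ 0.71  0.2   1.84 -0.48  0.79  2.14]
```

step_arm --steps '[{"x": 0.004,"y": 0.002,"z": -0.008,"ax": 0.0,"ay": 0.0,"az": 0.0,"claw": 0.0},{"x": 0.007,"y": 0.004,"z": -0.016,"ax": 0.0,"ay": 0.0,"az": 0.0,"claw": 0.0},{"x": 0.007,"y": 0.004,"z": -0.016,"ax": 0.0,"ay": 0.0,"az": 0.0,"claw": 0.0}]'

```text
time_s: 18.22
ee_pos: [0.4641, 0.3223, 0.1769]
eef_rot: [2.895, -0.42, 0.487]
force: [0.4, -0.0, -0.3]
grip_width: 0.0114
```

```bash
python3 -c "
from h import *
snap('side','side45');crop('side45',250,110,80,65,8,'c13')
o=ctrl.get_obs();print(o['grip_width'])
planE([.4531,.3245,.32],o['eef_rot'],claw=0.0,rows=1,vmax=.02,wmax=4)"
```

```text
0.011555518789424032
t 18.27 pos [0.4652 0.3232 0.181 ] rpy [ 2.896 -0.426  0.487] F [0.7 0.8 4. ] N 6 dist 0.116 ang 0.0
[{"x": 0.008, "y": 0.0042, "z": -0.0171, "ax": 0.0, "ay": 0.0, "az": 0.0, "claw": 0.0}]
E now [0.453  0.3239 0.204 ] q [ 0.71  0.14  1.79 -0.43  0.89  2.07]
```

View pics/c13.png

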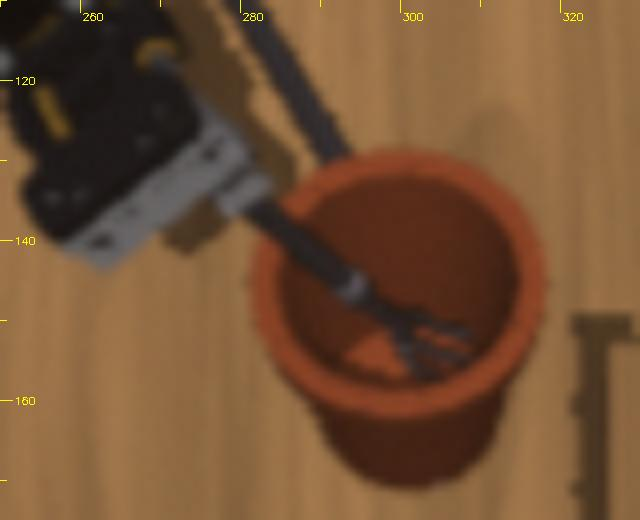

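Rake is coming up with the gripper and the pot hasn't moved. Keep lifting.

step_arm --steps '[{"x": 0.008,"y": 0.004,"z": -0.017,"ax": 0.0,"ay": 0.0,"az": 0.0,"claw": 0.0},{"x": 0.008,"y": 0.004,"z": -0.017,"ax": 0.0,"ay": 0.0,"az": 0.0,"claw": 0.0},{"x": 0.008,"y": 0.004,"z": -0.017,"ax": 0.0,"ay": 0.0,"az": 0.0,"claw": 0.0},{"x": 0.008,"y": 0.004,"z": -0.017,"ax": 0.0,"ay": 0.0,"az": 0.0,"claw": 0.0},{"x": 0.008,"y": 0.004,"z": -0.017,"ax": 0.0,"ay": 0.0,"az": 0.0,"claw": 0.0}]'

```text
time_s: 18.68
ee_pos: [0.4637, 0.3236, 0.2785]
eef_rot: [2.896, -0.421, 0.487]
force: [0.3, 0.2, -0.7]
grip_width: 0.0114
```

step_arm --steps '[{"x": 0.008,"y": 0.004,"z": -0.017,"ax": 0.0,"ay": 0.0,"az": 0.0,"claw": 0.0},{"x": 0.008,"y": 0.004,"z": -0.017,"ax": 0.0,"ay": 0.0,"az": 0.0,"claw": 0.0},{"x": 0.0,"y": 0.0,"z": 0.0,"ax": 0.0,"ay": 0.0,"az": 0.0,"claw": 0.0}]'

```text
time_s: 18.93
ee_pos: [0.4641, 0.3246, 0.3227]
eef_rot: [2.898, -0.426, 0.487]
force: [0.1, -0.2, -0.5]
grip_width: 0.0113
```

```bash
python3 -c "
from h import *
snap('side','side46');snap('wrist','w46');snap('top','top46');crop('side46',240,100,100,80,8,'c13')
o=ctrl.get_obs();print(o['grip_width'])
planE([.4531,.3245,.32],o['eef_rot'],claw=0.0,rows=1,vmax=.02,wmax=4)"
```

```text
0.011288285187832744
t 19.08 pos [0.4632 0.3238 0.3175] rpy [ 2.896 -0.419  0.487] F [ 0.3 -0.4 -1.5] N 2 dist 0.0206 ang 0.0
[{"x": -0.0034, "y": -0.0019, "z": 0.0095, "ax": 0.0, "ay": 0.0, "az": 0.0, "claw": 0.0}]
E now [0.4512 0.3246 0.3405] q [ 0.72  0.05  1.58 -0.36  1.19  1.93]
```

View pics/c13.png

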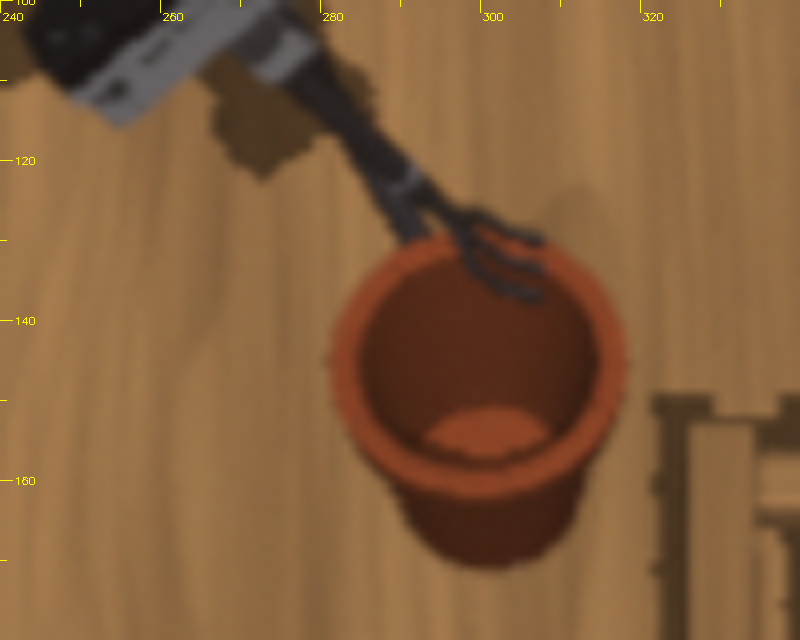

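View pics/w46.png

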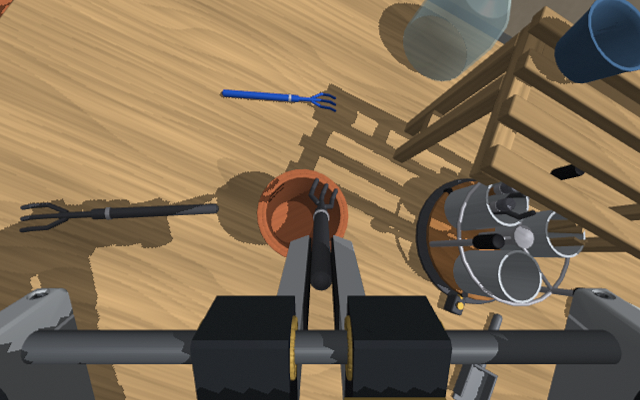

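```bash
python3 -c "
from h import *
np.set_printoptions(precision=4,suppress=True)
crop('w46',285,165,70,70,9,'c12')
o=np.load('pics/w46.npz');d=o['d'];p=o['p'];r=o['r'];Rr=R.from_euler('xyz',r)
for u,v in [(320,215),(320,225),(320,235),(321,245),(320,260),(320,275),(320,282)]:
    X=un('wrist',u,v,d[v,u],p,r);print(u,v,X,Rr.inv().apply(X-p))
"
```

```text
320 215 [0.4828 0.3227 0.2829] [-0.0008  0.0001  0.0421]
320 225 [0.4714 0.3238 0.3065] [0.0002 0.0002 0.0158]
320 235 [0.4621 0.3245 0.325 ] [ 0.0007  0.0002 -0.0048]
321 245 [0.4547 0.3244 0.3399] [ 0.0007  0.0009 -0.0215]
320 260 [0.4447 0.3257 0.359 ] [ 0.0011  0.0003 -0.043 ]
320 275 [0.437  0.3251 0.3698] [-0.001   0.0004 -0.0562]
320 282 [0.4337 0.3242 0.3715] [-0.0033  0.0004 -0.0592]
```

View pics/c12.png

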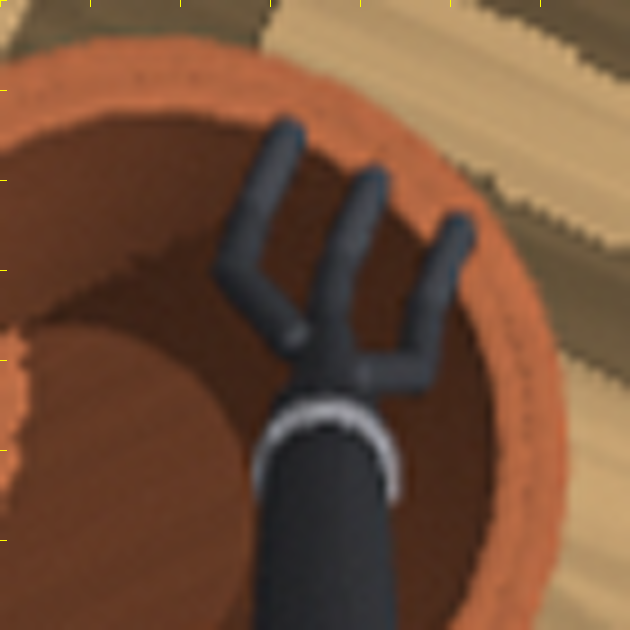

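```bash
cat >> h.py <<'E'
TT=np.array([-.009,0,.142])   # tine origin in tool
C=np.array([.5448,-.0080])
def rot_for(theta,az=177.3,rollin=27.):
    t=np.radians(theta);a=np.radians(az)
    zu=np.array([np.sin(t)*np.cos(a),np.sin(t)*np.sin(a),np.cos(t)])
    xr=np.array([-np.cos(t)*np.cos(a),-np.cos(t)*np.sin(a),np.sin(t)]); W=np.c_[xr,np.cross(zu,xr),zu]
    zt=np.array([.022,0,-1]);zt/=np.linalg.norm(zt); b=np.radians(rollin); xt=np.array([np.cos(b),np.sin(b),0]); xt-=zt*(xt@zt); xt/=np.linalg.norm(xt)
    L=np.c_[xt,np.cross(zt,xt),zt]
    return R.from_matrix(W@L.T)
def planT(T,theta,**k):
    Q=rot_for(theta); o=ctrl.get_obs(); Rc=R.from_euler('xyz',o['eef_rot'])
    print('tine now',np.round(o['ee_pos']+Rc.apply(TT),4),'q',np.round(o['qpos'],2),'grip',round(o['grip_width'],4),'rake dir',np.round(Rc.apply([.022,0,-1]),3))
    plan(np.array(T)-Q.apply(TT),Q.as_euler('xyz'),claw=0.0,**k)
E
python3 -c "
from h import *
planT([.46,.10,.20],24,rows=10,vmax=.03)"
```

```text
tine now [0.5216 0.3158 0.188 ] q [ 0.72  0.05  1.58 -0.36  1.19  1.93] grip 0.0113 rake dir [-0.445  0.039  0.895]
t 19.08 pos [0.4632 0.3238 0.3175] rpy [ 2.896 -0.419  0.487] F [ 0.3 -0.4 -1.5] N 8 dist 0.2262 ang 2.8
[{"x": -0.0166, "y": 0.0225, "z": -0.004, "ax": 0.3, "ay": -0.2, "az": 0.1, "claw": 0.0}, {"x": -0.0166, "y": 0.0225, "z": -0.0041, "ax": 0.3, "ay": -0.2, "az": 0.1, "claw": 0.0}, {"x": -0.0166, "y": 0.0225, "z": -0.0041, "ax": 0.3, "ay": -0.2, "az": 0.1, "claw": 0.0}, {"x": -0.0165, "y": 0.0226, "z": -0.0042, "ax": 0.3, "ay": -0.2, "az": 0.1, "claw": 0.0}, {"x": -0.0165, "y": 0.0226, "z": -0.0042, "ax": 0.3, "ay": -0.2, "az": 0.1, "claw": 0.0}, {"x": -0.0165, "y": 0.0226, "z": -0.0042, "ax": 0.3, "ay": -0.2, "az": 0.1, "claw": 0.0}, {"x": -0.0165, "y": 0.0226, "z": -0.0043, "ax": 0.3, "ay": -0.2, "az": 0.1, "claw": 0.0}, {"x": -0.0165, "y": 0.0226, "z": -0.0043, "ax": 0.3, "ay": -0.2, "az": 0.1, "claw": 0.0}]
```

step_arm --steps '[{"x": -0.0166,"y": 0.0225,"z": -0.004,"ax": 0.3,"ay": -0.2,"az": 0.0,"claw": 0.0},{"x": -0.0166,"y": 0.0225,"z": -0.004,"ax": 0.3,"ay": -0.2,"az": 0.0,"claw": 0.0},{"x": -0.0166,"y": 0.0225,"z": -0.004,"ax": 0.3,"ay": -0.2,"az": 0.0,"claw": 0.0},{"x": -0.0166,"y": 0.0225,"z": -0.004,"ax": 0.3,"ay": -0.2,"az": 0.0,"claw": 0.0},{"x": -0.0166,"y": 0.0225,"z": -0.004,"ax": 0.3,"ay": -0.2,"az": 0.0,"claw": 0.0}]'

```text
time_s: 19.5
ee_pos: [0.4256, 0.1852, 0.3149]
eef_rot: [2.924, -0.386, 0.488]
force: [-0.0, -0.2, -0.9]
grip_width: 0.0114
```

step_arm --steps '[{"x": -0.0166,"y": 0.0225,"z": -0.004,"ax": 0.3,"ay": -0.2,"az": 0.0,"claw": 0.0},{"x": -0.0166,"y": 0.0225,"z": -0.004,"ax": 0.3,"ay": -0.2,"az": 0.0,"claw": 0.0},{"x": -0.0166,"y": 0.0225,"z": -0.004,"ax": 0.3,"ay": -0.2,"az": 0.0,"claw": 0.0}]'

```text
time_s: 19.75
ee_pos: [0.403, 0.0995, 0.3152]
eef_rot: [2.942, -0.369, 0.486]
force: [0.6, -0.1, -2.4]
grip_width: 0.0116
```

```bash
python3 -c "
from h import *
planT([.50,-.008,.20],23,rows=10,vmax=.025)"
```

```text
tine now [0.4531 0.0941 0.1822] q [ 0.23 -0.36  1.91 -0.11  1.19  1.37] grip 0.0116 rake dir [-0.387  0.019  0.922]
t 19.75 pos [0.403  0.0995 0.3152] rpy [ 2.942 -0.369  0.486] F [ 0.6 -0.1 -2.4] N 5 dist 0.1138 ang 1.3
[{"x": 0.0, "y": 0.0228, "z": 0.0007, "ax": -0.0, "ay": 0.0, "az": 0.3, "claw": 0.0}, {"x": 0.0001, "y": 0.0228, "z": 0.0007, "ax": -0.0, "ay": 0.0, "az": 0.3, "claw": 0.0}, {"x": 0.0002, "y": 0.0228, "z": 0.0007, "ax": -0.0, "ay": 0.0, "az": 0.3, "claw": 0.0}, {"x": 0.0003, "y": 0.0228, "z": 0.0008, "ax": -0.0, "ay": 0.0, "az": 0.3, "claw": 0.0}, {"x": 0.0004, "y": 0.0227, "z": 0.0008, "ax": -0.0, "ay": 0.0, "az": 0.3, "claw": 0.0}]
```

step_arm --steps '[{"x": 0.002,"y": 0.023,"z": -0.003,"ax": 0.0,"ay": 0.0,"az": 0.3,"claw": 0.0},{"x": 0.002,"y": 0.023,"z": -0.003,"ax": 0.0,"ay": 0.0,"az": 0.3,"claw": 0.0},{"x": 0.0,"y": 0.023,"z": 0.0,"ax": 0.0,"ay": 0.0,"az": 0.3,"claw": 0.0},{"x": 0.0,"y": 0.02,"z": 0.0,"ax": 0.0,"ay": 0.0,"az": 0.3,"claw": 0.0},{"x": 0.0,"y": 0.01,"z": 0.0,"ax": 0.0,"ay": 0.0,"az": 0.0,"claw": 0.0}]'

```text
time_s: 20.17
ee_pos: [0.4396, 0.0042, 0.3341]
eef_rot: [2.954, -0.367, 0.458]
force: [-0.0, 0.5, -2.0]
grip_width: 0.0114
```

```bash
python3 -c "
from h import *
knobs('top50');snap('side','side50');snap('wrist','w50')
o=ctrl.get_obs();Rc=R.from_euler('xyz',o['eef_rot']);X=o['ee_pos']+Rc.apply(TT);print(proj('side',X),proj('top',X))
crop('side50',260,200,110,90,7,'c14');crop('top50',310,170,100,80,7,'c15')
planT([.5548,-.0085,.165],21.5,rows=10,vmax=.02)"
```

```text
angles hist [(0, 6), (110, 23), (120, 6), (230, 21), (240, 6), (350, 14)]
knob phase mod120: 117.4 (start 98.3; home ~117-118) conc 0.99
[295.64944484 233.77587357   1.15052609] [362.22305504 216.92665086   1.42186761]
tine now [4.881e-01 2.000e-04 2.004e-01] q [-0.09 -0.31  1.83  0.02  1.21  1.06] grip 0.0113 rake dir [-0.38   0.021  0.925]
t 20.32 pos [0.4391 0.0056 0.3339] rpy [ 2.954 -0.366  0.458] F [-0.9  0.3 -0.3] N 4 dist 0.0774 ang 0.9
[{"x": 0.0103, "y": 0.007, "z": 0.0148, "ax": 0.1, "ay": -0.2, "az": -0.0, "claw": 0.0}, {"x": 0.0103, "y": 0.007, "z": 0.0148, "ax": 0.1, "ay": -0.2, "az": -0.0, "claw": 0.0}, {"x": 0.0104, "y": 0.0071, "z": 0.0147, "ax": 0.1, "ay": -0.2, "az": -0.0, "claw": 0.0}, {"x": 0.0104, "y": 0.0071, "z": 0.0147, "ax": 0.1, "ay": -0.2, "az": -0.0, "claw": 0.0}]
```

View pics/c14.png

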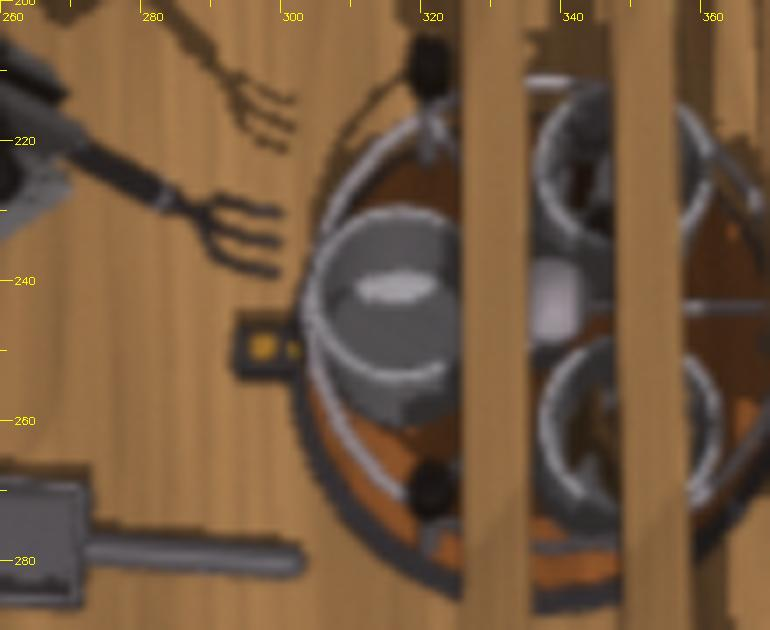

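View pics/c15.png

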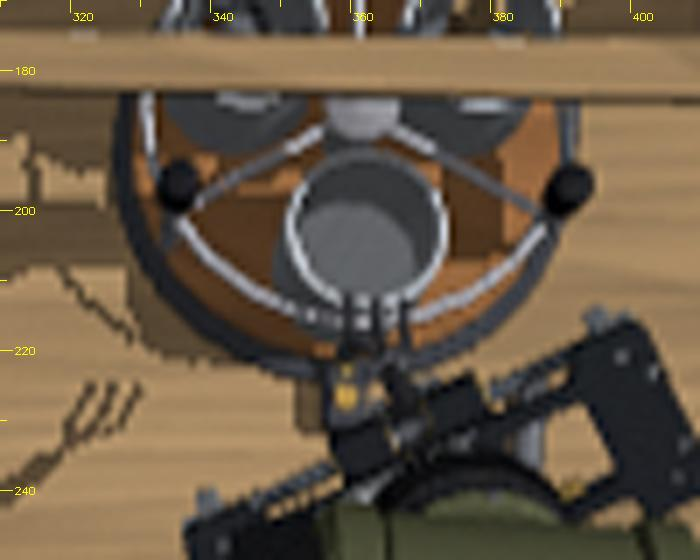

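View pics/w50.png

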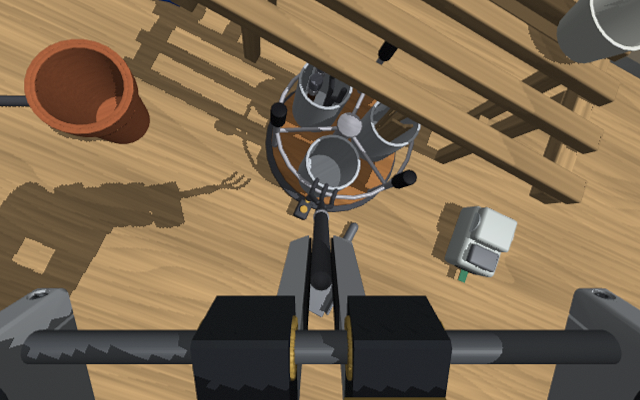

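```bash
python3 -c "
from h import *
print(unz('top',360.8,202.8,.135),C)
o=np.load('pics/w34.npz');p=o['p'];r=o['r']
print(unz('wrist',325.5,156,.135,p,r))"

```

```text
[ 0.54614918 -0.00454308  0.135     ] [ 0.5448 -0.008 ]
[ 0.54588479 -0.00885268  0.135     ]
```

step_arm --steps '[{"x": 0.01,"y": 0.007,"z": 0.006,"ax": 0.0,"ay": -0.2,"az": 0.0,"claw": 0.0},{"x": 0.01,"y": 0.007,"z": 0.006,"ax": 0.0,"ay": -0.2,"az": 0.0,"claw": 0.0},{"x": 0.01,"y": 0.004,"z": 0.006,"ax": 0.0,"ay": -0.2,"az": 0.0,"claw": 0.0},{"x": 0.01,"y": 0.003,"z": 0.006,"ax": 0.0,"ay": -0.2,"az": 0.0,"claw": 0.0}]'

```text
time_s: 20.65
ee_pos: [0.4892, 0.0055, 0.327]
eef_rot: [2.956, -0.35, 0.456]
force: [0.9, 0.4, -1.4]
grip_width: 0.011
```

```bash
python3 -c "
from h import *
planT([.5548,-.0085,.175],21.5,rows=10,vmax=.02)"
```

```text
tine now [ 0.5361 -0.0006  0.1928] q [-0.07 -0.18  1.74  0.01  1.19  1.08] grip 0.011 rake dir [-0.365  0.026  0.931]
t 20.65 pos [0.4892 0.0055 0.327 ] rpy [ 2.956 -0.35   0.456] F [ 0.9  0.4 -1.4] N 2 dist 0.0273 ang 0.5
[{"x": 0.0029, "y": 0.0061, "z": 0.0119, "ax": 0.2, "ay": 0.1, "az": -0.0, "claw": 0.0}, {"x": 0.0029, "y": 0.0061, "z": 0.0118, "ax": 0.2, "ay": 0.1, "az": -0.0, "claw": 0.0}]
```

step_arm --steps '[{"x": 0.003,"y": 0.006,"z": 0.012,"ax": 0.2,"ay": 0.1,"az": 0.0,"claw": 0.0},{"x": 0.003,"y": 0.006,"z": 0.012,"ax": 0.2,"ay": 0.1,"az": 0.0,"claw": 0.0},{"x": 0.0,"y": 0.0,"z": 0.0,"ax": 0.0,"ay": 0.0,"az": 0.0,"claw": 0.0}]'

```text
time_s: 20.9
ee_pos: [0.5088, 0.0002, 0.3051]
eef_rot: [2.966, -0.35, 0.459]
force: [-1.1, 0.4, -1.8]
grip_width: 0.0114
```

```bash
python3 -c "
from h import *
snap('wrist','w51');crop('w51',270,110,110,90,7,'c14')
planT([.5548,-.008,.12],21.5,rows=10,vmax=.02)"
```

```text
tine now [ 0.5548 -0.0043  0.1715] q [-0.09 -0.12  1.74  0.03  1.14  1.05] grip 0.0111 rake dir [-0.362  0.016  0.932]
t 20.95 pos [5.083e-01 5.000e-04 3.059e-01] rpy [ 2.966 -0.351  0.46 ] F [-0.3  1.1 -0. ] N 3 dist 0.0519 ang 0.3
[{"x": -0.0066, "y": -0.0018, "z": 0.0159, "ax": -0.1, "ay": 0.1, "az": 0.0, "claw": 0.0}, {"x": -0.0066, "y": -0.0018, "z": 0.0159, "ax": -0.1, "ay": 0.1, "az": 0.0, "claw": 0.0}, {"x": -0.0066, "y": -0.0019, "z": 0.0159, "ax": -0.1, "ay": 0.1, "az": 0.0, "claw": 0.0}]
```

View pics/c14.png

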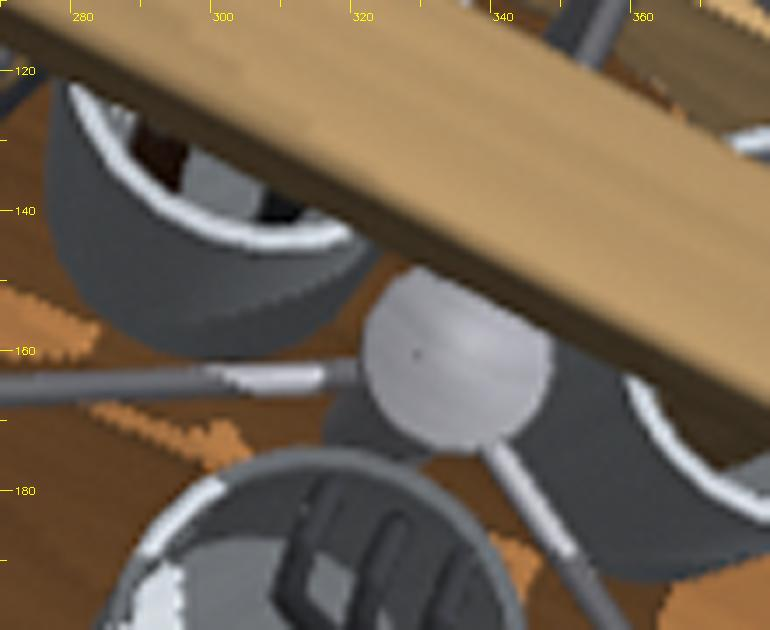

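step_arm --steps '[{"x": -0.0066,"y": -0.001,"z": 0.016,"ax": 0.0,"ay": 0.0,"az": 0.0,"claw": 0.0},{"x": -0.0066,"y": -0.001,"z": 0.016,"ax": 0.0,"ay": 0.0,"az": 0.0,"claw": 0.0},{"x": -0.0066,"y": -0.001,"z": 0.016,"ax": 0.0,"ay": 0.0,"az": 0.0,"claw": 0.0}]'

```text
time_s: 21.2
ee_pos: [0.5086, -0.0029, 0.2569]
eef_rot: [2.962, -0.356, 0.463]
force: [0.2, 0.2, -0.7]
grip_width: 0.0114
```

```bash
python3 -c "
from h import *
snap('wrist','w52');crop('w52',270,150,100,90,7,'c14');snap('side','side52');crop('side52',270,205,90,70,8,'c15')
planT([.5548,-.0078,.06],21.5,rows=10,vmax=.015)"
```

```text
tine now [ 0.5542 -0.0076  0.1204] q [-0.1  -0.1   1.84  0.04  1.02  1.03] grip 0.0117 rake dir [-0.363  0.016  0.932]
t 21.3 pos [ 0.5075 -0.003   0.2547] rpy [ 2.965 -0.351  0.462] F [-0.5  0.2 -1.2] N 5 dist 0.0605 ang 0.3
[{"x": -0.0041, "y": -0.002, "z": 0.0112, "ax": -0.0, "ay": 0.0, "az": 0.0, "claw": 0.0}, {"x": -0.0041, "y": -0.002, "z": 0.0112, "ax": -0.0, "ay": 0.0, "az": 0.0, "claw": 0.0}, {"x": -0.0041, "y": -0.002, "z": 0.0112, "ax": -0.0, "ay": 0.0, "az": 0.0, "claw": 0.0}, {"x": -0.0041, "y": -0.002, "z": 0.0112, "ax": -0.0, "ay": 0.0, "az": 0.0, "claw": 0.0}, {"x": -0.0041, "y": -0.002, "z": 0.0112, "ax": -0.0, "ay": 0.0, "az": 0.0, "claw": 0.0}]
```

View pics/c14.png

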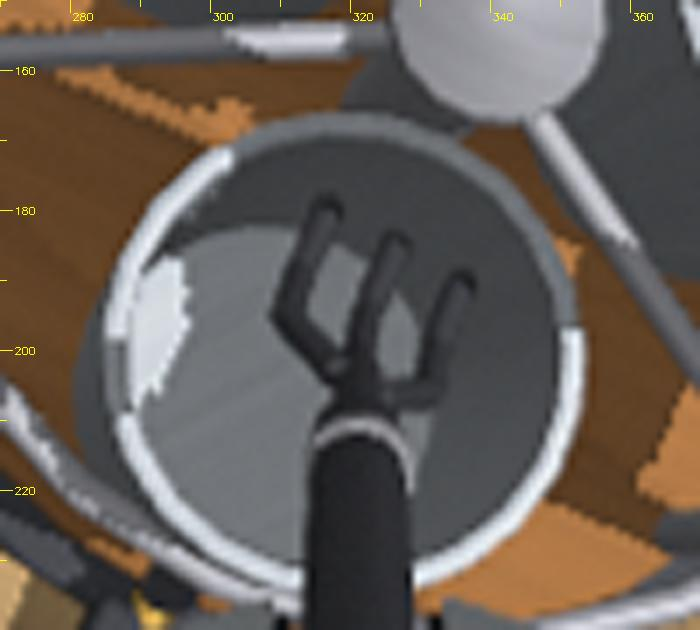

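View pics/c15.png

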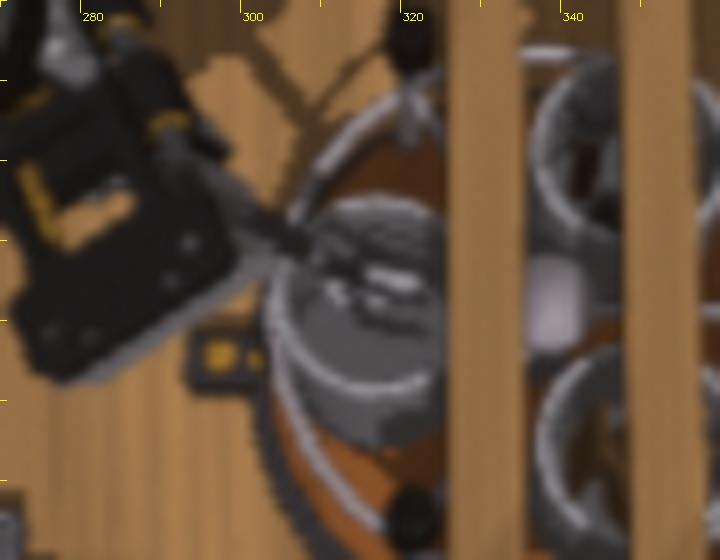

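step_arm --steps '[{"x": -0.004,"y": -0.002,"z": 0.011,"ax": 0.0,"ay": 0.0,"az": 0.0,"claw": 0.0},{"x": -0.004,"y": -0.002,"z": 0.011,"ax": 0.0,"ay": 0.0,"az": 0.0,"claw": 0.0},{"x": -0.004,"y": -0.002,"z": 0.011,"ax": 0.0,"ay": 0.0,"az": 0.0,"claw": 0.0},{"x": -0.004,"y": -0.002,"z": 0.011,"ax": 0.0,"ay": 0.0,"az": 0.0,"claw": 0.0},{"x": -0.004,"y": -0.002,"z": 0.009,"ax": 0.0,"ay": 0.0,"az": 0.0,"claw": 0.0}]'

```text
time_s: 21.72
ee_pos: [0.5081, -0.0, 0.204]
eef_rot: [2.96, -0.36, 0.466]
force: [-0.4, -0.2, -1.3]
grip_width: 0.011
```

```bash
python3 -c "
from h import *
snap('wrist','w53');crop('w53',270,150,100,90,7,'c14')
planT([.556,-.0075,.036],21.0,rows=10,vmax=.006)"
```

```text
tine now [ 0.555  -0.0046  0.0681] q [-0.09 -0.06  1.93  0.04  0.88  1.03] grip 0.0115 rake dir [-0.37   0.015  0.929]
t 21.77 pos [0.5074 0.     0.2021] rpy [ 2.961 -0.358  0.465] F [-0.2 -0.6 -2.6] N 6 dist 0.0318 ang 0.8
[{"x": -0.0016, "y": -0.0003, "z": 0.005, "ax": 0.0, "ay": -0.1, "az": 0.1, "claw": 0.0}, {"x": -0.0016, "y": -0.0003, "z": 0.005, "ax": 0.0, "ay": -0.1, "az": 0.1, "claw": 0.0}, {"x": -0.0016, "y": -0.0003, "z": 0.005, "ax": 0.0, "ay": -0.1, "az": 0.1, "claw": 0.0}, {"x": -0.0016, "y": -0.0003, "z": 0.005, "ax": 0.0, "ay": -0.1, "az": 0.1, "claw": 0.0}, {"x": -0.0016, "y": -0.0003, "z": 0.005, "ax": 0.0, "ay": -0.1, "az": 0.1, "claw": 0.0}, {"x": -0.0016, "y": -0.0003, "z": 0.005, "ax": 0.0, "ay": -0.1, "az": 0.1, "claw": 0.0}]
```

View pics/c14.png

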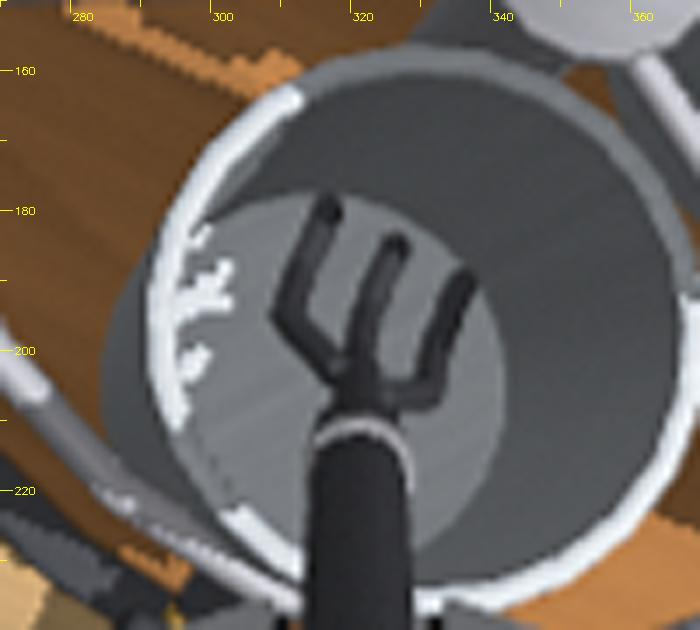

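step_arm --steps '[{"x": -0.0016,"y": 0.0005,"z": 0.005,"ax": 0.0,"ay": -0.1,"az": 0.0,"claw": 0.0},{"x": -0.0016,"y": 0.0005,"z": 0.005,"ax": 0.0,"ay": -0.1,"az": 0.0,"claw": 0.0},{"x": -0.0016,"y": 0.0,"z": 0.005,"ax": 0.0,"ay": -0.1,"az": 0.0,"claw": 0.0},{"x": -0.0016,"y": 0.0,"z": 0.004,"ax": 0.0,"ay": -0.1,"az": 0.0,"claw": 0.0}]'

```text
time_s: 22.1
ee_pos: [0.5107, -0.0033, 0.1843]
eef_rot: [2.959, -0.353, 0.465]
force: [-0.1, -0.4, -0.9]
grip_width: 0.0116
```

```bash
python3 -c "
from h import *
planT([.556,-.0075,.034],21.0,rows=10,vmax=.004)"
```

```text
tine now [ 0.5579 -0.0084  0.0502] q [-0.09 -0.03  1.94  0.04  0.84  1.03] grip 0.0116 rake dir [-0.367  0.019  0.93 ]
t 22.1 pos [ 0.5107 -0.0033  0.1843] rpy [ 2.959 -0.353  0.465] F [-0.1 -0.4 -0.9] N 4 dist 0.0158 ang 0.7
[{"x": -0.0014, "y": -0.0009, "z": 0.0036, "ax": 0.1, "ay": -0.1, "az": 0.1, "claw": 0.0}, {"x": -0.0014, "y": -0.0009, "z": 0.0036, "ax": 0.1, "ay": -0.1, "az": 0.1, "claw": 0.0}, {"x": -0.0014, "y": -0.0009, "z": 0.0036, "ax": 0.1, "ay": -0.1, "az": 0.1, "claw": 0.0}, {"x": -0.0014, "y": -0.0009, "z": 0.0036, "ax": 0.1, "ay": -0.1, "az": 0.1, "claw": 0.0}]
```

step_arm --steps '[{"x": -0.0015,"y": -0.0008,"z": 0.0036,"ax": 0.0,"ay": 0.0,"az": 0.0,"claw": 0.0},{"x": -0.0015,"y": -0.0008,"z": 0.0036,"ax": 0.0,"ay": 0.0,"az": 0.0,"claw": 0.0},{"x": -0.001,"y": 0.0,"z": 0.003,"ax": 0.0,"ay": 0.0,"az": 0.0,"claw": 0.0}]'

```text
time_s: 22.35
ee_pos: [0.5109, -0.0039, 0.1724]
eef_rot: [2.959, -0.353, 0.465]
force: [0.2, -0.3, -1.7]
grip_width: 0.0114
```

step_arm --steps '[{"x": -0.001,"y": 0.0,"z": 0.003,"ax": 0.0,"ay": 0.0,"az": 0.0,"claw": 0.0}]'

```text
time_s: 22.43
ee_pos: [0.5114, -0.0044, 0.169]
eef_rot: [2.959, -0.354, 0.465]
force: [1.1, 0.3, 0.2]
grip_width: 0.0113
```

```bash
python3 -c "
from h import *
snap('wrist','w54');crop('w54',270,150,100,90,7,'c14')
planT([.556,-.0075,.034],21.0,rows=10,vmax=.004)"
```

```text
tine now [ 0.5585 -0.0096  0.0344] q [-0.1  -0.02  1.96  0.04  0.8   1.02] grip 0.0109 rake dir [-0.367  0.019  0.93 ]
t 22.48 pos [ 0.5113 -0.0044  0.1685] rpy [ 2.959 -0.353  0.465] F [ 2.3 -0.1 -1.5] N 1 dist 0.0021 ang 0.7
[{"x": -0.0002, "y": -0.002, "z": -0.0006, "ax": 0.3, "ay": -0.5, "az": 0.4, "claw": 0.0}]
```

View pics/c14.png

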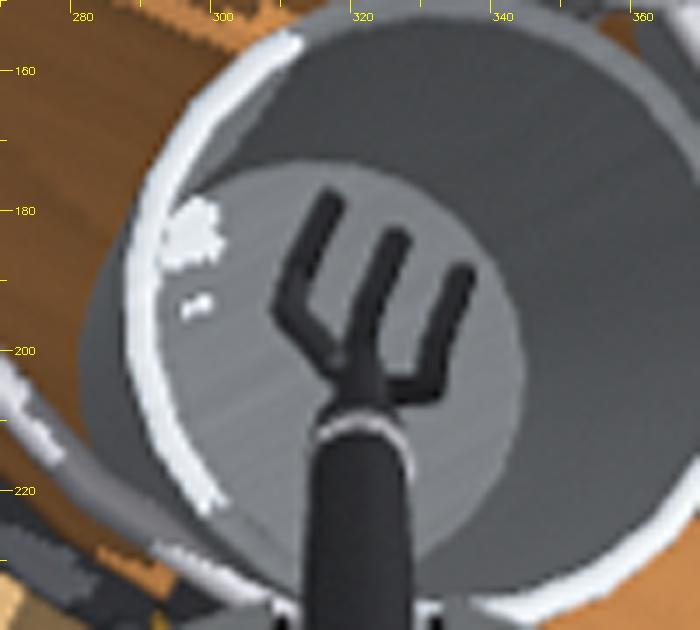

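step_arm --steps '[{"x": -0.001,"y": 0.0,"z": 0.003,"ax": 0.0,"ay": 0.0,"az": 0.0,"claw": 0.0}]'

```text
time_s: 22.57
ee_pos: [0.5121, -0.0049, 0.1659]
eef_rot: [2.958, -0.355, 0.465]
force: [3.4, 0.9, 1.8]
grip_width: 0.0114
```

step_arm --steps '[{"x": -0.001,"y": 0.0,"z": 0.003,"ax": 0.0,"ay": 0.0,"az": 0.0,"claw": 0.0}]'

```text
time_s: 22.65
ee_pos: [0.5131, -0.0055, 0.1633]
eef_rot: [2.957, -0.356, 0.465]
force: [-12.8, 1.5, 27.9]
grip_width: 0.0113
```

```bash
python3 -c "
from h import *
snap('wrist','w55');o=np.load('pics/w55.npz');d=o['d'];p=o['p'];r=o['r']
for u,v in [(317,180),(327,184),(336,189),(332,205),(312,196)]: print(un('wrist',u,v,d[v,u],p,r))
for u,v in [(330,180),(300,200),(335,220)]: print('floor',un('wrist',u,v,d[v,u],p,r))
planT([.556,-.0075,.034],21.0,rows=10,vmax=.004)"
```

```text
[ 5.71254967e-01 -2.93239493e-04  4.06513098e-02]
[ 0.57180399 -0.0121061   0.04049691]
[ 0.57090923 -0.02346048  0.04019617]
[ 0.55000026 -0.02296812  0.05957427]
[5.48955052e-01 4.29607964e-04 6.74522799e-02]
floor [ 0.57846091 -0.01414818  0.03498957]
floor [0.54433694 0.0077445  0.0356405 ]
floor [ 0.53967732 -0.03653111  0.03517361]
tine now [ 0.561  -0.0107  0.0295] q [-0.1  -0.01  1.97  0.04  0.78  1.02] grip 0.0114 rake dir [-0.371  0.019  0.929]
t 22.7 pos [ 0.5133 -0.0055  0.1635] rpy [ 2.957 -0.357  0.465] F [-1.7  0.   6.7] N 2 dist 0.0067 ang 0.9
[{"x": 0.0002, "y": -0.0014, "z": -0.003, "ax": 0.2, "ay": -0.3, "az": 0.2, "claw": 0.0}, {"x": 0.0002, "y": -0.0015, "z": -0.003, "ax": 0.2, "ay": -0.3, "az": 0.2, "claw": 0.0}]
```

step_arm --steps '[{"x": 0.0,"y": 0.0,"z": -0.0005,"ax": 0.0,"ay": 0.0,"az": 0.0,"claw": 0.0}]'

```text
time_s: 22.78
ee_pos: [0.5133, -0.0055, 0.1641]
eef_rot: [2.957, -0.357, 0.466]
force: [-0.1, 0.3, 0.1]
grip_width: 0.0121
```

```bash
python3 -c "
from h import *
knobs('top56');snap('side','side56');crop('side56',260,195,100,80,8,'c15');print(ctrl.get_obs()['force'])"
```

```text
angles hist [(0, 7), (110, 23), (120, 5), (170, 1), (230, 20), (240, 5), (350, 13)]
knob phase mod120: 117.6 (start 98.3; home ~117-118) conc 0.96
[-0.37253369  0.66349128  3.33707695]
```

View pics/c15.png

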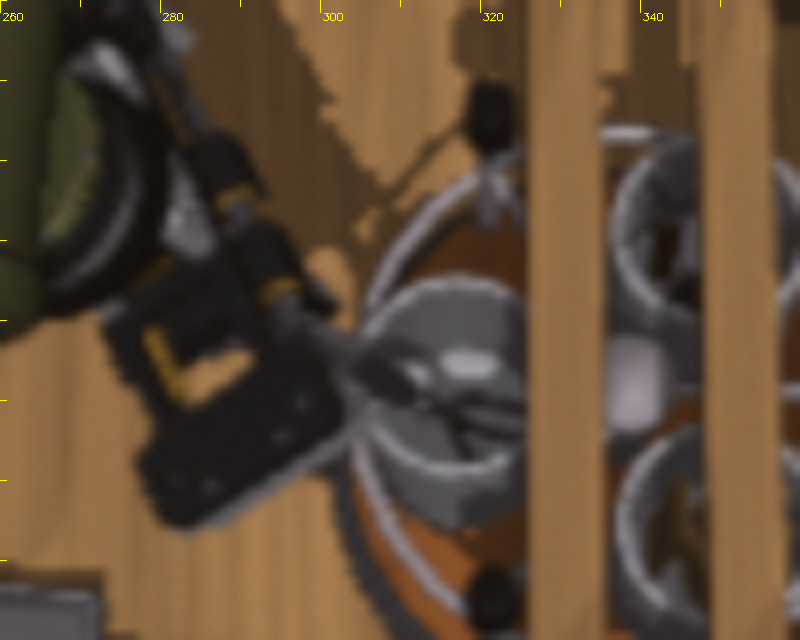

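step_arm --steps '[{"x": 0.0,"y": 0.0,"z": 0.0,"ax": 0.0,"ay": 0.0,"az": 0.0,"claw": 0.016},{"x": 0.0,"y": 0.0,"z": 0.0,"ax": 0.0,"ay": 0.0,"az": 0.0,"claw": 0.02},{"x": 0.0,"y": 0.0,"z": 0.0,"ax": 0.0,"ay": 0.0,"az": 0.0,"claw": 0.05},{"x": 0.0,"y": 0.0,"z": 0.0,"ax": 0.0,"ay": 0.0,"az": 0.0,"claw": 0.05},{"x": 0.0,"y": 0.0,"z": 0.0,"ax": 0.0,"ay": 0.0,"az": 0.0,"claw": 0.05}]'

```text
time_s: 23.3
ee_pos: [0.5126, -0.0056, 0.1632]
eef_rot: [2.958, -0.356, 0.465]
force: [0.1, 0.8, 0.2]
grip_width: 0.0368
```

```bash
python3 -c "
from h import *
snap('wrist','w57');print(ctrl.get_obs()['force'])"
```

```text
[-0.09344525  0.35739922  0.27785168]
```

View pics/w57.png

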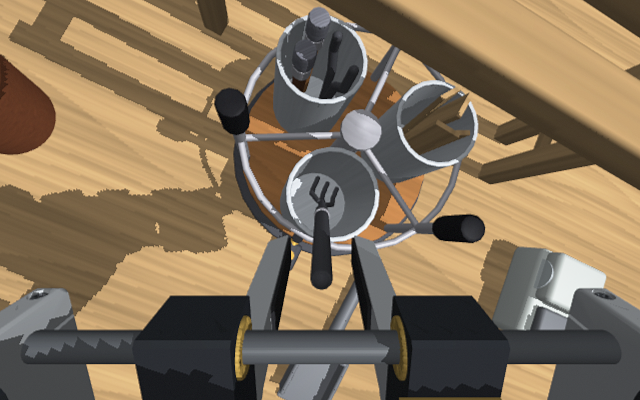

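The rake rests on the front rim at about (321,240), its tines on the cup floor at (323,190). Withdrawing along the handle.

step_arm --steps '[{"x": 0.0,"y": 0.0,"z": -0.015,"ax": 0.0,"ay": 0.0,"az": 0.0,"claw": 0.05},{"x": 0.0,"y": 0.0,"z": -0.025,"ax": 0.0,"ay": 0.0,"az": 0.0,"claw": 0.05},{"x": 0.0,"y": 0.0,"z": -0.03,"ax": 0.0,"ay": 0.0,"az": 0.0,"claw": 0.05},{"x": 0.0,"y": 0.0,"z": -0.035,"ax": 0.0,"ay": 0.0,"az": 0.0,"claw": 0.05},{"x": 0.0,"y": 0.0,"z": -0.035,"ax": 0.0,"ay": 0.0,"az": 0.0,"claw": 0.05}]'

```text
time_s: 23.77
ee_pos: [0.4547, -0.0039, 0.2891]
eef_rot: [2.966, -0.343, 0.462]
force: [-1.0, -0.2, 1.0]
grip_width: 0.0502
```

step_arm --steps '[{"x": -0.01,"y": 0.0,"z": -0.03,"ax": 0.0,"ay": 0.0,"az": 0.0,"claw": 0.05},{"x": -0.015,"y": 0.0,"z": -0.03,"ax": 0.0,"ay": 0.0,"az": 0.0,"claw": 0.05},{"x": 0.0,"y": 0.0,"z": 0.0,"ax": 0.0,"ay": 0.0,"az": 0.0,"claw": 0.05}]'

```text
time_s: 24.02
ee_pos: [0.4086, -0.0138, 0.3453]
eef_rot: [2.96, -0.35, 0.466]
force: [0.1, 0.4, 0.9]
grip_width: 0.0501
```

```bash
python3 -c "
from h import *
np.set_printoptions(precision=4,suppress=True)
knobs('top58');snap('wrist','w58');snap('side','side58');crop('w58',240,100,140,120,6,'c14')
o=np.load('pics/w58.npz');print(ctrl.get_obs()['ee_pos'])
d=o['d'];p=o['p'];r=o['r']
import numpy as np
"
```

```text
angles hist [(0, 6), (110, 24), (120, 5), (170, 3), (230, 23), (240, 4), (350, 14)]
knob phase mod120: 117.3 (start 98.3; home ~117-118) conc 0.91
[ 0.41   -0.0134  0.3395]
```

View pics/w58.png

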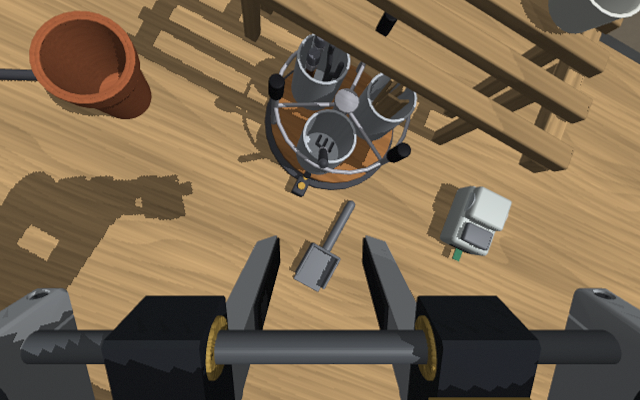

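View pics/side58.png

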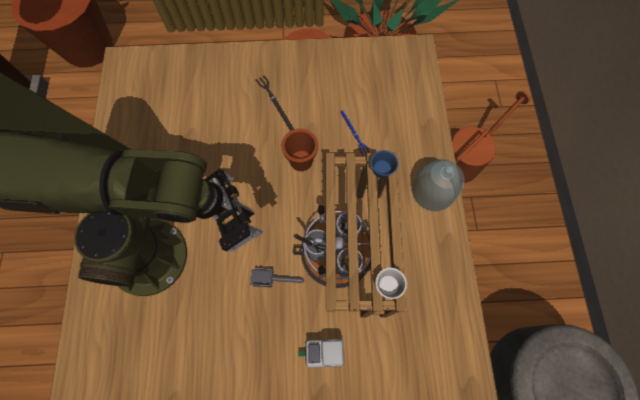

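View pics/top58.png

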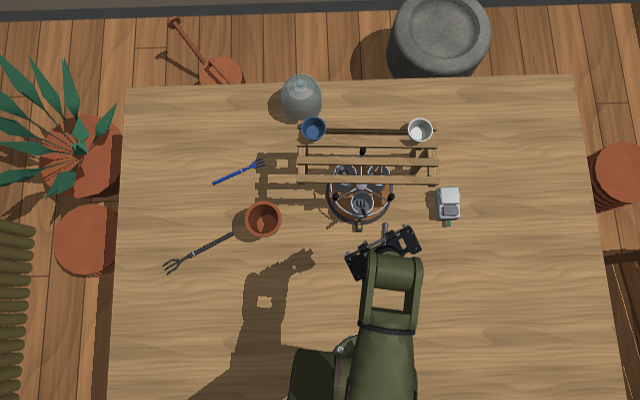

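```bash
python3 -c "
from h import *
np.set_printoptions(precision=4,suppress=True)
crop('w58',265,100,90,100,6,'c14')
a=cv2.imread('pics/side0.png').astype(int);b=cv2.imread('pics/side58.png').astype(int)
for n,(x,y,w,h) in dict(pot=(285,130,40,45),disp=(298,335,50,35),scoop=(246,264,60,26)).items():
  print(n,'diff',np.abs(a-b)[y:y+h,x:x+w].mean().round(2), 'shift',cv2.phaseCorrelate(a[y:y+h,x:x+w].mean(2),b[y:y+h,x:x+w].mean(2)))
o=np.load('pics/w58.npz');d=o['d'];p=o['p'];r=o['r']
for u,v in [(323,161),(323,158),(323,154),(319,142),(325,141),(331,138)]: print(u,v,un('wrist',u,v,d[v,u],p,r))
"
```

```text
pot diff 4.39 shift ((-0.13320368807310956, 0.5269176487338285), 0.9536183843622016)
disp diff 5.04 shift ((-0.011026919471895269, -0.03269144327114404), 0.9910949574767964)
scoop diff 4.12 shift ((0.040494961564718324, 0.5232761756808912), 1.021364268505932)
323 161 [ 0.4893 -0.0065  0.217 ]
323 158 [ 0.4928 -0.0053  0.2157]
323 154 [ 0.5051 -0.0057  0.1862]
319 142 [ 0.5634 -0.0027  0.0348]
325 141 [ 0.5665 -0.0107  0.044 ]
331 138 [ 0.5783 -0.0186  0.0358]
```

View pics/c14.png

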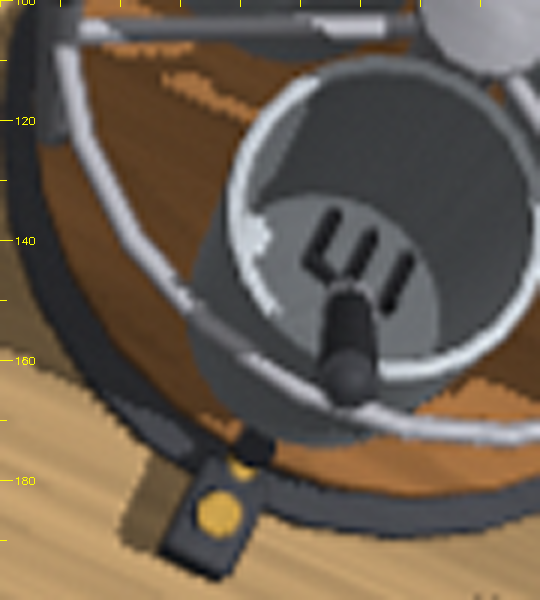

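```bash
python3 -c "
from h import *
print(ticket.hand_in(), ctrl.get_obs()['time_s'])"
```

```text
the job is handed in; nothing more can be done
the job is handed in; nothing more can be done
```

I turned the stand counter-clockwise by its knobs until the empty cup lined up with the brass button. Then I took the small black rake from the pot and lowered it tines down until it touched the cup floor. I opened the gripper, backed the hand clear, and handed the job in at about 24 s.

**Last checks before hand-in:**
- **Stand:** the disc's mark faces the brass button, and the knobs measured 117.3° against about 117–118° expected. It didn't move while the rake went in. I judged the click only from this alignment, because no click showed in the force readings. The stand turns stiffly, and near the end it coasted the last degree or two before staying put.
- **Rake:** the tines lie on the cup floor and the handle leans about 22° over the front rim towards the robot. Nothing touches it.
- **Other items:** the dispenser shows no shift in the side picture. The pot and the scoop each show about half a pixel (1–2 mm). I never touched the scoop, so I take that as measurement noise.
- **Shelf and forces:** I saw no contact with the shelf. The highest wrist force I saw was about 31 N, as the tines met the floor.

**Disagreements with the description:**
- **Fingers:** all three cameras put the finger ends about 26 mm short of the stated tool point, so I worked from the visible ends.
- **Starting position:** the stand started about 20° away from where a stop should be by the button.

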